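Load the flask dryer and start it

ROBOT

A 6-joint arm with a two-finger parallel gripper is mounted at the origin on the work surface. World frame = base frame: x ahead of the robot, y to its left, z up, the work surface at z = 0. Lengths are in m, angles in rad, forces in N, time in s.
With the tool pointing down it reaches from about 0.375 to 0.9 m from the base axis. Payload 3.1 kg.
Tool frame: the origin (TCP) lies midway between the tips of the shut fingers; the grasp point (between the pads) lies 19 mm behind it; z points along the fingers, x is the direction in which the jaws open and shut, and the axes are right-handed (so a half turn about z gives the same grasp; the last joint's range is limited). The gripper opens to 87 mm and grips with 3 to 60 N. Pads are 19 mm wide; open, the fingers measure 117 mm over their backs; the gripper's body (75 mm by 190 mm) begins 51 mm behind the grasp point.
Start: joints at [-1.494, 0.527, 1.433, -0, 1.181, -0.178], TCP at [0.158, -0.605, 0.223] pointing down, gripper open.
Joint ranges: [-3.08, 3.08], [-0.75, 2.2], [0.22, 2.44], [-1.43, 4.57], [0, 2.65], [-2.85, 2.85]. Speed limits (rad/s): [2.79, 2.79, 3.14, 3.14, 3.14, 3.14].

INTERFACE

Orientations are given as a unit quaternion [x, y, z, w].
In Python, from rig import * gives the robot as it stands.
- The arm moves only by the tool drive_tool, never from a script. Its argument "plan" is a list of rows, each an object with "offset": the shift along the tool's x, y, z in cm, a list of three; "delta_rot": the turn, a rotation vector about the tool's x, y, z in degrees, a list of three; "jaw": the finger opening in cm, from 0 to 8.7. In form: [{"offset": [dx, dy, dz], "delta_rot": [wx, wy, wz], "jaw": jaw}, ...]. A call has exactly 8 rows; each row is the pose to reach, as a shift and turn from the pose commanded when the call began, along the tool's axes at that moment; what a row does not reach only later rows make up. A row lasts 1/12 s, in which the tool goes at most 41.7 mm and 7.16 degrees, less where a joint would pass 70% of its speed; a pose out of reach is approached as far as the arm can. A call with a gripper value outside its range is refused whole. The fingers move at their own pace and stop on an object; "squeeze" is the grip in N (left out, the last holds). Time passes only in rows, so rows that repeat a pose let the fingers close, or fill a call up. It gives the time, the measured TCP pose, the force and the opening at its end, in the units of the state.
- get_obs(): the state, without advancing time (a new reading comes with each control period).
- camera(name): name is "side" or "top" or "wrist"; returns the picture (400x640x3 uint8, red, green, blue); there is no depth.
- calibration(name): a dict with "K" (3x3 intrinsics, pixels), "pose" (4x4, takes a point from camera to world coordinates); the wrist camera has in their place "tool_from_camera" (4x4, takes a point from camera to tool coordinates, whose origin is the TCP and whose axes are the tool frame's). Camera axes: x right, y down, z forward; pixel columns grow to the right and rows downward; lengths in m; the calibration is good to about 2 mm. A picture is of the moment at which its call begins: read the wrist's pose just before it. calibration takes no time and is no camera call.
- hand_in(): hands the job in, once; it reports no verdict.
The state is a dict: "time": time; "q": joint angles; "joint_velocities": joint speeds; "joint_torque": joint torques, N m; "position": TCP position; "tool_rot": TCP orientation; "ft_force": force on the tool from outside, world axes, zero at the start; "moment": the same for the moment, N m; "grip_width": finger opening in m.
Only numpy, scipy, OpenCV 4.12 (cv2) and the standard library are available. Lean on these libraries where they do the work, as an engineer would, in place of code of your own. Each camera call takes 0.05 s, during which the arm holds its last target.

TASK

Dry the washed flasks: first turn the dryer's timer lever all the way back to its off stop, and only then lay every flask from the drain mat on its side in the cradle, one to a place, body in the wide notch and neck in the narrow notch towards the dryer. When all are lying there, set the timer lever to point at the raised tab on the rim of its dial, then push the spring start lever right over to its stop and let it spring back. Leave the other kitchen things where they are.

Things in the scene. Friction and masses are not known exactly. Their poses are not given: they have to be found in the camera images.
- timer (a joint): dryer's timer lever, rad: 0 = against the off stop, 1.9 = other stop. Upright hinge on the dryer's top; grows anticlockwise seen from above. At 0 it points 1.0 rad clockwise from the dryer's +x axis. Light friction (0.12 N m), no spring: stays where left.
- timer_post (a point): middle of the black upright grip post (12 mm in diameter, 100 to 145 mm above the counter) at the timer lever's outer end, 75 mm from the hinge axis; the point is 130 mm above the counter. Its x axis is the way the lever points, away from the hinge. The flat steel arm under the post is 12 mm wide, top 100 mm above the counter, ending 5 mm beyond the post's axis.
- timer_hinge (a point): point on the upright hinge axis of the timer lever, 92 mm above the counter
- tab: setting tab: raised steel block (16 mm long, 8 wide, 14 tall) fixed on the dryer's top at the rim of the timer dial, just outside the lever's sweep; immovable. Origin on the timer's hinge axis, 80 mm above the counter; the block is centred 106 mm from it along its x axis. The lever is set when its x axis points along the tab's x axis.
- start (a joint): dryer's spring start lever, rad: 0 = at rest, leaning 0.35 rad to the dryer's -y side (towards the cradle), 0.7 = at its stop, leaning 0.35 rad to the +y side. Hinge line along the dryer's x axis, 88 mm above the counter. Takes 2 to 6 N at the ball; springs back by itself.
- start_ball (a point): centre of the black ball (24 mm in diameter) on the top of the thin upright spring start lever (steel rod 10 mm in diameter), 75 mm from its hinge, about 158 mm above the counter
- dryer: white warm-air dryer, a fixed box 260 mm (its x) by 160 mm (its y) and 80 mm high, left of the cradle; origin in the middle of its underside; air slots on its -y side. The timer hinge is at x +10 mm, y 0; the start lever's hinge at x -85 mm, y 0.
- cradle: white fixed cradle; base plate 320 (x) by 150 (y) by 8 mm, origin mid-underside. Four places at x = -111, -37, 37, 111 mm, each a wide V notch (y = -40 mm, 16 thick, 64 wide, top 53 high) for the body and a narrow one (y = +50, 10 thick, 40 wide, top 57 high) for the neck, open space between. A laid flask: axis level along y, 55 mm above the counter, neck to +y, base at y = -65.
- mat: grey ribbed drain mat, 250 mm square and 4 mm thick, fixed on the counter right of the cradle; origin in the middle of its underside. The flasks stand on it.
- flask0: washed drinking flask of plain metal, 130 mm tall: body 48 mm in diameter up to 92 mm, shoulder to 106 mm, then a neck 26 mm in diameter to the top; about 0.15 kg, heavier at the base. Origin in the centre of its base, z axis from base to mouth. At the start it stands upright on the mat, if present (3 or 4 of the four are).
- flask1: washed drinking flask of plain metal, 130 mm tall: body 48 mm in diameter up to 92 mm, shoulder to 106 mm, then a neck 26 mm in diameter to the top; about 0.15 kg, heavier at the base. Origin in the centre of its base, z axis from base to mouth. At the start it stands upright on the mat, if present (3 or 4 of the four are).
- flask2: washed drinking flask of plain metal, 130 mm tall: body 48 mm in diameter up to 92 mm, shoulder to 106 mm, then a neck 26 mm in diameter to the top; about 0.15 kg, heavier at the base. Origin in the centre of its base, z axis from base to mouth. At the start it stands upright on the mat, if present (3 or 4 of the four are).
- flask3: washed drinking flask of plain metal, 130 mm tall: body 48 mm in diameter up to 92 mm, shoulder to 106 mm, then a neck 26 mm in diameter to the top; about 0.15 kg, heavier at the base. Origin in the centre of its base, z axis from base to mouth. At the start it stands upright on the mat, if present (3 or 4 of the four are).
- mug: white mug, 80 mm across, 90 mm tall, a bystander to be left alone; origin in the middle of its underside
- detergent: green bottle, 60 mm across, 190 mm tall, a bystander to be left alone; origin in the middle of its underside
- jar: small glass cup, 60 mm across, 60 mm tall, a bystander to be left alone; origin in the middle of its underside
- sponge: yellow sponge, 85 x 55 x 30 mm, a bystander to be left alone; origin in the middle of its underside
- jarlid: metal jar lid, 64 mm across, 14 mm tall, a bystander to be left alone; origin in the middle of its underside
- tumbler: blue tumbler, 66 mm across, 100 mm tall, a bystander to be left alone; origin in the middle of its underside
Things that resemble listed ones, but are neither listed nor needed, are in the scene too. What is shaped like the flask3 but orange or pink is not meant.

How it is judged:
On the way, in this order (a step that is already met when the one before it is completed fails the run):
1. the timer lever is turned back to its off stop (value of joint timer below 0.07 rad), for 0.2 s.
2. every flask lies in a place of the cradle (x of flask0 in the frame of cradle between -0.13 and 0.13 m and y of flask0 in the frame of cradle between -0.087 and -0.043 m and z of flask0 in the frame of cradle between 0.046 and 0.064 m and angle between the z axis of each of flask0, flask1, flask2, flask3 and the y axis of cradle, either way round below 0.12 rad and x of flask1 in the frame of cradle between -0.13 and 0.13 m and y of flask1 in the frame of cradle between -0.087 and -0.043 m and z of flask1 in the frame of cradle between 0.046 and 0.064 m and x of flask2 in the frame of cradle between -0.13 and 0.13 m and y of flask2 in the frame of cradle between -0.087 and -0.043 m and z of flask2 in the frame of cradle between 0.046 and 0.064 m and x of flask3 in the frame of cradle between -0.13 and 0.13 m and y of flask3 in the frame of cradle between -0.087 and -0.043 m and z of flask3 in the frame of cradle between 0.046 and 0.064 m and linear speed of each of flask0, flask1, flask2, flask3 below 0.02 m/s), for 0.2 s.
3. the timer lever points at the tab (x of flask0 in the frame of cradle between -0.13 and 0.13 m and y of flask0 in the frame of cradle between -0.087 and -0.043 m and z of flask0 in the frame of cradle between 0.046 and 0.064 m and angle between the z axis of each of flask0, flask1, flask2, flask3 and the y axis of cradle, either way round below 0.12 rad and x of flask1 in the frame of cradle between -0.13 and 0.13 m and y of flask1 in the frame of cradle between -0.087 and -0.043 m and z of flask1 in the frame of cradle between 0.046 and 0.064 m and x of flask2 in the frame of cradle between -0.13 and 0.13 m and y of flask2 in the frame of cradle between -0.087 and -0.043 m and z of flask2 in the frame of cradle between 0.046 and 0.064 m and x of flask3 in the frame of cradle between -0.13 and 0.13 m and y of flask3 in the frame of cradle between -0.087 and -0.043 m and z of flask3 in the frame of cradle between 0.046 and 0.064 m and angle between the x axis of timer_post and the x axis of tab, either way round below 0.08 rad), for 0.3 s.
4. the start lever is pushed to its stop (all of step 3 and value of joint start above 0.62 rad), for 0.05 s.
5. the start lever has sprung back (value of joint start below 0.08 rad), for 0.2 s.
At the end, for the whole second after the job is handed in: each flask lies still in a place of the cradle, neck to the dryer (base centre 43-87 mm to the -y side of the cradle's middle, 46-64 mm high, axis within 0.12 rad of its y); the timer lever points at the tab within 0.08 rad; the start lever is back below 0.08 rad (all of step 3 and linear speed of each of flask0, flask1, flask2, flask3 below 0.02 m/s and value of joint start below 0.08 rad); the robot touches nothing.
It fails at once if a bystander is moved by more than 30 mm (distance of any of mug, detergent, jar, sponge, jarlid, tumbler from where it was at the start of the episode above 0.03 m).
Of flask0, flask1, flask2, flask3 only 3 to 4 are there at a start; the rules pass over those that are not, and their reading is None.
At some moment in a run one of flask0, flask1, flask2, flask3 may be knocked a few centimetres aside while the robot is not near it.
Once in a run the grip may slacken for a moment while it holds something.
It also fails if it takes over 210 s, if anything falls off the work surface, if the arm or the gripper's body presses on something with over 40 N, if the wrist force passes 120 N, or if a joint passes its speed limit or range.

## Working session

There is one attempt and no reset: what is moved stays moved. The work goes in short steps, Python scripts to look and compute and a tool call to move; the robot and the scene stay as the last step left them, time stands still between calls to the robot, and variables do not carry over. Pictures are saved under pics/ and viewed, and the job is handed in when it is done.

Besides the shell and the picture viewer there is one more tool, called after "Request:" in YAML: its name, and indented under it one key for each argument. drive_tool: Moves the arm, as the interface text tells. Its arguments: {"type":"object","properties":{"plan":{"type":"array","items":{"type":"object","properties":{"offset":{"type":"array","items":{"type":"number"}},"delta_rot":{"type":"array","items":{"type":"number"}},"jaw":{"type":"number"}}}},"squeeze":{"type":"number"}},"required":["plan"]}

```bash
ls; mkdir -p pics; python3 - <<'E'
from rig import *
import cv2
print(get_obs())
for n in ["side","top","wrist"]:
    im=camera(n); cv2.imwrite(f"pics/{n}0.png",im[:,:,::-1])
    c=calibration(n); print(n,c)
E
```

```text
pics
{'time': 0.0, 'q': array([-1.49448212e+00,  5.28451619e-01,  1.43390558e+00, -1.03991890e-05,
        1.18135923e+00, -1.78491137e-01]), 'joint_velocities': array([-3.39565073e-04,  5.25122007e-04,  2.05970786e-03,  7.66688665e-05,
        1.04597470e-03, -4.31570537e-04]), 'joint_torque': array([-1.84284501e-03, -4.40039492e+01, -1.76592672e+01,  6.30708318e-02,
        5.81004610e-02, -1.56104475e-04]), 'position': array([ 0.15751052, -0.60407835,  0.22157951]), 'tool_rot': array([ 7.91220404e-01, -6.11530166e-01, -7.15114131e-04, -7.85011332e-04]), 'ft_force': array([-0.25178414,  0.48946212,  0.13781714]), 'moment': array([ 0.04517402,  0.02367138, -0.03525388]), 'grip_width': 0.08712804616138381}
side {'K': array([[455.51156392,   0.        , 324.60903053],
       [  0.        , 455.51156392, 202.23040355],
       [  0.        ,   0.        ,   1.        ]]), 'pose': array([[-9.70383736e-01, -1.67357755e-01,  1.74203293e-01,
         2.58592267e-01],
       [-2.41567742e-01,  6.70313707e-01, -7.01658436e-01,
         9.18872440e-01],
       [ 6.57125620e-04, -7.22959830e-01
[... 379 characters left out ...]
990906, -0.00442974,  0.01273795, -0.05939622],
       [-0.01200999, -0.13718496, -0.99047264,  1.27042251],
       [ 0.        ,  0.        ,  0.        ,  1.        ]])}
wrist {'K': array([[299.48502656,   0.        , 320.95039234],
       [  0.        , 299.48502656, 199.88507878],
       [  0.        ,   0.        ,   1.        ]]), 'tool_from_camera': array([[ 9.99999700e-01, -2.25562198e-04,  7.41165086e-04,
        -1.23086854e-04],
       [ 1.52276244e-05,  9.62215261e-01,  2.72289904e-01,
        -7.57146552e-02],
       [-7.74578665e-04, -2.72289811e-01,  9.62214975e-01,
        -1.62207342e-01],
       [ 0.00000000e+00,  0.00000000e+00,  0.00000000e+00,
         1.00000000e+00]])}
```

View pics/top0.png

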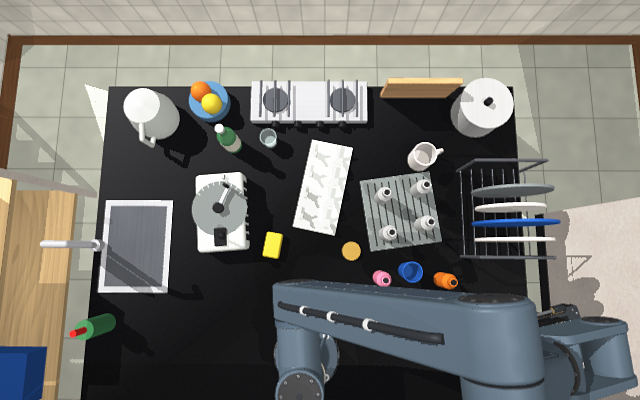

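View pics/side0.png

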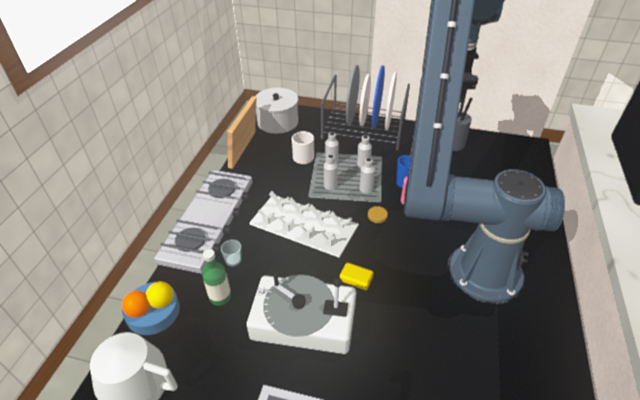

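View pics/wrist0.png

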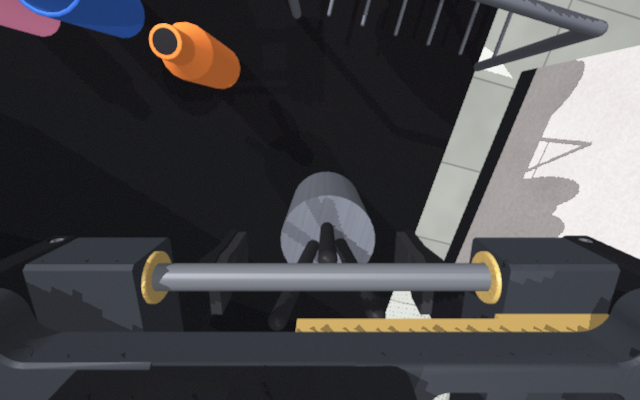

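The top picture shows four plain metal flasks on the mat, with mouths near (387,192), (425,185), (391,231) and (428,221). Possible look-alikes are the pink one at (381,278) and the orange one at (446,281); the blue tumbler (410,271) is a bystander. Next I'll take close crops and measure.

```bash
cat > h.py <<'E'
from rig import *
import numpy as np, cv2
from scipy.spatial.transform import Rotation as R
def ray(cam,uv,pose=None):
    c=calibration(cam); T=c["pose"] if pose is None else pose
    d=np.linalg.inv(c["K"])@[uv[0],uv[1],1.]
    return T[:3,3],T[:3,:3]@d
def onz(cam,uv,z,pose=None):
    o,d=ray(cam,uv,pose); return o+d*(z-o[2])/d[2]
def proj(cam,P,pose=None):
    c=calibration(cam); T=c["pose"] if pose is None else pose
    p=T[:3,:3].T@(np.asarray(P,float)-T[:3,3]); p=c["K"]@p; return p[:2]/p[2]
def tcp(o=None):
    o=o or get_obs(); T=np.eye(4); T[:3,:3]=R.from_quat(o["tool_rot"]).as_matrix(); T[:3,3]=o["position"]; return T
def wpose(o=None): return tcp(o)@calibration("wrist")["tool_from_camera"]
def snap(cam,name,crop=None,s=1):
    im=camera(cam)[:,:,::-1].copy()
    if crop: x0,y0,x1,y1=crop; im=im[y0:y1,x0:x1]
    if s!=1: im=cv2.resize(im,None,fx=s,fy=s,interpolation=cv2.INTER_CUBIC)
    cv2.imwrite(f"pics/{name}.png",im)
E
python3 - <<'E'
import cv2
im=cv2.imread("pics/top0.png")
a=im[130:260,285:445]; cv2.imwrite("pics/a.png",cv2.resize(a,None,fx=4.6,fy=4.6,interpolation=cv2.INTER_CUBIC))
a=im[165:260,185:290]; cv2.imwrite("pics/b.png",cv2.resize(a,None,fx=6,fy=6,interpolation=cv2.INTER_CUBIC))
im=cv2.imread("pics/side0.png")
a=im[260:360,230:370]; cv2.imwrite("pics/c.png",cv2.resize(a,None,fx=5,fy=5,interpolation=cv2.INTER_CUBIC))
a=im[120:260,240:400]; cv2.imwrite("pics/d.png",cv2.resize(a,None,fx=4,fy=4,interpolation=cv2.INTER_CUBIC))
E
```

```text
(no output)
```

View pics/a.png

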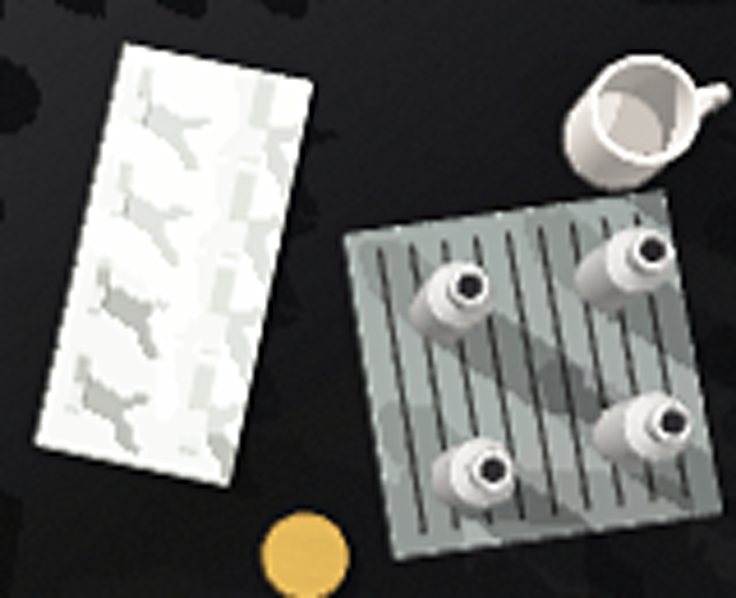

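View pics/b.png

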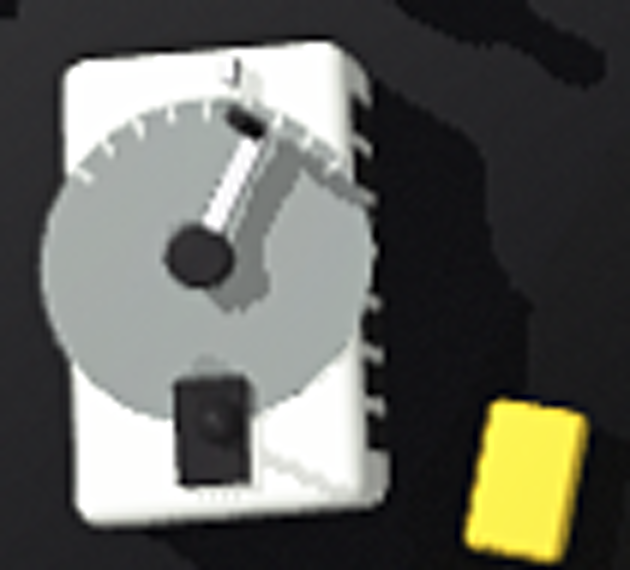

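View pics/c.png

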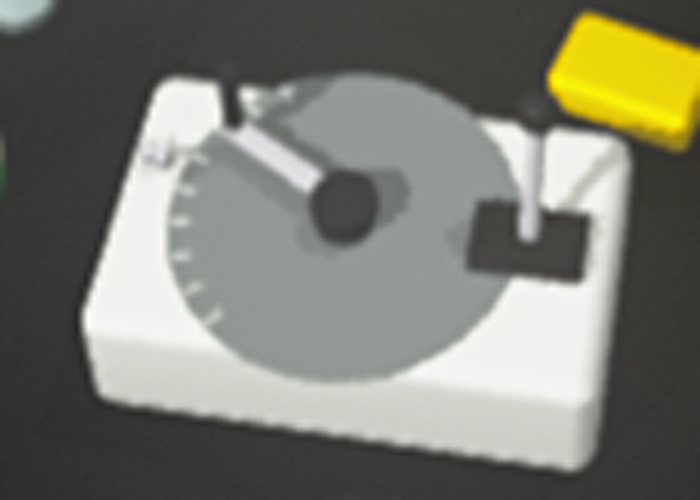

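View pics/d.png

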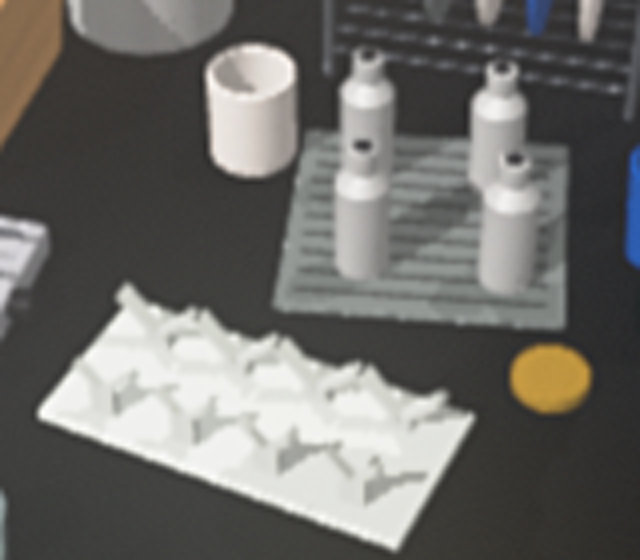

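```bash
cat > m1.py <<'E'
from h import *
from scipy.optimize import least_squares
def un(p,s,o): return [(p[0]+.5)/s-.5+o[0],(p[1]+.5)/s-.5+o[1]]
A=lambda p:un(p,4.6,(285,130)); B=lambda p:un(p,6,(185,165)); C=lambda p:un(p,5,(230,260)); D=lambda p:un(p,4,(240,120))
def tri(pairs):
    M=np.zeros((3,3));b=np.zeros(3)
    for cam,uv in pairs:
        o,d=ray(cam,uv); d=d/np.linalg.norm(d); P=np.eye(3)-np.outer(d,d); M+=P;b+=P@o
    return np.linalg.solve(M,b)
print("flask tri")
for a,d in [((469,287),(363,146)),((653,249),(369,55)),((493,470),(515,159)),((673,422),(502,68))]:
    print(onz("top",A(a),.134).round(4), onz("side",D(d),.134).round(4), tri([("top",A(a)),("side",D(d))]).round(4))
c=[onz("top",A(p),.008) for p in [(123,43),(313,82),(230,488),(35,445)]]
c=np.array(c);print("cradle",c.round(4),c.mean(0).round(4)); 
v=(c[0]-c[3]+c[1]-c[2]);print("yaw x",np.arctan2(v[1],v[0]),np.linalg.norm(v)/2); w=c[0]-c[1]+c[3]-c[2];print(np.arctan2(w[1],w[0])-np.pi/2,np.linalg.norm(w)/2)
cs=np.array([onz("side",D(p),.008) for p in [(38,412),(395,549),(474,414)]]);print(cs.round(4))
print("mat",[onz("top",A(p),.004).round(3) for p in [(345,236),(664,190),(721,513),(397,558)]])
# dryer
E
python3 m1.py
python3 - <<'E'
from h import *
exec(open('m1.py').read().split('print("flask')[0])
# dryer top edges in top crop b (z=.08): left edge x~63..82, right edge 348..365?, top y 50, bottom y 520
for p in [(63,75),(340,45),(82,520),(345,510)]: print(p,onz("top",B(p),.08).round(4))
print("hub",onz("top",B((199,258)),.105).round(4),tri([("top",B((199,258))),("side",C((344,205)))]).round(4))
print("post",onz("top",B((246,118)),.145).round(4), onz("side",C((229,85)),.145).round(4))
print("tab",onz("top",B((233,73)),.094).round(4),onz("side",C((156,150)),.094).round(4))
print("ball",tri([("top",B((220,420))),("side",C((535,107)))]).round(4))
E
```

```text
flask tri
[ 0.5312 -0.2543  0.134 ] [ 0.5309 -0.2572  0.134 ] [ 0.5305 -0.2539  0.1366]
[ 0.5583 -0.3815  0.134 ] [ 0.5561 -0.3856  0.134 ] [ 0.5563 -0.3805  0.1377]
[ 0.4056 -0.2682  0.134 ] [ 0.4046 -0.2707  0.134 ] [ 0.4049 -0.2678  0.1363]
[ 0.4389 -0.391   0.134 ] [ 0.4381 -0.3948  0.134 ] [ 0.438  -0.39    0.1374]
cradle [[ 0.7439 -0.0093  0.008 ]
 [ 0.7128 -0.1577  0.008 ]
 [ 0.3974 -0.0933  0.008 ]
 [ 0.429   0.0544  0.008 ]] [ 0.5708 -0.0515  0.008 ]
yaw x -0.20048196197185128 0.3216046162471772
-0.2085547378876984 0.151321508383815
[[ 0.7414 -0.0122  0.008 ]
 [ 0.4297  0.057   0.008 ]
 [ 0.3987 -0.0954  0.008 ]]
mat [array([ 0.592, -0.182,  0.004]), array([ 0.629, -0.428,  0.004]), array([ 0.381, -0.462,  0.004]), array([ 0.346, -0.219,  0.004])]
(63, 75) [0.588  0.3773 0.08  ]
(340, 45) [0.6057 0.2224 0.08  ]
(82, 520) [0.3415 0.3537 0.08  ]
(345, 510) [0.3477 0.2104 0.08  ]
hub [0.4824 0.2888 0.105 ] [0.483  0.2915 0.0956]
post [0.5522 0.2553 0.145 ] [0.5477 0.2686 0.145 ]
tab [0.5866 0.2779 0.094 ] [0.5871 0.2817 0.094 ]
ball [0.3926 0.2571 0.1624]
```

```bash
python3 - <<'E'
from h import *
for n,cam,uv,z in [("det cap","top",(221,131),.19),("det cap s","side",(208,255),.19),("det base s","side",(218,298),.0),("jar","top",(268,133),.06),("sponge","top",(272,245),.03),("lid","top",(351,251),.014),("tumbler","top",(411,268),.1),("orange","top",(440,280),.13),("pink","top",(378,274),.13),("mug","top",(423,150),.09),("rack post topleft","top",(459,167),.12),("rack bl","top",(463,257),.12),("rackside","side",(335,85),.15),("faucet","top",(98,243),.2)]:
    print(n,onz(cam,uv,z).round(3))
E
```

```text
det cap [0.712 0.264 0.19 ]
det cap s [0.719 0.277 0.19 ]
det base s [0.725 0.276 0.   ]
jar [0.749 0.139 0.06 ]
sponge [0.364 0.12  0.03 ]
lid [ 0.345 -0.149  0.014]
tumbler [ 0.293 -0.333  0.1  ]
orange [ 0.259 -0.414  0.13 ]
pink [ 0.276 -0.224  0.13 ]
mug [ 0.681 -0.386  0.09 ]
rack post topleft [ 0.616 -0.492  0.12 ]
rack bl [ 0.329 -0.491  0.12 ]
rackside [ 0.616 -0.692  0.15 ]
faucet [0.364 0.611 0.2  ]
```

```bash
cat >> h.py <<'E'
import json,os
def log():
    o=get_obs()
    with open("log.jsonl","a") as f: f.write(json.dumps([list(map(float,o[k])) for k in("q","position","tool_rot")])+"\n")
    return o
def down(a):  # tool down, tool x at world angle a
    x=[np.cos(a),np.sin(a),0]; z=[0,0,-1]; return np.column_stack([x,np.cross(z,x),z])
def tilt(h,t): # tool z = heading h, t below horizontal (rad); tool y points down/back; x right of heading
    hv=np.array([np.cos(h),np.sin(h),0]); Z=np.array([0,0,1.])
    z=hv*np.cos(t)-Z*np.sin(t); x=np.cross(hv,Z); return np.column_stack([x,np.cross(z,x),z])
def go(pos,Rm=None,p=True):
    o=log(); T=tcp(o); Rm=T[:3,:3] if Rm is None else Rm
    off=T[:3,:3].T@(np.asarray(pos,float)-T[:3,3])*100
    rv=np.degrees(R.from_matrix(T[:3,:3].T@Rm).as_rotvec())
    if p: print("t%.2f"%o["time"],"offset",off.round(2).tolist(),"rot",rv.round(2).tolist(), "F",np.round(o["ft_force"],1),"jaw",round(o["grip_width"],4),"q",o["q"].round(2))
    return off,rv
def where():
    o=log(); T=tcp(o); print("t%.2f"%o["time"],"pos",T[:3,3].round(4),"x",T[:3,0].round(3),"z",T[:3,2].round(3),"F",np.round(o["ft_force"],1),"jaw",round(o["grip_width"],4),"q",o["q"].round(2))
E
python3 - <<'E'
from h import *
go([.45,-.12,.28],down(-.3))
go([.45,-.12,.28],down(.2))
E
```

```text
t0.15 offset [-39.5, -40.51, -5.74] rot [-0.06, 0.08, -58.21] F [ 0.   0.6 -0.1] jaw 0.0873 q [-1.49  0.53  1.43 -0.    1.18 -0.18]
t0.15 offset [-39.5, -40.51, -5.74] rot [-0.08, 0.06, -86.86] F [ 0.   0.6 -0.1] jaw 0.0873 q [-1.49  0.53  1.43 -0.    1.18 -0.18]
```

Request:
drive_tool:
  plan:
    - {"offset":[-39.5,-40.5,-6],"delta_rot":[0,0,-87],"jaw":4}
    - {"offset":[-39.5,-40.5,-6],"delta_rot":[0,0,-87],"jaw":4}
    - {"offset":[-39.5,-40.5,-6],"delta_rot":[0,0,-87],"jaw":4}
    - {"offset":[-39.5,-40.5,-6],"delta_rot":[0,0,-87],"jaw":4}
    - {"offset":[-39.5,-40.5,-6],"delta_rot":[0,0,-87],"jaw":4}
    - {"offset":[-39.5,-40.5,-6],"delta_rot":[0,0,-87],"jaw":4}
    - {"offset":[-39.5,-40.5,-6],"delta_rot":[0,0,-87],"jaw":4}
    - {"offset":[-39.5,-40.5,-6],"delta_rot":[0,0,-87],"jaw":4}
  squeeze: 10

```text
time: 0.82
position: [0.3293, -0.319, 0.2578]
tool_rot: [0.988, -0.155, -0.0, -0.0]
ft_force: [0.4, -0.4, 0.2]
grip_width: 0.0438
```

```bash
python3 - <<'E'
from h import *
where()
go([.54,.24,.25],down(1.11))
E
```

```text
t0.82 pos [ 0.3293 -0.319   0.2578] x [ 0.952 -0.306 -0.   ] z [-0.  0. -1.] F [ 0.4 -0.4  0.2] jaw 0.0438 q [-1.01  0.25  1.79  0.    1.1  -0.7 ]
t0.82 offset [2.98, -59.66, 0.8] rot [-0.02, -0.01, -81.39] F [ 0.4 -0.4  0.2] jaw 0.0438 q [-1.01  0.25  1.79  0.    1.1  -0.7 ]
```

Request:
drive_tool:
  plan:
    - {"offset":[3,-59.7,0.8],"delta_rot":[0,0,-81],"jaw":4}
    - {"offset":[3,-59.7,0.8],"delta_rot":[0,0,-81],"jaw":4}
    - {"offset":[3,-59.7,0.8],"delta_rot":[0,0,-81],"jaw":4}
    - {"offset":[3,-59.7,0.8],"delta_rot":[0,0,-81],"jaw":4}
    - {"offset":[3,-59.7,0.8],"delta_rot":[0,0,-81],"jaw":4}
    - {"offset":[3,-59.7,0.8],"delta_rot":[0,0,-81],"jaw":4}
    - {"offset":[3,-59.7,0.8],"delta_rot":[0,0,-81],"jaw":4}
    - {"offset":[3,-59.7,0.8],"delta_rot":[0,0,-81],"jaw":4}

```text
time: 1.48
position: [0.4483, -0.0077, 0.2533]
tool_rot: [0.941, 0.338, -0.0, 0.0]
ft_force: [-0.2, 0.3, -0.7]
grip_width: 0.0401
```

```bash
python3 - <<'E'
from h import *
where()
go([.54,.24,.25],down(1.11))
E
```

```text
t1.48 pos [ 0.4483 -0.0077  0.2533] x [ 0.771  0.637 -0.   ] z [ 0. -0. -1.] F [-0.2  0.3 -0.7] jaw 0.0401 q [-0.27  0.25  1.82 -0.    1.08 -0.96]
t1.48 offset [22.84, -13.26, 0.32] rot [0.0, 0.0, -24.05] F [-0.2  0.3 -0.7] jaw 0.0401 q [-0.27  0.25  1.82 -0.    1.08 -0.96]
```

Request:
drive_tool:
  plan:
    - {"offset":[22.8,-13.3,0.3],"delta_rot":[0,0,-24],"jaw":4}
    - {"offset":[22.8,-13.3,0.3],"delta_rot":[0,0,-24],"jaw":4}
    - {"offset":[22.8,-13.3,0.3],"delta_rot":[0,0,-24],"jaw":4}
    - {"offset":[22.8,-13.3,0.3],"delta_rot":[0,0,-24],"jaw":4}
    - {"offset":[22.8,-13.3,0.3],"delta_rot":[0,0,-24],"jaw":4}
    - {"offset":[22.8,-13.3,0.3],"delta_rot":[0,0,-24],"jaw":4}
    - {"offset":[22.8,-13.3,0.3],"delta_rot":[0,0,-24],"jaw":4}
    - {"offset":[22.8,-13.3,0.3],"delta_rot":[0,0,-24],"jaw":4}

```text
time: 2.15
position: [0.5416, 0.2406, 0.2497]
tool_rot: [0.851, 0.526, 0.001, -0.0]
ft_force: [0.3, -0.9, -0.1]
grip_width: 0.0399
```

```bash
python3 - <<'E'
from h import *
where()
W=wpose(); snap("wrist","w1"); 
for n,P in [("post",[.552,.257,.145]),("hub",[.4827,.290,.1]),("tab",[.587,.2795,.094])]: print(n,proj("wrist",P,W).round(0))
E
```

```text
t2.15 pos [0.5416 0.2406 0.2497] x [0.447 0.894 0.001] z [ 0.001  0.001 -1.   ] F [ 0.3 -0.9 -0.1] jaw 0.0399 q [ 0.23  0.45  1.49  0.    1.2  -0.88]
post [341. 200.]
hub [338. 114.]
tab [370. 206.]
```

View pics/w1.png

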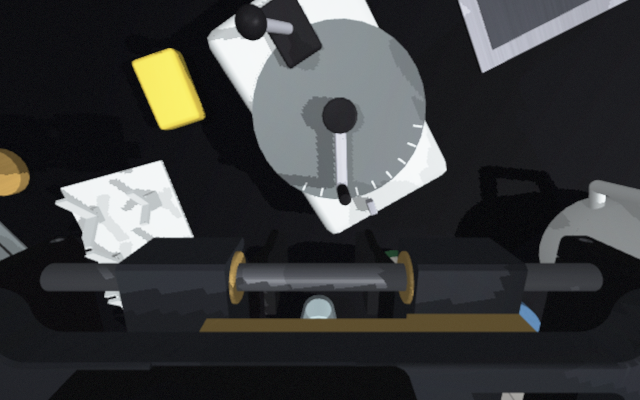

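```bash
python3 - <<'E'
import cv2
im=cv2.imread("pics/w1.png")
cv2.imwrite("pics/w1c.png",cv2.resize(im[80:240,270:430],None,fx=3.7,fy=3.7,interpolation=cv2.INTER_CUBIC))
E
```

```text
(no output)
```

View pics/w1c.png

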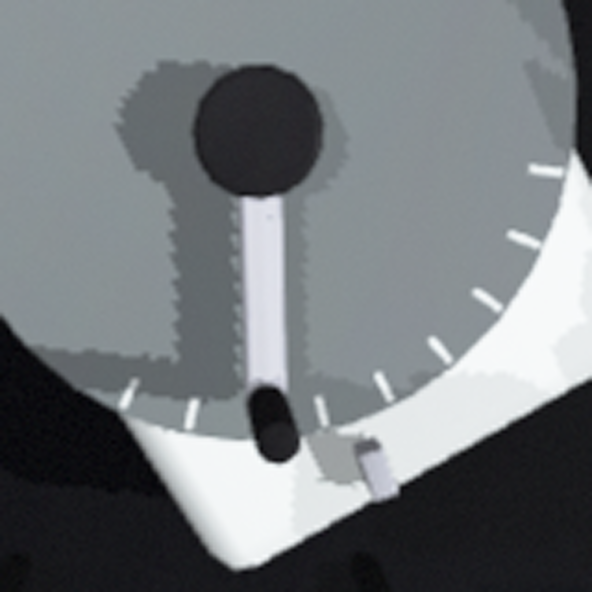

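```bash
python3 - <<'E'
from h import *
W=wpose()
U=lambda p:[(p[0]+.5)/3.7-.5+270,(p[1]+.5)/3.7-.5+80]
O=lambda p,z:onz("wrist",U(p),z,W)
for z in(.1,.11,.12):print("hub",z,O((259,131),z).round(4))
print("post top",O((279,440),.145).round(4),"post base",O((266,402),.1).round(4))
a=O((264,200),.1);b=O((267.5,380),.1);print("arm",a.round(4),b.round(4),np.arctan2(*(b-a)[1::-1]))
print("tab",O((380,475),.094).round(4), [O(p,.094).round(4) for p in [(360,455),(382,448),(398,492),(374,500)]])
# dryer front edge: line from (240,570)->(592,380) at z=.08
a=O((262,562),.08);b=O((590,385),.08);print("edge",a,b,np.arctan2(*(b-a)[1::-1])-np.pi/2)
E
```

```text
hub 0.1 [0.4832 0.2886 0.1   ]
hub 0.11 [0.483  0.2881 0.11  ]
hub 0.12 [0.4827 0.2876 0.12  ]
post top [0.5513 0.2586 0.145 ] post base [0.5521 0.2578 0.1   ]
arm [0.5003 0.2819 0.1   ] [0.5465 0.261  0.1   ] -0.42681210844648526
tab [0.5893 0.2784 0.094 ] [array([0.5809, 0.2756, 0.094 ]), array([0.5818, 0.2823, 0.094 ]), array([0.5966, 0.281 , 0.094 ]), array([0.5957, 0.2735, 0.094 ])]
edge [0.60409682 0.23290788 0.08      ] [0.59668963 0.34785336 0.08      ] 0.0643519060980986
```

```bash
python3 - <<'E'
from h import *
go([.5518,.2585,.113],down(1.16))
E
```

```text
t2.20 offset [2.32, 0.11, 13.65] rot [-0.03, 0.07, -3.1] F [-0.2 -0.5  0.8] jaw 0.0402 q [ 0.23  0.45  1.49 -0.    1.2  -0.88]
```

Request:
drive_tool:
  plan:
    - {"offset":[2.3,0.1,5],"delta_rot":[0,0,-3],"jaw":4}
    - {"offset":[2.3,0.1,9],"delta_rot":[0,0,-3],"jaw":4}
    - {"offset":[2.3,0.1,13],"delta_rot":[0,0,-3],"jaw":4}
    - {"offset":[2.3,0.1,13.6],"delta_rot":[0,0,-3],"jaw":4}
    - {"offset":[2.3,0.1,13.6],"delta_rot":[0,0,-3],"jaw":0.8}
    - {"offset":[2.3,0.1,13.6],"delta_rot":[0,0,-3],"jaw":0.8}
    - {"offset":[2.3,0.1,13.6],"delta_rot":[0,0,-3],"jaw":0.8}
    - {"offset":[2.3,0.1,13.6],"delta_rot":[0,0,-3],"jaw":0.8}
  squeeze: 6

```text
time: 2.87
position: [0.5537, 0.257, 0.1166]
tool_rot: [0.838, 0.546, 0.002, 0.001]
ft_force: [0.2, -0.4, -0.4]
grip_width: 0.0208
```

```bash
python3 - <<'E'
from h import *
where()
E
```

```text
t2.87 pos [0.5537 0.257  0.1166] x [0.405 0.915 0.002] z [ 0.004  0.001 -1.   ] F [ 0.2 -0.4 -0.4] jaw 0.0208 q [ 0.25  0.64  1.57 -0.    0.93 -0.9 ]
```

Request:
drive_tool:
  plan:
    - {"offset":[0,0,0],"delta_rot":[0,0,0],"jaw":0.8}
    - {"offset":[0,0,0],"delta_rot":[0,0,0],"jaw":0.8}
    - {"offset":[0,0,0],"delta_rot":[0,0,0],"jaw":0.8}
    - {"offset":[-0.75,-0.04,0],"delta_rot":[0,0,5.7],"jaw":0.8}
    - {"offset":[-1.5,-0.15,0],"delta_rot":[0,0,11.5],"jaw":0.8}
    - {"offset":[-2.22,-0.33,0],"delta_rot":[0,0,17.2],"jaw":0.8}
    - {"offset":[-2.92,-0.6,0],"delta_rot":[0,0,22.9],"jaw":0.8}
    - {"offset":[-2.92,-0.6,0],"delta_rot":[0,0,22.9],"jaw":0.8}

```text
time: 3.53
position: [0.5354, 0.2327, 0.1162]
tool_rot: [0.93, 0.367, 0.001, 0.0]
ft_force: [-0.6, -0.3, 7.4]
grip_width: 0.0118
```

```bash
python3 - <<'E'
from h import *
where()
E
```

```text
t3.53 pos [0.5354 0.2327 0.1162] x [0.73  0.683 0.002] z [ 0.003  0.    -1.   ] F [-0.6 -0.3  7.4] jaw 0.0118 q [ 0.22  0.61  1.63 -0.    0.89 -0.53]
```

Request:
drive_tool:
  plan:
    - {"offset":[-0.6,-0.03,-0.1],"delta_rot":[0,0,4.5],"jaw":0.8}
    - {"offset":[-0.95,-0.06,-0.1],"delta_rot":[0,0,7.5],"jaw":0.8}
    - {"offset":[-1.15,-0.09,-0.1],"delta_rot":[0,0,8.9],"jaw":0.8}
    - {"offset":[-1.15,-0.09,-0.1],"delta_rot":[0,0,8.9],"jaw":0.8}
    - {"offset":[-1.15,-0.09,-0.1],"delta_rot":[0,0,8.9],"jaw":0.8}
    - {"offset":[-1.15,-0.09,-0.1],"delta_rot":[0,0,8.9],"jaw":0.8}
    - {"offset":[-1.15,-0.09,-0.1],"delta_rot":[0,0,8.9],"jaw":0.8}
    - {"offset":[-1.15,-0.09,-0.1],"delta_rot":[0,0,8.9],"jaw":0.8}

```text
time: 4.2
position: [0.5303, 0.229, 0.1165]
tool_rot: [0.955, 0.295, 0.006, -0.001]
ft_force: [6.2, 8.2, -2.8]
grip_width: 0.0117
```

```bash
python3 - <<'E'
from h import *
where()
p=get_obs()["position"]; print(np.arctan2(p[1]-.288,p[0]-.483), np.hypot(p[1]-.288,p[0]-.483))
E
```

```text
t4.20 pos [0.5303 0.229  0.1165] x [0.826 0.564 0.012] z [ 0.01   0.006 -1.   ] F [ 6.2  8.2 -2.8] jaw 0.0117 q [ 0.21  0.6   1.66  0.    0.87 -0.39]
-0.8953692867861298 0.07557839964156073
```

Request:
drive_tool:
  plan:
    - {"offset":[0.2,0,0],"delta_rot":[0,0,0],"jaw":3.5}
    - {"offset":[0.2,0,0],"delta_rot":[0,0,0],"jaw":3.5}
    - {"offset":[0.2,0,0],"delta_rot":[0,0,0],"jaw":3.5}
    - {"offset":[0.2,0,-3],"delta_rot":[0,0,0],"jaw":3.5}
    - {"offset":[0.2,0,-7],"delta_rot":[0,0,0],"jaw":5}
    - {"offset":[0.2,0,-11],"delta_rot":[0,0,0],"jaw":8}
    - {"offset":[0.2,0,-15],"delta_rot":[0,0,0],"jaw":8}
    - {"offset":[0.2,0,-15],"delta_rot":[0,0,0],"jaw":8}

```text
time: 4.87
position: [0.5316, 0.2278, 0.2737]
tool_rot: [0.955, 0.296, 0.008, 0.001]
ft_force: [1.1, 0.9, 0.5]
grip_width: 0.0538
```

```bash
python3 - <<'E'
from h import *
where()
W=wpose(); snap("wrist","w2"); np.save("W2.npy",W)
im=cv2.imread("pics/w2.png")
cv2.imwrite("pics/w2c.png",cv2.resize(im[80:240,250:430],None,fx=3.7,fy=3.7,interpolation=cv2.INTER_CUBIC))
snap("top","t2")
E
```

```text
t4.87 pos [0.5316 0.2278 0.2737] x [0.825 0.565 0.014] z [ 0.015  0.003 -1.   ] F [1.1 0.9 0.5] jaw 0.0538 q [ 0.21  0.4   1.5  -0.    1.22 -0.39]
```

View pics/w2c.png

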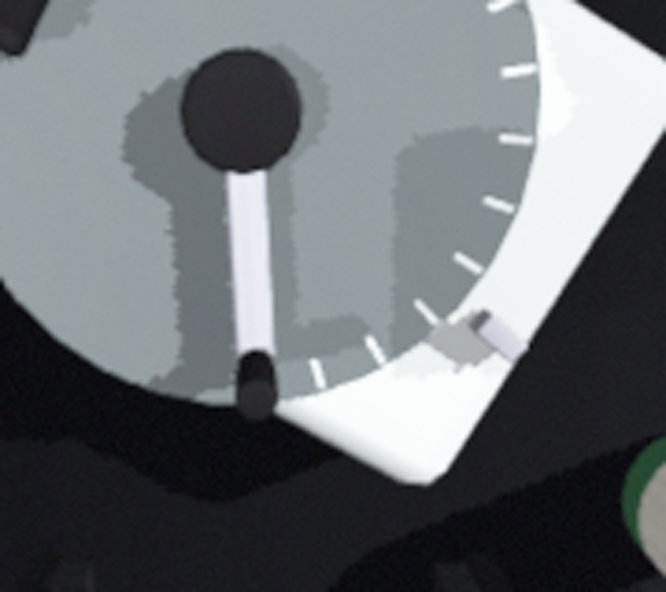

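View pics/t2.png

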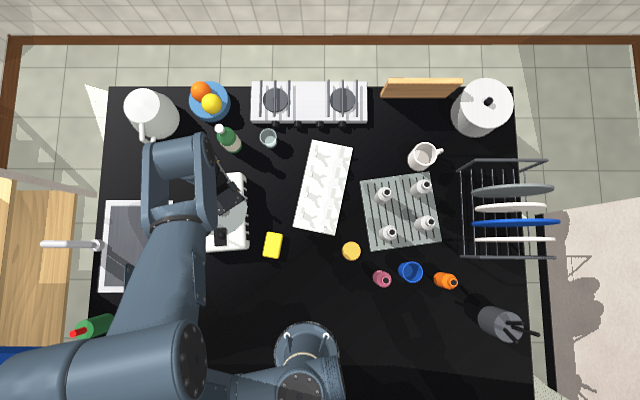

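```bash
python3 - <<'E'
from h import *
W=np.load("W2.npy")
U=lambda p:[(p[0]+.5)/3.7-.5+250,(p[1]+.5)/3.7-.5+80]
O=lambda p,z:onz("wrist",U(p),z,W)
h=O((241,110),.11);p=O((257,400),.145);t=O((504,339),.094)
ang=lambda a:np.arctan2(a[1]-h[1],a[0]-h[0])
print(h,p,t,ang(p),np.linalg.norm((p-h)[:2]),ang(t),np.linalg.norm((t-h)[:2]))
a=O((247,180),.1);b=O((254,345),.1);print("arm",np.arctan2(*(b-a)[1::-1]))
a=O((555,265),.08);b=O((660,135),.08);a2=O((470,430),.08);print("edge",np.arctan2(*(b-a)[1::-1])-np.pi/2,np.arctan2(*(b-a2)[1::-1])-np.pi/2)
# kinematic fit
import json
L=[json.loads(l) for l in open("log.jsonl")]
from scipy.optimize import least_squares
def f(x,q):
    a1,d,d1,L2,L3,e3,L6=x
    r=a1+L2*np.sin(q[1])+L3*np.sin(q[1]+q[2])+e3*np.cos(q[1]+q[2])+L6*np.sin(q[1]+q[2]+q[4])
    z=d1+L2*np.cos(q[1])+L3*np.cos(q[1]+q[2])-e3*np.sin(q[1]+q[2])+L6*np.cos(q[1]+q[2]+q[4])
    return np.array([r*np.cos(q[0])-d*np.sin(q[0]),r*np.sin(q[0])+d*np.cos(q[0]),z])
res=least_squares(lambda x:np.concatenate([f(x,np.array(q))-p for q,p,_ in L]+[1e-3*(x-[0,.11,.33,.4,.4,0,.25])]),[0,.11,.33,.4,.4,0,.25])
print(res.x.round(4),np.abs(res.fun).max())
E
```

```text
[0.48461496 0.29111955 0.11      ] [0.53049874 0.2313248  0.145     ] [0.5908474  0.28086971 0.094     ] -0.916280420907077 0.0753706381404679 -0.09618721051422575 0.10672576408113402
arm -0.9311575657056457
edge -0.038443001372776564 0.08085366577682063
[0.     0.1111 0.2742 0.588  0.3917 0.1141 0.3055] 0.0010259298040549147
```

```bash
python3 - <<'E'
from h import *
go([.45,-.1,.32],tilt(np.radians(60),np.radians(60)))
E
```

```text
t4.97 offset [-24.87, 22.58, -5.32] rot [26.73, 16.63, 62.9] F [-0.8  0.5 -1. ] jaw 0.0614 q [ 0.21  0.41  1.51 -0.    1.22 -0.39]
```

Request:
drive_tool:
  plan:
    - {"offset":[-24.9,22.6,-5.3],"delta_rot":[27,17,63],"jaw":7}
    - {"offset":[-24.9,22.6,-5.3],"delta_rot":[27,17,63],"jaw":7}
    - {"offset":[-24.9,22.6,-5.3],"delta_rot":[27,17,63],"jaw":7}
    - {"offset":[-24.9,22.6,-5.3],"delta_rot":[27,17,63],"jaw":7}
    - {"offset":[-24.9,22.6,-5.3],"delta_rot":[27,17,63],"jaw":7}
    - {"offset":[-24.9,22.6,-5.3],"delta_rot":[27,17,63],"jaw":7}
    - {"offset":[-24.9,22.6,-5.3],"delta_rot":[27,17,63],"jaw":7}
    - {"offset":[-24.9,22.6,-5.3],"delta_rot":[27,17,63],"jaw":7}

```text
time: 5.63
position: [0.4493, -0.0942, 0.3159]
tool_rot: [0.964, -0.152, 0.055, -0.211]
ft_force: [0.8, -1.1, -0.9]
grip_width: 0.0702
```

```bash
cat > kin.py <<'E'
from h import *
import json
from scipy.optimize import least_squares
def T4(Rm,t): M=np.eye(4);M[:3,:3]=Rm;M[:3,3]=t;return M
Rz=lambda a:R.from_euler('z',a).as_matrix(); Ry=lambda a:R.from_euler('y',a).as_matrix()
def fk(x,q):
    d,d1,L2,L3,e3,L6=x
    M=T4(Rz(q[0]),[0,0,0])@T4(Ry(q[1]),[0,d,d1])@T4(Ry(q[2]),[0,0,L2])@T4(Rz(q[3]),[e3,0,L3])@T4(Ry(q[4]),[0,0,0])@T4(Rz(q[5]),[0,0,0])@T4(Rz(np.pi),[0,0,L6])
    return M
def fit():
    L=[json.loads(l) for l in open("log.jsonl")]
    res=least_squares(lambda x:np.concatenate([fk(x,q)[:3,3]-p for q,p,_ in L]),[.11,.33,.5,.4,.1,.3])
    er=[np.degrees(R.from_matrix(fk(res.x,q)[:3,:3].T@R.from_quat(r).as_matrix()).magnitude()) for q,p,r in L]
    return res.x,np.abs(res.fun).max(),max(er)
lo=np.array([-3.08,-.75,.22,-1.43,0,-2.85]);hi=np.array([3.08,2.2,2.44,4.57,2.65,2.85])
def ik(x,pos,Rm,q0s):
    best=None
    for q0 in q0s:
        f=lambda q:np.concatenate([(fk(x,q)[:3,3]-pos)*5,R.from_matrix(fk(x,q)[:3,:3].T@Rm).as_rotvec()])
        r=least_squares(f,np.clip(q0,lo+.02,hi-.02),bounds=(lo,hi))
        if best is None or r.cost<best.cost-1e-9: best=r
    return best.x,best.cost
E
python3 - <<'E'
from kin import *
where(); print(fit())
go([.45,-.1,.32],tilt(np.radians(60),np.radians(60)))
E
```

```text
t5.63 pos [ 0.4493 -0.0942  0.3159] x [ 0.948 -0.317  0.041] z [ 0.17   0.391 -0.905] F [ 0.8 -1.1 -0.9] jaw 0.0702 q [-0.74  0.21  1.76  0.43  1.34 -0.56]
(array([0.111   , 0.2742  , 0.588   , 0.3917  , 0.1141  , 0.305462]), np.float64(2.448237168550804e-10), np.float64(2.392910193688403e-14))
t5.63 offset [0.27, 0.31, -0.58] rot [4.62, 3.24, 11.28] F [ 0.8 -1.1 -0.9] jaw 0.0702 q [-0.74  0.21  1.76  0.43  1.34 -0.56]
```

```bash
cat > scene.py <<'E'
from kin import *
X=np.array([0.111,0.2742,0.588,0.3917,0.1141,0.305462])
CC=np.array([.571,-.0515,0]); CY=-.2045
xc=np.array([np.cos(CY),np.sin(CY),0]); yc=np.array([-np.sin(CY),np.cos(CY),0]); Z=np.array([0,0,1.])
PL=[-.111,-.037,.037,.111]
FL={"A":[.531,-.2555],"B":[.557,-.383],"C":[.405,-.269],"D":[.4385,-.393]}
def place(i,t,gh,dz=0,dy=0,back=.019):
    Rm=tilt(CY+np.pi/2,t+np.pi/2); g=CC+xc*PL[i]+yc*(-.065+gh+dy)+Z*(.055+dz)
    return g+back*Rm[:,2],Rm
def grasp(f,h,t,gh,dback=0,dz=0,back=.019):
    Rm=tilt(h,t); g=np.array([f[0],f[1],.004+gh])
    return g+(back-dback)*Rm[:,2]+Z*dz,Rm
E
python3 - <<'E'
from scene import *
def seeds(az): return [np.array([az-.2,b,1.6,c,1.2,s]) for b in(.3,.9) for c in (-1,0,.8,1.6,2.5) for s in(-1.5,0,1.5)]
for t in (0,20,30,40):
    for i in range(4):
        p,Rm=place(i,np.radians(t),.08); q,c=ik(X,p,Rm,seeds(np.arctan2(p[1],p[0]))); print("place",t,i,q.round(2),"%.1e"%c)
E
```

```text
place 0 0 [-0.27  0.66  1.97 -0.    0.51 -0.07] 1.1e-26
place 0 1 [-0.26  0.7   1.79 -0.    0.65 -0.06] 1.3e-18
place 0 2 [-0.25  0.76  1.6  -0.    0.78 -0.05] 8.2e-27
place 0 3 [-0.25  0.83  1.39 -0.    0.92 -0.04] 3.5e-20
place 20 0 [-0.06  0.71  1.91 -0.58  0.66  0.63] 1.7e-29
place 20 1 [-0.08  0.75  1.73 -0.51  0.77  0.51] 6.7e-22
place 20 2 [-0.09  0.81  1.54 -0.46  0.88  0.42] 1.2e-30
place 20 3 [-0.11  0.87  1.34 -0.42  1.    0.34] 2.0e-30
place 30 0 [ 0.03  0.76  1.87 -0.75  0.8   0.84] 8.3e-32
place 30 1 [-0.    0.8   1.69 -0.68  0.89  0.71] 2.1e-24
place 30 2 [-0.02  0.85  1.51 -0.63  0.99  0.59] 6.2e-20
place 30 3 [-0.04  0.92  1.31 -0.59  1.09  0.49] 5.4e-24
place 40 0 [ 0.11  0.82  1.82 -0.85  0.95  0.98] 3.2e-21
place 40 1 [ 0.07  0.86  1.65 -0.81  1.03  0.85] 2.9e-31
place 40 2 [ 0.04  0.91  1.47 -0.77  1.11  0.72] 2.6e-22
place 40 3 [ 0.01  0.97  1.27 -0.74  1.2   0.6 ] 7.8e-20
```

```bash
python3 - <<'E'
from scene import *
def seeds(az): return [np.array([az-.2,b,1.6,c,1.2,s]) for b in(.3,.9) for c in (0,.8,1.6,2.5) for s in(-1.,1.)]
for n,f in FL.items():
  for t in (10,25,40):
    for h in (-30,0,30,60,90):
        p,Rm=grasp(f,np.radians(h),np.radians(t),.08); q,c=ik(X,p,Rm,seeds(np.arctan2(p[1],p[0]))); 
        if c<1e-6: print(n,"t",t,"h",h,q.round(2))
E
```

```text
A t 10 h -30 [-0.75  1.3   2.31  2.91  1.85 -1.68]
A t 10 h 0 [-1.11  1.21  2.19  2.05  1.51 -1.8 ]
A t 10 h 30 [-1.17  1.1   1.87  1.42  1.42 -1.41]
A t 10 h 60 [-1.08  1.12  1.5   1.    1.68 -1.14]
A t 10 h 90 [-0.94  1.2   1.15  0.71  2.03 -1.08]
A t 25 h -30 [-0.73  1.06  2.31  2.95  1.37 -1.62]
A t 25 h 0 [-1.06  1.01  2.2   2.11  1.17 -1.64]
A t 25 h 30 [-1.13  0.96  1.9   1.37  1.17 -1.27]
A t 25 h 60 [-1.05  1.    1.56  0.9   1.47 -1.07]
A t 25 h 90 [-0.92  1.08  1.23  0.6   1.82 -1.09]
A t 40 h -30 [-0.71  0.84  2.23  2.94  0.8  -1.55]
A t 40 h 0 [-0.97  0.82  2.14  2.04  0.78 -1.37]
A t 40 h 30 [-1.04  0.83  1.9   1.25  0.94 -1.05]
A t 40 h 60 [-1.    0.88  1.6   0.8   1.27 -0.96]
A t 40 h 90 [-0.89  0.96  1.32  0.51  1.6  -1.07]
B t 10 h -30 [-0.94  1.16  2.1   2.73  1.5  -1.62]
B t 10 h 0 [-1.19  1.11  1.92  1.93  1.35 -1.46]
B t 10 h 30 [-1.22  1.11  1.57  1.34  1.49 -1.11]
B t 10 h 60 [-1.13  1.19  1.16  1.    1.85 -0.92]
B t 10 h 90 [-1.    1.32  0.74  0.77  2.28 -0.9 ]
B t 25 h -30 [-0.92  0.97  2.09  2.73  1.06 -1.54]
B t 25 h 0 [-1.14  0.96  1.92  1.87  1.04 -1.29]

[... 1046 characters left out ...]
]
D t 10 h 0 [-1.46  1.14  2.03  1.69  1.4  -1.6 ]
D t 10 h 30 [-1.42  1.1   1.68  1.16  1.54 -1.23]
D t 10 h 60 [-1.29  1.16  1.31  0.83  1.87 -1.08]
D t 10 h 90 [-1.13  1.24  0.98  0.55  2.21 -1.14]
D t 25 h -30 [-1.22  1.05  2.29  2.49  1.29 -1.71]
D t 25 h 0 [-1.4   0.97  2.06  1.68  1.12 -1.44]
D t 25 h 30 [-1.38  0.97  1.72  1.09  1.32 -1.13]
D t 25 h 60 [-1.27  1.04  1.38  0.73  1.66 -1.06]
D t 25 h 90 [-1.12  1.12  1.08  0.45  1.99 -1.18]
D t 40 h -30 [-1.15  0.83  2.21  2.46  0.8  -1.49]
D t 40 h 0 [-1.31  0.82  2.02  1.57  0.83 -1.17]
D t 40 h 30 [-1.31  0.85  1.74  0.97  1.11 -0.97]
D t 40 h 60 [-1.22  0.92  1.45  0.63  1.45 -1.  ]
D t 40 h 90 [-1.1   1.    1.2   0.36  1.74 -1.19]
```

```bash
cat > clr.py <<'E'
from scene import *
def box(x,y,z,n=7):
    g=np.array(np.meshgrid(np.linspace(*x,n),np.linspace(*y,n),np.linspace(*z,n))).reshape(3,-1).T; return g
def grip(j=.07):
    return np.vstack([box((j/2,j/2+.015),(-.011,.011),(-.07,0),5),box((-j/2-.015,-j/2),(-.011,.011),(-.07,0),5),box((-.095,.095),(-.0375,.0375),(-.2,-.07),9),box((-.05,.05),(-.1,.0),(-.2,-.13),6),box((-.045,.045),(-.045,.045),(-.4,-.2),7)])
OB={"tum":(.293,-.333,.036,.1),"orange":(.257,-.414,.026,.132),"pink":(.274,-.224,.026,.132),"mug":(.681,-.386,.045,.09),"lid":(.345,-.149,.033,.014),"det":(.718,.27,.03,.19),"jar":(.749,.139,.03,.06),"sponge":(.364,.12,.05,.03)}
def dist(P,o):
    x,y,r,h=o; dr=np.hypot(P[:,0]-x,P[:,1]-y)-r; dz=P[:,2]-h
    return np.where((dr>0)&(dz>0),np.hypot(np.maximum(dr,0),np.maximum(dz,0)),np.maximum(dr,dz)).min()
def rack(P,top=.16):
    dx=np.maximum(.32-P[:,0],P[:,0]-.63);dy=P[:,1]+.485;dz=P[:,2]-top
    return np.max([dx,dy,dz],0).min()
def clear(p,Rm,others,j=.07):
    P=grip(j)@Rm.T+p; d={n:dist(P,o) for n,o in OB.items()}
    for n in others: d[n]=dist(P,(*FL[n],.024,.134))
    d["rack"]=rack(P); d["floor"]=P[:,2].min()
    m=min(d,key=d.get); return d[m],m
if __name__=="__main__":
  for n,oth in [("D","ABC"),("C","ABD"),("A","BCD"),("B","ACD"),("C","AB"),("A","B"),("B","A"),("B","")]:
    for t in (35,45):
      r=[]
      for h in range(-60,121,15):
        d=[clear(*grasp(FL[n],np.radians(h),np.radians(t),.08,dback=b),oth) for b in(0,.04,.08)]
        m=min(d); r.append((h,round(m[0]*1000),m[1]))
      r.sort(key=lambda a:-a[1]); print(n,"others",oth,"t",t,r[:5])
E
python3 clr.py
```

```text
D others ABC t 35 [(0, -3, 'rack'), (-15, -8, 'C'), (-60, -12, 'C'), (-45, -16, 'C'), (-30, -20, 'C')]
D others ABC t 45 [(-60, 0, 'C'), (0, -3, 'rack'), (-45, -6, 'C'), (-15, -8, 'C'), (-30, -17, 'C')]
C others ABD t 35 [(-15, -8, 'tum'), (45, -8, 'D'), (0, -11, 'pink'), (-45, -12, 'pink'), (105, -12, 'D')]
C others ABD t 45 [(0, 3, 'pink'), (105, 2, 'tum'), (-45, 1, 'tum'), (120, -3, 'A'), (15, -4, 'pink')]
A others BCD t 35 [(-60, -3, 'C'), (0, -10, 'C'), (105, -10, 'B'), (75, -13, 'B'), (90, -13, 'B')]
A others BCD t 45 [(105, 5, 'B'), (0, 2, 'C'), (90, 1, 'B'), (15, -1, 'C'), (120, -1, 'B')]
B others ACD t 35 [(-60, -14, 'A'), (0, -14, 'D'), (-15, -16, 'D'), (-45, -20, 'D'), (-30, -21, 'A')]
B others ACD t 45 [(0, -1, 'D'), (-15, -6, 'D'), (-60, -11, 'D'), (90, -12, 'rack'), (-30, -17, 'A')]
C others AB t 35 [(45, 1, 'tum'), (105, 0, 'tum'), (60, -1, 'tum'), (120, -3, 'A'), (-15, -8, 'tum')]
C others AB t 45 [(60, 5, 'tum'), (0, 3, 'pink'), (45, 3, 'pink'), (105, 2, 'tum'), (-45, 1, 'tum')]
A others B t 35 [(-60, 64, 'floor'), (-45, 53, 'pink'), (-15, 48, 'pink'), (-30, 45, 'pink'), (0, 34, 'B')]
A others B t 45 [(-60, 63, 'floor'), (-45, 63, 'floor'), (-30, 57, 'B'), (-15, 49, 'B'), (0, 27, 'B')]
B others A t 35 [(0, 7, 'rack'), (-15, -3, 'A'), (-60, -14, 'A'), (-45, -19, 'A'), (-30, -21, 'A')]
B others A t 45 [(0, 7, 'rack'), (-60, -1, 'A'), (-15, -2, 'A'), (-45, -6, 'A'), (90, -12, 'rack')]
B others  t 35 [(-45, 32, 'mug'), (-30, 30, 'rack'), (-60, 25, 'mug'), (-15, 15, 'rack'), (0, 7, 'rack')]
B others  t 45 [(-45, 32, 'mug'), (-60, 26, 'mug'), (-30, 25, 'rack'), (-15, 13, 'rack'), (0, 7, 'rack')]
```

```bash
python3 - <<'E'
import cv2
im=cv2.imread("pics/side0.png"); cv2.imwrite("pics/e.png",cv2.resize(im[55:215,300:440],None,fx=3.7,fy=3.7,interpolation=cv2.INTER_CUBIC))
im=cv2.imread("pics/t2.png"); cv2.imwrite("pics/f.png",cv2.resize(im[145:300,365:560],None,fx=3.7,fy=3.7,interpolation=cv2.INTER_CUBIC))
E
```

```text
(no output)
```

View pics/e.png

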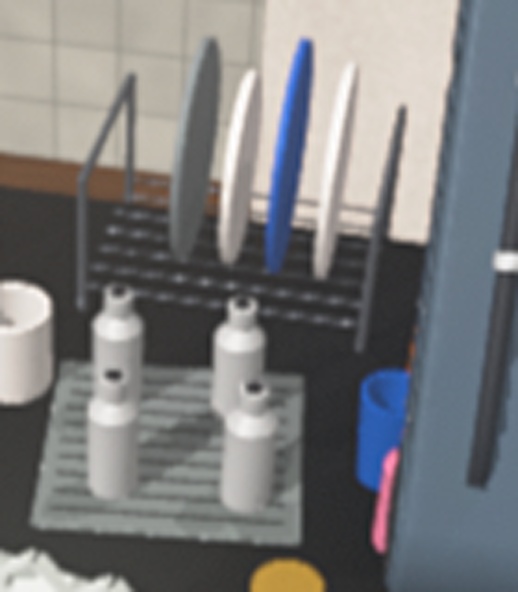

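View pics/f.png

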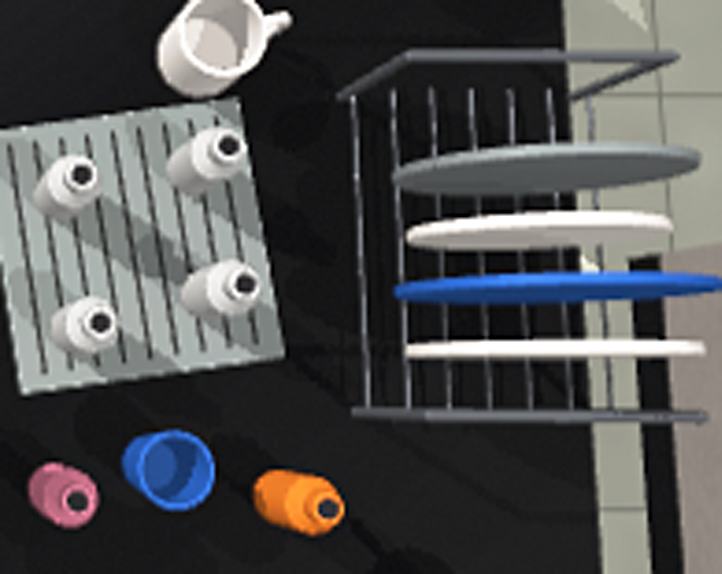

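```bash
python3 - <<'E'
from h import *
S=lambda p:(300+p[0]/3.7,55+p[1]/3.7); T=lambda p:(365+p[0]/3.7,145+p[1]/3.7)
for n,s,t in [("far post",(82,305),(340,97)),("near post",(360,347),(355,412))]:
    for z in (0,.02): print(n,onz("side",S(s),z).round(3),onz("top",T(t),z).round(3))
def tri(pairs):
    M=np.zeros((3,3));b=np.zeros(3)
    for cam,uv in pairs:
        o,d=ray(cam,uv); d=d/np.linalg.norm(d); P=np.eye(3)-np.outer(d,d); M+=P;b+=P@o
    return np.linalg.solve(M,b)
print("far top near corner",tri([("side",S((82,180))),("top",T((408,55)))]))
print("blue plate left", onz("top",T((397,292)),.15), onz("top",T((397,170)),.15))
print("blue plate top", onz("side",S((305,42)),.2),onz("side",S((205,250)),.03))
E
```

```text
far post [ 0.63  -0.535  0.   ] [ 0.629 -0.529  0.   ]
far post [ 0.623 -0.508  0.02 ] [ 0.624 -0.521  0.02 ]
near post [ 0.328 -0.533  0.   ] [ 0.329 -0.529  0.   ]
near post [ 0.326 -0.506  0.02 ] [ 0.33  -0.522  0.02 ]
far top near corner [ 0.62891362 -0.52865665  0.15938592]
blue plate left [ 0.43030736 -0.51292574  0.15      ] [ 0.53310532 -0.51817553  0.15      ]
blue plate top [ 0.44433528 -0.79657568  0.2       ] [ 0.51367907 -0.62649466  0.03      ]
```

```bash
sed -i 's/dy=P\[:,1\]+.485/dy=P[:,1]+.522/' clr.py; python3 - <<'E'
from clr import *
for n,oth in [("D","ABC"),("C","ABD"),("A","BCD"),("B","ACD"),("C","AB"),("A","B"),("B","A"),("B","")]:
    r=[]
    for t in (35,40,45,50):
      for h in range(-90,126,5):
        d=[clear(*grasp(FL[n],np.radians(h),np.radians(t),.08,dz=b,back=.015),oth,j=.068) for b in(0,.05)]
        m=min(d); r.append((t,h,round(m[0]*1000),m[1]))
    r.sort(key=lambda a:-a[2]); print(n,"others",oth,r[:6])
E
```

```text
D others ABC [(50, 90, 13, 'rack'), (45, 10, 12, 'C'), (40, 10, 11, 'rack'), (50, -70, 11, 'tum'), (50, 10, 11, 'C'), (35, 5, 9, 'C')]
C others ABD [(50, 0, 12, 'pink'), (35, -90, 10, 'pink'), (40, -90, 10, 'pink'), (45, -90, 10, 'A'), (50, 5, 10, 'pink'), (50, -90, 9, 'A')]
A others BCD [(35, -90, 27, 'C'), (40, -90, 25, 'C'), (45, -90, 22, 'C'), (35, -85, 21, 'C'), (50, -90, 20, 'C'), (40, -85, 19, 'C')]
B others ACD [(50, -90, 10, 'A'), (50, -85, 9, 'D'), (50, 95, 9, 'D'), (50, 100, 8, 'rack'), (45, -85, 7, 'A'), (50, 10, 6, 'D')]
C others AB [(50, 0, 12, 'pink'), (50, 55, 12, 'pink'), (50, 60, 12, 'tum'), (35, -90, 10, 'pink'), (40, -90, 10, 'pink'), (45, -90, 10, 'A')]
A others B [(35, -90, 66, 'floor'), (35, -85, 66, 'floor'), (35, -80, 66, 'floor'), (35, -75, 66, 'floor'), (35, -70, 66, 'floor'), (35, -65, 66, 'floor')]
B others A [(40, 10, 17, 'rack'), (45, 10, 17, 'A'), (50, 15, 17, 'rack'), (50, 90, 17, 'rack'), (50, 10, 16, 'A'), (35, 10, 15, 'rack')]
B others  [(35, -20, 54, 'mug'), (40, -20, 54, 'mug'), (45, -20, 54, 'rack'), (35, -15, 53, 'rack'), (40, -15, 52, 'rack'), (50, -20, 52, 'rack')]
```

```bash
python3 - <<'E'
from scene import *
r=np.radians
p,Rm=grasp(FL["D"],r(10),r(45),.08,dz=.16,back=.015); print(p)
print(ik(X,p,Rm,[get_obs()["q"]])[0].round(2)); go(p,Rm)
p,Rm=grasp(FL["D"],r(10),r(45),.08,dz=.0,back=.015); print(p,ik(X,p,Rm,[get_obs()["q"]])[0].round(2))
E
```

```text
[ 0.44894546 -0.39115818  0.2333934 ]
[-1.3   0.47  1.85  0.98  1.01 -0.53]
t5.63 offset [9.04, 29.17, -4.15] rot [16.65, 33.72, 51.76] F [ 0.8 -1.1 -0.9] jaw 0.0702 q [-0.74  0.21  1.76  0.43  1.34 -0.56]
[ 0.44894546 -0.39115818  0.0733934 ] [-1.3   0.78  1.92  1.25  0.84 -0.96]
```

Request:
drive_tool:
  plan:
    - {"offset":[9,29.2,-4.2],"delta_rot":[16.7,33.7,51.8],"jaw":6.8}
    - {"offset":[9,29.2,-4.2],"delta_rot":[16.7,33.7,51.8],"jaw":6.8}
    - {"offset":[9,29.2,-4.2],"delta_rot":[16.7,33.7,51.8],"jaw":6.8}
    - {"offset":[9,29.2,-4.2],"delta_rot":[16.7,33.7,51.8],"jaw":6.8}
    - {"offset":[9,29.2,-4.2],"delta_rot":[16.7,33.7,51.8],"jaw":6.8}
    - {"offset":[9,29.2,-4.2],"delta_rot":[16.7,33.7,51.8],"jaw":6.8}
    - {"offset":[9,29.2,-4.2],"delta_rot":[16.7,33.7,51.8],"jaw":6.8}
    - {"offset":[9,29.2,-4.2],"delta_rot":[16.7,33.7,51.8],"jaw":6.8}

```text
time: 6.3
position: [0.4507, -0.3966, 0.2331]
tool_rot: [0.745, -0.556, 0.231, -0.288]
ft_force: [1.3, 0.1, 0.3]
grip_width: 0.0678
```

```bash
python3 - <<'E'
from scene import *
r=np.radians
p,Rm=grasp(FL["D"],r(10),r(45),.08,dz=.16,back=.015); go(p,Rm)
W=wpose(); np.save("W3.npy",W); snap("wrist","w3")
for n,f in FL.items(): print(n,proj("wrist",[*f,.134],W).round(0))
E
```

```text
t6.30 offset [-0.57, -0.02, -0.05] rot [1.66, 3.18, 5.26] F [1.3 0.1 0.3] jaw 0.0678 q [-1.28  0.48  1.78  0.9   1.06 -0.54]
A [211. 171.]
B [334. 181.]
C [160. 294.]
D [310. 297.]
```

View pics/w3.png

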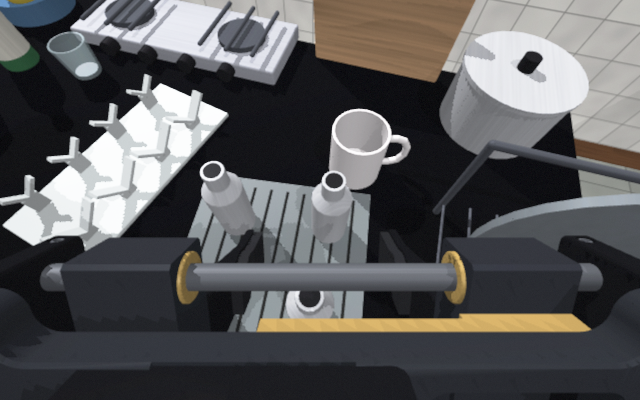

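```bash
python3 - <<'E'
from scene import *
r=np.radians
p,Rm=grasp(FL["D"],r(10),r(45),.08,back=.015); go(p,Rm)
E
```

```text
t6.35 offset [-0.64, 10.8, 11.54] rot [1.67, 3.26, 4.86] F [-1.4  0.1 -1.2] jaw 0.0682 q [-1.29  0.49  1.79  0.9   1.06 -0.54]
```

Request:
drive_tool:
  plan:
    - {"offset":[-0.6,1,1],"delta_rot":[1.7,3.3,4.9],"jaw":6.8}
    - {"offset":[-0.6,3,3.2],"delta_rot":[1.7,3.3,4.9],"jaw":6.8}
    - {"offset":[-0.6,5,5.3],"delta_rot":[1.7,3.3,4.9],"jaw":6.8}
    - {"offset":[-0.6,7,7.5],"delta_rot":[1.7,3.3,4.9],"jaw":6.8}
    - {"offset":[-0.6,9,9.6],"delta_rot":[1.7,3.3,4.9],"jaw":6.8}
    - {"offset":[-0.6,10.8,11.5],"delta_rot":[1.7,3.3,4.9],"jaw":6.8}
    - {"offset":[-0.6,10.8,11.5],"delta_rot":[1.7,3.3,4.9],"jaw":6.8}
    - {"offset":[-0.6,10.8,11.5],"delta_rot":[1.7,3.3,4.9],"jaw":6.8}

```text
time: 7.02
position: [0.4518, -0.3866, 0.0771]
tool_rot: [0.713, -0.588, 0.245, -0.295]
ft_force: [0.2, -0.2, -0.1]
grip_width: 0.0682
```

```bash
python3 - <<'E'
from scene import *
r=np.radians
p,Rm=grasp(FL["D"],r(10),r(45),.08,back=.015); go(p,Rm)
snap("side","s3",(230,60,420,210),4)
E
```

```text
t7.02 offset [0.39, 0.52, 0.01] rot [-0.1, 0.6, 0.73] F [ 0.2 -0.2 -0.1] jaw 0.0682 q [-1.29  0.77  1.92  1.23  0.84 -0.96]
```

View pics/s3.png

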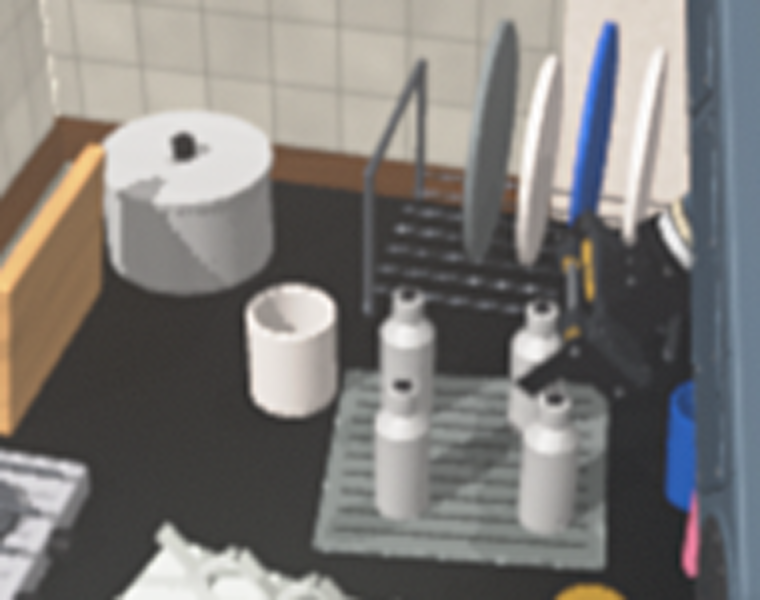

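Request:
drive_tool:
  plan:
    - {"offset":[0.3,0.4,0],"delta_rot":[0,0,0],"jaw":6.8}
    - {"offset":[0.3,0.4,0],"delta_rot":[0,0,0],"jaw":4}
    - {"offset":[0.3,0.4,0],"delta_rot":[0,0,0],"jaw":4}
    - {"offset":[0.3,0.4,0],"delta_rot":[0,0,0],"jaw":4}
    - {"offset":[0.3,0.4,0],"delta_rot":[0,0,0],"jaw":4}
    - {"offset":[0.3,0.4,0],"delta_rot":[0,0,0],"jaw":4}
    - {"offset":[0.3,0.4,0],"delta_rot":[0,0,0],"jaw":4}
    - {"offset":[0.3,0.4,0],"delta_rot":[0,0,0],"jaw":4}
  squeeze: 35

```text
time: 7.73
position: [0.4503, -0.3925, 0.0767]
tool_rot: [0.713, -0.587, 0.248, -0.294]
ft_force: [-0.3, 1.0, 5.7]
grip_width: 0.0479
```

```bash
python3 - <<'E'
from scene import *
r=np.radians
p,Rm=grasp(FL["D"],r(10),r(45),.08,back=.015); go(p,Rm)
T=tcp(); print("grasp point",(T[:3,3]-.015*T[:3,2]).round(4))
p,Rm=grasp(FL["D"],r(10),r(45),.08,dz=.2,back=.015); go(p,Rm)
E
```

```text
t7.73 offset [-0.16, 0.31, 0.16] rot [-0.2, 0.29, 0.97] F [-0.3  1.   5.7] jaw 0.0479 q [-1.3   0.78  1.91  1.23  0.85 -0.96]
grasp point [ 0.4398 -0.3944  0.0873]
t7.73 offset [0.01, -13.88, -13.94] rot [-0.2, 0.29, 0.97] F [-0.3  1.   5.7] jaw 0.0479 q [-1.3   0.78  1.91  1.23  0.85 -0.96]
```

```bash
cat >> scene.py <<'E'
def save_grasp(f):
    T=tcp(); b=T[:3,:3].T@(np.array([f[0],f[1],.004])-T[:3,3]); b[0]=0; a=T[:3,:3].T@Z
    json.dump([a.tolist(),b.tolist()],open("held.json","w")); print("held axis",a.round(3),"base",b.round(4))
def held_place(i,dz=0,dy=0,dx=0):
    a,b=map(np.array,json.load(open("held.json")))
    # R_final: a->yc, tool x ->~ xc
    t=np.arctan2(a[2],-a[1]) # a=(~0,-cos t, -sin t)
    y1=a/np.linalg.norm(a); x1=np.array([1,0,0])-y1*y1[0]; x1/=np.linalg.norm(x1)
    A=np.column_stack([x1,y1,np.cross(x1,y1)]); Bm=np.column_stack([xc,yc,Z]); Rm=Bm@A.T
    p=CC+xc*(PL[i]+dx)+yc*(-.065+dy)+Z*(.055+dz)-Rm@b
    return p,Rm
E
python3 - <<'E'
from scene import *
save_grasp(FL["D"]); p,Rm=held_place(0); print(p,Rm.round(2)); print(place(0,np.radians(45),.083,back=.015))
E
```

```text
held axis [ 0.009 -0.709 -0.705] base [0.     0.0598 0.043 ]
[ 0.46327247 -0.02128114  0.04333221] [[ 0.98 -0.14 -0.14]
 [-0.19 -0.7  -0.69]
 [ 0.    0.7  -0.71]]
(array([ 0.46381438, -0.02171905,  0.0443934 ]), array([[ 0.97916265, -0.14359755, -0.14359755],
       [-0.2030776 , -0.69237255, -0.69237255],
       [ 0.        ,  0.70710678, -0.70710678]]))
```

Request:
drive_tool:
  plan:
    - {"offset":[0,-1.5,-1.5],"delta_rot":[0,0,0],"jaw":4}
    - {"offset":[0,-3.5,-3.5],"delta_rot":[0,0,0],"jaw":4}
    - {"offset":[0,-5.5,-5.5],"delta_rot":[0,0,0],"jaw":4}
    - {"offset":[0,-8,-8],"delta_rot":[0,0,0],"jaw":4}
    - {"offset":[0,-10,-10],"delta_rot":[0,0,0],"jaw":4}
    - {"offset":[0,-12,-12],"delta_rot":[0,0,0],"jaw":4}
    - {"offset":[0,-14,-14],"delta_rot":[0,0,0],"jaw":4}
    - {"offset":[0,-14,-14],"delta_rot":[0,0,0],"jaw":4}

```text
time: 8.4
position: [0.4502, -0.3934, 0.2789]
tool_rot: [0.714, -0.586, 0.251, -0.29]
ft_force: [0.3, -0.5, -1.7]
grip_width: 0.0469
```

```bash
python3 - <<'E'
from scene import *
where()
p,Rm=held_place(0,dz=.12); print(p,ik(X,p,Rm,[[.03,.6,1.9,-.75,.8,.84]])[0].round(2)); go(p,Rm)
E
```

```text
t8.40 pos [ 0.4502 -0.3934  0.2789] x [ 0.188 -0.982  0.019] z [ 0.699  0.12  -0.705] F [ 0.3 -0.5 -1.7] jaw 0.0469 q [-1.3   0.4   1.8   0.93  1.08 -0.44]
[ 0.46327247 -0.02128114  0.16333221] [ 0.15  0.64  1.77 -0.79  1.2   0.83]
t8.40 offset [-36.52, 1.88, 13.53] rot [-77.7, -1.27, -74.53] F [ 0.3 -0.5 -1.7] jaw 0.0469 q [-1.3   0.4   1.8   0.93  1.08 -0.44]
```

```bash
python3 - <<'E'
from scene import *
p,Rm=held_place(0,dz=.25); go(p,Rm)
# interp check of flask lowest
o=get_obs();T=tcp(o); a,b=map(np.array,json.load(open("held.json")))
rv=R.from_matrix(T[:3,:3].T@Rm).as_rotvec()
for s in np.linspace(0,1,9):
    M=T[:3,:3]@R.from_rotvec(rv*s).as_matrix(); st=min(1,s*15/9.4); P=T[:3,3]*(1-st)+p*st
    B0=P+M@b; Mo=B0+M@a*.13; 
    g=grip(.05) if 0 else None
    q,c=ik(X,P,M,[o["q"]]); print(round(s,2),P.round(2),"base",B0.round(3),"mouth",Mo.round(3),q.round(2),"%.0e"%c)
E
```

```text
t8.40 offset [-36.28, -7.33, 4.36] rot [-77.7, -1.27, -74.53] F [ 0.3 -0.5 -1.7] jaw 0.0469 q [-1.3   0.4   1.8   0.93  1.08 -0.44]
0.0 [ 0.45 -0.39  0.28] base [ 0.439 -0.397  0.206] mouth [ 0.439 -0.396  0.336] [-1.3   0.4   1.8   0.93  1.08 -0.44] 2e-31
0.12 [ 0.45 -0.32  0.28] base [ 0.432 -0.335  0.213] mouth [ 0.45  -0.314  0.34 ] [-1.15  0.28  1.87  0.75  0.95 -0.37] 6e-32
0.25 [ 0.46 -0.24  0.28] base [ 0.428 -0.273  0.222] mouth [ 0.46  -0.231  0.341] [-0.94  0.18  1.91  0.51  0.85 -0.18] 3e-20
0.38 [ 0.46 -0.17  0.29] base [ 0.425 -0.21   0.235] mouth [ 0.468 -0.148  0.341] [-0.67  0.14  1.91  0.19  0.81  0.14] 6e-23
0.5 [ 0.46 -0.1   0.29] base [ 0.426 -0.147  0.249] mouth [ 0.475 -0.065  0.338] [-0.38  0.15  1.86 -0.13  0.89  0.48] 9e-31
0.62 [ 0.46 -0.02  0.29] base [ 0.43  -0.081  0.265] mouth [0.48  0.017 0.333] [-0.09  0.21  1.78 -0.35  1.07  0.71] 4e-23
0.75 [ 0.46 -0.02  0.29] base [ 0.434 -0.087  0.278] mouth [0.481 0.025 0.324] [ 0.    0.29  1.73 -0.49  1.2   0.7 ] 7e-20
0.88 [ 0.46 -0.02  0.29] base [ 0.44  -0.091  0.292] mouth [0.479 0.031 0.315] [ 0.08  0.36  1.69 -0.61  1.32  0.66] 2e-31
1.0 [ 0.46 -0.02  0.29] base [ 0.449 -0.093  0.305] mouth [0.476 0.035 0.305] [ 0.15  0.44  1.67 -0.73  1.42  0.61] 8e-24
```

Clear path, so I'm moving.

Request:
drive_tool:
  plan:
    - {"offset":[-36.3,-7.3,4.4],"delta_rot":[-77.7,-1.3,-74.5],"jaw":4}
    - {"offset":[-36.3,-7.3,4.4],"delta_rot":[-77.7,-1.3,-74.5],"jaw":4}
    - {"offset":[-36.3,-7.3,4.4],"delta_rot":[-77.7,-1.3,-74.5],"jaw":4}
    - {"offset":[-36.3,-7.3,4.4],"delta_rot":[-77.7,-1.3,-74.5],"jaw":4}
    - {"offset":[-36.3,-7.3,4.4],"delta_rot":[-77.7,-1.3,-74.5],"jaw":4}
    - {"offset":[-36.3,-7.3,4.4],"delta_rot":[-77.7,-1.3,-74.5],"jaw":4}
    - {"offset":[-36.3,-7.3,4.4],"delta_rot":[-77.7,-1.3,-74.5],"jaw":4}
    - {"offset":[-36.3,-7.3,4.4],"delta_rot":[-77.7,-1.3,-74.5],"jaw":4}

```text
time: 9.07
position: [0.4601, -0.0613, 0.2893]
tool_rot: [0.922, -0.365, 0.109, 0.065]
ft_force: [1.1, 0.5, -2.2]
grip_width: 0.0477
```

```bash
python3 - <<'E'
from scene import *
p,Rm=held_place(0,dz=.15); go(p,Rm)
E
```

```text
t9.07 offset [-4.79, -3.51, 8.55] rot [-37.12, -0.2, -35.08] F [ 1.1  0.5 -2.2] jaw 0.0477 q [-0.27  0.16  1.85 -0.19  0.94  0.58]
```

Request:
drive_tool:
  plan:
    - {"offset":[-4.8,-3.5,8.5],"delta_rot":[-37,0,-35],"jaw":4}
    - {"offset":[-4.8,-3.5,8.5],"delta_rot":[-37,0,-35],"jaw":4}
    - {"offset":[-4.8,-3.5,8.5],"delta_rot":[-37,0,-35],"jaw":4}
    - {"offset":[-4.8,-3.5,8.5],"delta_rot":[-37,0,-35],"jaw":4}
    - {"offset":[-4.8,-3.5,8.5],"delta_rot":[-37,0,-35],"jaw":4}
    - {"offset":[-4.8,-3.5,8.5],"delta_rot":[-37,0,-35],"jaw":4}
    - {"offset":[-4.8,-3.5,8.5],"delta_rot":[-37,0,-35],"jaw":4}
    - {"offset":[-4.8,-3.5,8.5],"delta_rot":[-37,0,-35],"jaw":4}

```text
time: 9.73
position: [0.4636, -0.0201, 0.1903]
tool_rot: [0.921, -0.088, -0.037, 0.377]
ft_force: [1.1, -0.2, -2.3]
grip_width: 0.0474
```

```bash
python3 - <<'E'
from scene import *
p,Rm=held_place(0,dz=.15); go(p,Rm)
W=wpose(); snap("wrist","w4"); snap("side","s4",(200,120,420,320),3.6)
# overlay predicted flask in side
T=tcp(); a,b=map(np.array,json.load(open("held.json"))); B0=T[:3,3]+T[:3,:3]@b; M=B0+T[:3,:3]@a*.13
print(B0,M,[((proj("side",P)-[200,120])*3.6).round(0) for P in(B0,M)])
print([((proj("wrist",P,W))).round(0) for P in(B0,M)])
E
```

```text
t9.73 offset [-0.01, 0.3, -0.13] rot [-0.31, -0.06, 0.24] F [ 1.1 -0.2 -2.3] jaw 0.0474 q [ 0.15  0.59  1.75 -0.77  1.24  0.77]
[ 0.44897022 -0.09268593  0.20293031] [0.4754689  0.03458056 0.20396084] [array([521., 199.]), array([452., 296.])]
[array([319., 296.]), array([321., 229.])]
```

View pics/s4.png

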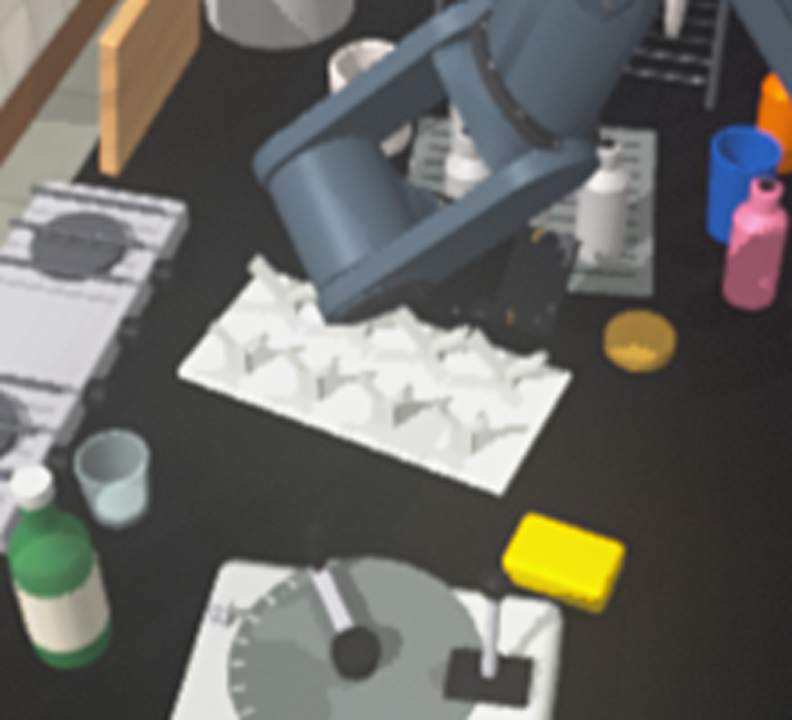

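View pics/w4.png

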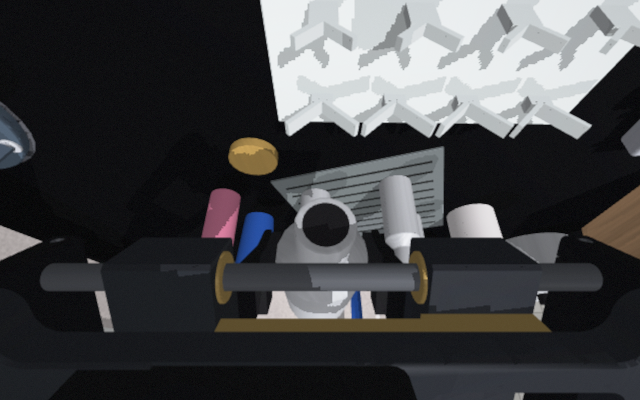

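```bash
python3 - <<'E'
from scene import *
a,b=json.load(open("held.json")); a[0]=0; json.dump([a,b],open("held.json","w"))
p,Rm=held_place(0,dz=.002); go(p,Rm)
E
```

```text
t9.83 offset [0.04, -10.24, 10.47] rot [-0.45, -0.39, 0.24] F [ 0.1 -0.4 -1. ] jaw 0.0477 q [ 0.15  0.58  1.75 -0.77  1.24  0.77]
```

Request:
drive_tool:
  plan:
    - {"offset":[0,-2,2],"delta_rot":[-0.4,-0.4,0.2],"jaw":4}
    - {"offset":[0,-4,4.1],"delta_rot":[-0.4,-0.4,0.2],"jaw":4}
    - {"offset":[0,-6,6.1],"delta_rot":[-0.4,-0.4,0.2],"jaw":4}
    - {"offset":[0,-7.5,7.7],"delta_rot":[-0.4,-0.4,0.2],"jaw":4}
    - {"offset":[0,-9,9.2],"delta_rot":[-0.4,-0.4,0.2],"jaw":4}
    - {"offset":[0,-9.8,10],"delta_rot":[-0.4,-0.4,0.2],"jaw":4}
    - {"offset":[0,-10.2,10.5],"delta_rot":[-0.4,-0.4,0.2],"jaw":4}
    - {"offset":[0,-10.2,10.5],"delta_rot":[-0.4,-0.4,0.2],"jaw":4}

```text
time: 10.5
position: [0.4641, -0.0236, 0.047]
tool_rot: [0.92, -0.095, -0.038, 0.379]
ft_force: [0.0, 0.2, -1.9]
grip_width: 0.0476
```

```bash
python3 - <<'E'
from scene import *
p,Rm=held_place(0,dz=.0); go(p,Rm)
W=wpose(); snap("wrist","w5"); snap("side","s5",(200,120,420,320),3.6)
T=tcp(); a,b=map(np.array,json.load(open("held.json"))); B0=T[:3,3]+T[:3,:3]@b; M=B0+T[:3,:3]@a*.13
print(B0,M,[((proj("side",P)-[200,120])*3.6).round(0) for P in(B0,M)])
E
```

```text
t10.50 offset [-0.07, -0.41, 0.12] rot [0.01, -0.0, -0.13] F [ 0.   0.2 -1.9] jaw 0.0476 q [ 0.15  0.85  1.79 -0.87  1.04  1.02]
[ 0.44974766 -0.09444796  0.05994485] [0.47629042 0.03280869 0.05991261] [array([515., 321.]), array([451., 420.])]
```

View pics/s5.png

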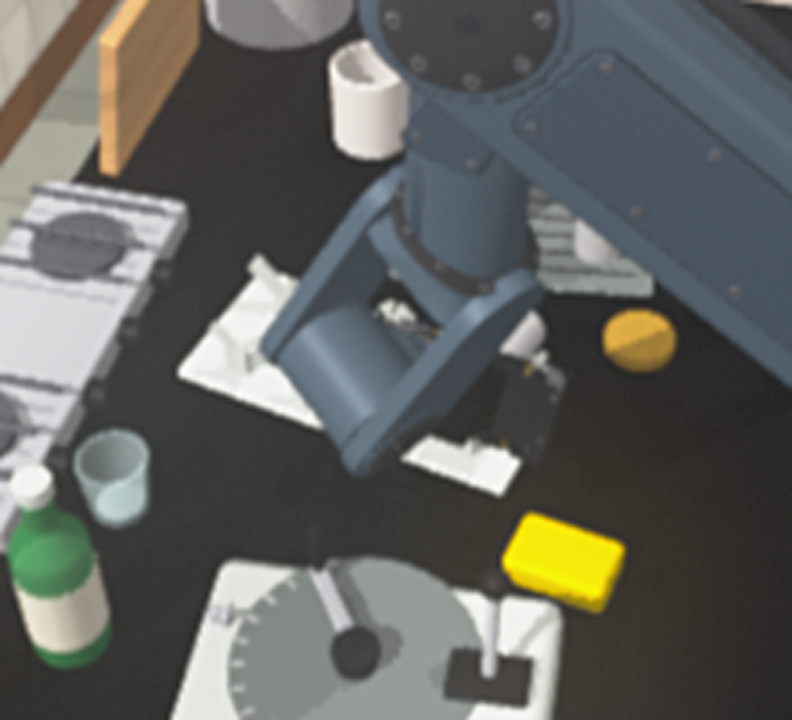

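View pics/w5.png

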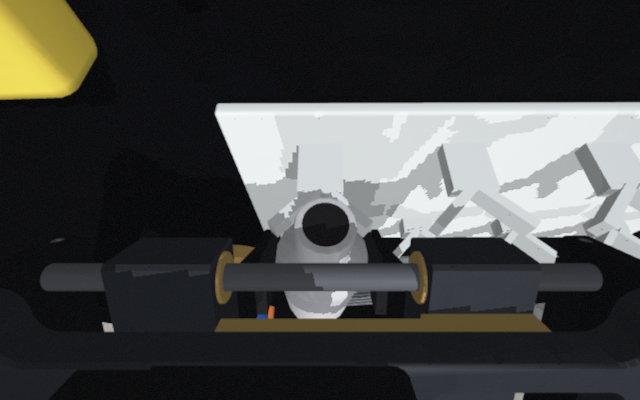

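Request:
drive_tool:
  plan:
    - {"offset":[-0.05,-0.2,0.1],"delta_rot":[0,0,0],"jaw":4}
    - {"offset":[-0.05,-0.4,0.2],"delta_rot":[0,0,0],"jaw":4}
    - {"offset":[-0.05,-0.55,0.25],"delta_rot":[0,0,0],"jaw":4}
    - {"offset":[-0.05,-0.55,0.25],"delta_rot":[0,0,0],"jaw":4}
    - {"offset":[-0.05,-0.55,0.25],"delta_rot":[0,0,0],"jaw":4}
    - {"offset":[-0.05,-0.55,0.25],"delta_rot":[0,0,0],"jaw":4}
    - {"offset":[-0.05,-0.55,0.25],"delta_rot":[0,0,0],"jaw":4}
    - {"offset":[-0.05,-0.55,0.25],"delta_rot":[0,0,0],"jaw":4}

```text
time: 11.27
position: [0.4646, -0.0218, 0.0449]
tool_rot: [0.918, -0.094, -0.037, 0.382]
ft_force: [0.2, -0.4, 9.2]
grip_width: 0.0473
```

```bash
python3 - <<'E'
from scene import *
p,Rm=held_place(0,dz=.0); go(p,Rm)
T=tcp(); a,b=map(np.array,json.load(open("held.json"))); B0=T[:3,3]+T[:3,:3]@b; M=B0+T[:3,:3]@a*.13
print(B0,M)
E
```

```text
t11.27 offset [-0.08, -0.13, 0.09] rot [0.37, -0.2, -0.08] F [ 0.2 -0.4  9.2] jaw 0.0473 q [ 0.15  0.86  1.79 -0.88  1.04  1.03]
[ 0.4498941  -0.09297216  0.05706857] [0.47612073 0.03434728 0.05623418]
```

Request:
drive_tool:
  plan:
    - {"offset":[0,0.1,-0.1],"delta_rot":[0,0,0],"jaw":6}
    - {"offset":[0,0.1,-0.1],"delta_rot":[0,0,0],"jaw":6}
    - {"offset":[0,0.1,-0.1],"delta_rot":[0,0,0],"jaw":6}
    - {"offset":[0,0.1,-0.1],"delta_rot":[0,0,0],"jaw":6}
    - {"offset":[0,1.5,-1.5],"delta_rot":[0,0,0],"jaw":6}
    - {"offset":[0,3.5,-3.5],"delta_rot":[0,0,0],"jaw":6}
    - {"offset":[0,6,-6],"delta_rot":[0,0,0],"jaw":6}
    - {"offset":[0,8.5,-8.5],"delta_rot":[0,0,0],"jaw":6}

```text
time: 11.93
position: [0.4631, -0.0211, 0.1625]
tool_rot: [0.919, -0.094, -0.039, 0.38]
ft_force: [0.8, -0.2, 0.3]
grip_width: 0.06
```

```bash
python3 - <<'E'
from scene import *
where()
W=wpose(); snap("wrist","w6"); np.save("W6.npy",W)
M=CC+xc*PL[0]+yc*.065+Z*.055; print(proj("wrist",M,W))
p,Rm=grasp(FL["C"],np.radians(55),np.radians(50),.08,dz=.2,back=.015); go(p,Rm); print(p)
E
```

```text
t11.93 pos [ 0.4631 -0.0211  0.1625] x [ 0.979 -0.203 -0.001] z [-0.144 -0.691 -0.709] F [ 0.8 -0.2  0.3] jaw 0.06 q [ 0.15  0.64  1.76 -0.79  1.2   0.83]
[320.70435607  43.30358714]
t11.98 offset [-0.47, 24.75, 10.03] rot [83.52, -1.68, 25.5] F [ 0.3 -1.6  3. ] jaw 0.0599 q [ 0.15  0.63  1.76 -0.79  1.21  0.83]
[ 0.41053032 -0.26110189  0.27250933]
```

View pics/w6.png

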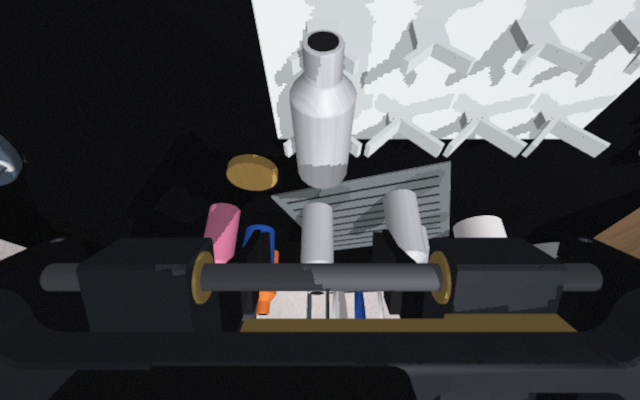

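Request:
drive_tool:
  plan:
    - {"offset":[-0.5,5,-4],"delta_rot":[7,0,2],"jaw":6.8}
    - {"offset":[-0.5,24.7,10],"delta_rot":[83.5,-1.7,25.5],"jaw":6.8}
    - {"offset":[-0.5,24.7,10],"delta_rot":[83.5,-1.7,25.5],"jaw":6.8}
    - {"offset":[-0.5,24.7,10],"delta_rot":[83.5,-1.7,25.5],"jaw":6.8}
    - {"offset":[-0.5,24.7,10],"delta_rot":[83.5,-1.7,25.5],"jaw":6.8}
    - {"offset":[-0.5,24.7,10],"delta_rot":[83.5,-1.7,25.5],"jaw":6.8}
    - {"offset":[-0.5,24.7,10],"delta_rot":[83.5,-1.7,25.5],"jaw":6.8}
    - {"offset":[-0.5,24.7,10],"delta_rot":[83.5,-1.7,25.5],"jaw":6.8}

```text
time: 12.65
position: [0.4087, -0.262, 0.2667]
tool_rot: [0.973, -0.222, 0.043, -0.043]
ft_force: [1.6, 0.1, -0.9]
grip_width: 0.068
```

```bash
python3 - <<'E'
from scene import *
where()
snap("top","t3")
p,Rm=grasp(FL["C"],np.radians(55),np.radians(50),.08,dz=.15,back=.015); go(p,Rm); print(p)
E
```

```text
t12.65 pos [ 0.4087 -0.262   0.2667] x [ 0.897 -0.436  0.065] z [ 0.103  0.064 -0.993] F [ 1.6  0.1 -0.9] jaw 0.068 q [-0.88  0.26  1.75  0.13  1.11 -0.49]
t12.70 offset [-0.66, -1.25, 4.66] rot [34.08, -0.74, 9.13] F [  0.4 -10.    1. ] jaw 0.0677 q [-0.9   0.27  1.74  0.13  1.11 -0.49]
[ 0.41053032 -0.26110189  0.22250933]
```

View pics/t3.png

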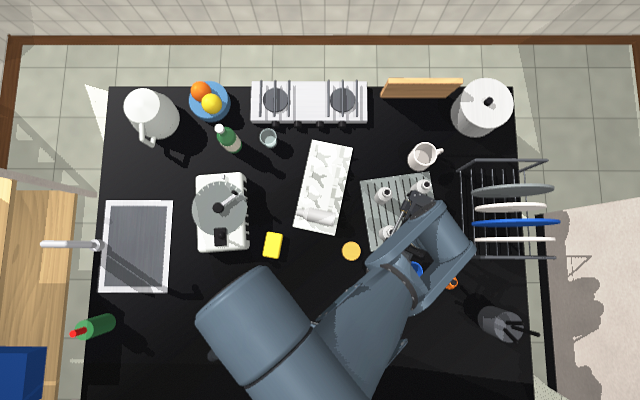

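Request:
drive_tool:
  plan:
    - {"offset":[-0.7,-1.2,2],"delta_rot":[34,-0.7,9],"jaw":6.8}
    - {"offset":[-0.7,-1.2,2],"delta_rot":[34,-0.7,9],"jaw":6.8}
    - {"offset":[-0.7,-1.2,2],"delta_rot":[34,-0.7,9],"jaw":6.8}
    - {"offset":[-0.7,-1.2,2],"delta_rot":[34,-0.7,9],"jaw":6.8}
    - {"offset":[-0.7,-1.2,3],"delta_rot":[34,-0.7,9],"jaw":6.8}
    - {"offset":[-0.7,-1.2,4],"delta_rot":[34,-0.7,9],"jaw":6.8}
    - {"offset":[-0.7,-1.2,4.6],"delta_rot":[34,-0.7,9],"jaw":6.8}
    - {"offset":[-0.7,-1.2,4.6],"delta_rot":[34,-0.7,9],"jaw":6.8}

```text
time: 13.37
position: [0.4118, -0.2421, 0.219]
tool_rot: [0.899, -0.275, 0.093, -0.328]
ft_force: [-0.2, 0.7, -0.3]
grip_width: 0.068
```

```bash
python3 - <<'E'
from scene import *
where(); W=wpose(); snap("wrist","w7")
for n,f in FL.items(): print(n,proj("wrist",[*f,.134],W).round(0))
p,Rm=grasp(FL["C"],np.radians(55),np.radians(50),.08,dz=0,back=.015); go(p,Rm); print(p)
E
```

```text
t13.37 pos [ 0.4118 -0.2421  0.219 ] x [ 0.832 -0.555 -0.013] z [ 0.348  0.539 -0.767] F [-0.2  0.7 -0.3] jaw 0.068 q [-1.15  0.48  1.8   0.59  1.33 -0.83]
A [437. 213.]
B [573. 321.]
C [333. 307.]
D [474. 436.]
t13.42 offset [1.07, 10.73, 10.23] rot [0.15, 1.35, 0.6] F [ 0.5 -0.3 -0.5] jaw 0.0684 q [-1.15  0.48  1.79  0.59  1.33 -0.83]
[ 0.41053032 -0.26110189  0.07250933]
```

View pics/w7.png

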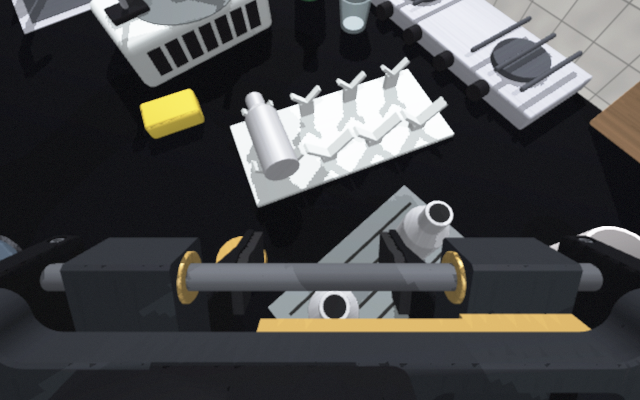

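Request:
drive_tool:
  plan:
    - {"offset":[1,1.3,-1],"delta_rot":[0,1.3,0.6],"jaw":6.8}
    - {"offset":[1,3.2,1.2],"delta_rot":[0,1.3,0.6],"jaw":6.8}
    - {"offset":[1,5.1,3.5],"delta_rot":[0,1.3,0.6],"jaw":6.8}
    - {"offset":[1,7,5.7],"delta_rot":[0,1.3,0.6],"jaw":6.8}
    - {"offset":[1,8.9,8],"delta_rot":[0,1.3,0.6],"jaw":6.8}
    - {"offset":[1,10.7,10.2],"delta_rot":[0,1.3,0.6],"jaw":6.8}
    - {"offset":[1,10.7,10.2],"delta_rot":[0,1.3,0.6],"jaw":6.8}
    - {"offset":[1,10.7,10.2],"delta_rot":[0,1.3,0.6],"jaw":6.8}

```text
time: 14.08
position: [0.4106, -0.2623, 0.0735]
tool_rot: [0.896, -0.283, 0.103, -0.325]
ft_force: [-0.2, -0.2, 0.4]
grip_width: 0.0677
```

```bash
python3 - <<'E'
from scene import *
where()
p,Rm=grasp(FL["C"],np.radians(55),np.radians(50),.08,dz=0,back=.015); go(p,Rm)
E
```

```text
t14.08 pos [ 0.4106 -0.2623  0.0735] x [ 0.819 -0.574  0.001] z [ 0.369  0.525 -0.767] F [-0.2 -0.2  0.4] jaw 0.0677 q [-1.17  0.75  1.85  0.67  1.07 -1.05]
t14.08 offset [-0.07, -0.01, 0.14] rot [0.08, -0.06, -0.01] F [-0.2 -0.2  0.4] jaw 0.0677 q [-1.17  0.75  1.85  0.67  1.07 -1.05]
```

Request:
drive_tool:
  plan:
    - {"offset":[0,0,0],"delta_rot":[0,0,0],"jaw":4}
    - {"offset":[0,0,0],"delta_rot":[0,0,0],"jaw":4}
    - {"offset":[0,0,0],"delta_rot":[0,0,0],"jaw":4}
    - {"offset":[0,0,0],"delta_rot":[0,0,0],"jaw":4}
    - {"offset":[0,0,0],"delta_rot":[0,0,0],"jaw":4}
    - {"offset":[0,0,0],"delta_rot":[0,0,0],"jaw":4}
    - {"offset":[0,0,0],"delta_rot":[0,0,0],"jaw":4}
    - {"offset":[0,0,0],"delta_rot":[0,0,0],"jaw":4}
  squeeze: 35

```text
time: 14.75
position: [0.4105, -0.2629, 0.0746]
tool_rot: [0.896, -0.283, 0.104, -0.325]
ft_force: [-2.3, -0.6, 6.6]
grip_width: 0.0472
```

```bash
sed -i 's/a=T\[:3,:3\].T@Z$/a=T[:3,:3].T@Z; a[0]=0; a\/=np.linalg.norm(a)/' scene.py; python3 - <<'E'
from scene import *
where(); save_grasp(FL["C"])
T=tcp(); print("grasp point",(T[:3,3]-.015*T[:3,2]).round(4))
p=T[:3,3]+Z*.2; go(p)
E
```

```text
t14.75 pos [ 0.4105 -0.2629  0.0746] x [ 0.818 -0.575  0.003] z [ 0.371  0.524 -0.767] F [-2.3 -0.6  6.6] jaw 0.0472 q [-1.17  0.75  1.85  0.67  1.07 -1.06]
held axis [ 0.    -0.642 -0.767] base [0.     0.0515 0.0489]
grasp point [ 0.4049 -0.2708  0.0861]
t14.75 offset [0.06, -12.84, -15.34] rot [0.0, 0.0, 0.0] F [-2.3 -0.6  6.6] jaw 0.0472 q [-1.17  0.75  1.85  0.67  1.07 -1.06]
```

Request:
drive_tool:
  plan:
    - {"offset":[0,-1,-1.2],"delta_rot":[0,0,0],"jaw":4}
    - {"offset":[0,-3,-3.6],"delta_rot":[0,0,0],"jaw":4}
    - {"offset":[0,-5.3,-6.3],"delta_rot":[0,0,0],"jaw":4}
    - {"offset":[0,-7.5,-9],"delta_rot":[0,0,0],"jaw":4}
    - {"offset":[0,-9.5,-11.3],"delta_rot":[0,0,0],"jaw":4}
    - {"offset":[0,-11.5,-13.7],"delta_rot":[0,0,0],"jaw":4}
    - {"offset":[0,-12.8,-15.3],"delta_rot":[0,0,0],"jaw":4}
    - {"offset":[0,-12.8,-15.3],"delta_rot":[0,0,0],"jaw":4}

```text
time: 15.42
position: [0.4108, -0.2638, 0.2763]
tool_rot: [0.897, -0.282, 0.106, -0.322]
ft_force: [-1.3, -0.4, -1.6]
grip_width: 0.0474
```

```bash
python3 - <<'E'
from scene import *
where()
p,Rm=held_place(1,dz=.2); go(p,Rm)
o=get_obs();T=tcp(o); a,b=map(np.array,json.load(open("held.json")))
rv=R.from_matrix(T[:3,:3].T@Rm).as_rotvec()
for s in np.linspace(0,1,6):
    M=T[:3,:3]@R.from_rotvec(rv*s).as_matrix(); st=min(1,s*13/7); P=T[:3,3]*(1-st)+p*st
    B0=P+M@b; Mo=B0+M@a*.13; 
    q,c=ik(X,P,M,[o["q"]]); print(round(s,2),P.round(2),"base",B0.round(3),"mouth",Mo.round(3),q.round(2),"%.0e"%c)
E
```

```text
t15.42 pos [ 0.4108 -0.2638  0.2763] x [ 0.818 -0.575  0.009] z [ 0.372  0.518 -0.77 ] F [-1.3 -0.4 -1.6] jaw 0.0474 q [-1.17  0.4   1.72  0.58  1.45 -0.77]
t15.42 offset [-2.74, -17.88, 18.59] rot [-88.23, 1.79, -25.85] F [-1.3 -0.4 -1.6] jaw 0.0474 q [-1.17  0.4   1.72  0.58  1.45 -0.77]
0.0 [ 0.41 -0.26  0.28] base [ 0.406 -0.271  0.206] mouth [ 0.406 -0.27   0.336] [-1.17  0.4   1.72  0.58  1.45 -0.77] 1e-30
0.2 [ 0.46 -0.18  0.27] base [ 0.445 -0.208  0.201] mouth [ 0.46  -0.169  0.324] [-0.85  0.29  1.79  0.42  1.16 -0.51] 3e-31
0.4 [ 0.5  -0.1   0.25] base [ 0.487 -0.142  0.202] mouth [ 0.512 -0.069  0.307] [-0.45  0.3   1.74  0.08  1.02 -0.04] 9e-29
0.6 [ 0.54 -0.04  0.25] base [ 0.517 -0.098  0.212] mouth [0.548 0.003 0.288] [-0.13  0.4   1.63 -0.29  1.11  0.37] 1e-30
0.8 [ 0.54 -0.04  0.25] base [ 0.518 -0.106  0.233] mouth [0.549 0.014 0.273] [ 0.02  0.49  1.57 -0.58  1.26  0.55] 8e-21
1.0 [ 0.54 -0.04  0.25] base [ 0.522 -0.108  0.255] mouth [0.548 0.02  0.255] [ 0.13  0.62  1.54 -0.82  1.43  0.65] 3e-20
```

Request:
drive_tool:
  plan:
    - {"offset":[-2.7,-17.9,18.6],"delta_rot":[-88,1.8,-26],"jaw":4}
    - {"offset":[-2.7,-17.9,18.6],"delta_rot":[-88,1.8,-26],"jaw":4}
    - {"offset":[-2.7,-17.9,18.6],"delta_rot":[-88,1.8,-26],"jaw":4}
    - {"offset":[-2.7,-17.9,18.6],"delta_rot":[-88,1.8,-26],"jaw":4}
    - {"offset":[-2.7,-17.9,18.6],"delta_rot":[-88,1.8,-26],"jaw":4}
    - {"offset":[-2.7,-17.9,18.6],"delta_rot":[-88,1.8,-26],"jaw":4}
    - {"offset":[-2.7,-17.9,18.6],"delta_rot":[-88,1.8,-26],"jaw":4}
    - {"offset":[-2.7,-17.9,18.6],"delta_rot":[-88,1.8,-26],"jaw":4}

```text
time: 16.08
position: [0.5368, -0.0325, 0.2438]
tool_rot: [0.975, -0.179, 0.015, 0.13]
ft_force: [-0.5, 0.2, -1.7]
grip_width: 0.0478
```

```bash
python3 - <<'E'
from scene import *
p,Rm=held_place(1,dz=.11); go(p,Rm)
E
```

```text
t16.08 offset [-0.53, -1.58, 8.55] rot [-35.27, 0.88, -9.63] F [-0.5  0.2 -1.7] jaw 0.0478 q [-0.12  0.41  1.62 -0.29  1.12  0.37]
```

Request:
drive_tool:
  plan:
    - {"offset":[-0.5,-1.6,2],"delta_rot":[-35.3,0.9,-9.6],"jaw":4}
    - {"offset":[-0.5,-1.6,4],"delta_rot":[-35.3,0.9,-9.6],"jaw":4}
    - {"offset":[-0.5,-1.6,6],"delta_rot":[-35.3,0.9,-9.6],"jaw":4}
    - {"offset":[-0.5,-1.6,8.5],"delta_rot":[-35.3,0.9,-9.6],"jaw":4}
    - {"offset":[-0.5,-1.6,8.5],"delta_rot":[-35.3,0.9,-9.6],"jaw":4}
    - {"offset":[-0.5,-1.6,8.5],"delta_rot":[-35.3,0.9,-9.6],"jaw":4}
    - {"offset":[-0.5,-1.6,8.5],"delta_rot":[-35.3,0.9,-9.6],"jaw":4}
    - {"offset":[-0.5,-1.6,8.5],"delta_rot":[-35.3,0.9,-9.6],"jaw":4}

```text
time: 16.75
position: [0.535, -0.0423, 0.158]
tool_rot: [0.902, -0.096, -0.044, 0.418]
ft_force: [0.2, -0.4, -1.3]
grip_width: 0.0472
```

```bash
python3 - <<'E'
from scene import *
p,Rm=held_place(1,dz=.003); go(p,Rm)
W=wpose(); snap("wrist","w8")
T=tcp(); a,b=map(np.array,json.load(open("held.json"))); B0=T[:3,3]+T[:3,:3]@b; M=B0+T[:3,:3]@a*.13; print(B0,M,proj("wrist",M,W))
E
```

```text
t16.75 offset [0.01, -8.51, 6.69] rot [-0.3, 0.3, -0.24] F [ 0.2 -0.4 -1.3] jaw 0.0472 q [ 0.13  0.74  1.59 -0.84  1.31  0.78]
[ 0.52038075 -0.1118159   0.16685508] [0.54776224 0.01526571 0.1675744 ] [319.6316144  230.11027971]
```

View pics/w8.png

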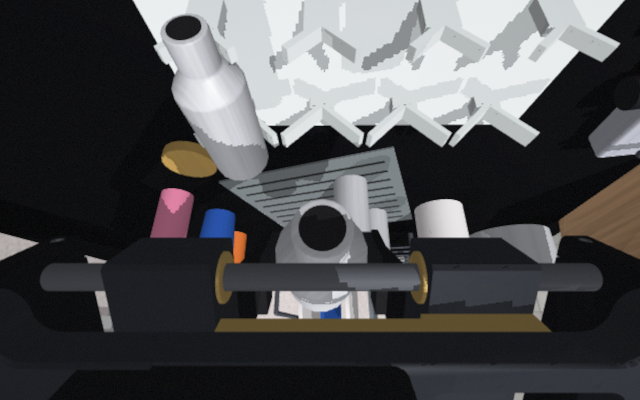

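Flask C is held square, its mouth seen at (323,228) against a predicted (320,230). I'm lowering it into place 1.

Request:
drive_tool:
  plan:
    - {"offset":[0,-1.7,1.3],"delta_rot":[-0.3,0.3,-0.2],"jaw":4}
    - {"offset":[0,-3.4,2.7],"delta_rot":[-0.3,0.3,-0.2],"jaw":4}
    - {"offset":[0,-5.1,4],"delta_rot":[-0.3,0.3,-0.2],"jaw":4}
    - {"offset":[0,-6.5,5.1],"delta_rot":[-0.3,0.3,-0.2],"jaw":4}
    - {"offset":[0,-7.7,6],"delta_rot":[-0.3,0.3,-0.2],"jaw":4}
    - {"offset":[0,-8.5,6.7],"delta_rot":[-0.3,0.3,-0.2],"jaw":4}
    - {"offset":[0,-8.6,6.8],"delta_rot":[-0.3,0.3,-0.2],"jaw":4}
    - {"offset":[0,-8.6,6.8],"delta_rot":[-0.3,0.3,-0.2],"jaw":4}

```text
time: 17.47
position: [0.536, -0.0398, 0.0497]
tool_rot: [0.901, -0.094, -0.043, 0.422]
ft_force: [0.0, -0.0, -1.5]
grip_width: 0.0474
```

```bash
python3 - <<'E'
from scene import *
p,Rm=held_place(1,dz=.0); go(p,Rm)
T=tcp(); a,b=map(np.array,json.load(open("held.json"))); B0=T[:3,3]+T[:3,:3]@b; M=B0+T[:3,:3]@a*.13; print(B0,M)
E
```

```text
t17.47 offset [-0.04, -0.29, 0.09] rot [0.09, -0.0, -0.16] F [ 0.  -0.  -1.5] jaw 0.0474 q [ 0.13  0.92  1.6  -0.9   1.19  0.94]
[ 0.52157016 -0.10882398  0.0579151 ] [0.54819739 0.01841967 0.05771108]
```

Request:
drive_tool:
  plan:
    - {"offset":[0,-0.15,0.1],"delta_rot":[0,0,0],"jaw":4}
    - {"offset":[0,-0.3,0.18],"delta_rot":[0,0,0],"jaw":4}
    - {"offset":[0,-0.3,0.18],"delta_rot":[0,0,0],"jaw":4}
    - {"offset":[0,-0.3,0.18],"delta_rot":[0,0,0],"jaw":4}
    - {"offset":[0,-0.3,0.18],"delta_rot":[0,0,0],"jaw":6}
    - {"offset":[0,-0.2,0.1],"delta_rot":[0,0,0],"jaw":6}
    - {"offset":[0,-0.2,0.1],"delta_rot":[0,0,0],"jaw":6}
    - {"offset":[0,-0.2,0.1],"delta_rot":[0,0,0],"jaw":6}

```text
time: 18.13
position: [0.5357, -0.0384, 0.0464]
tool_rot: [0.901, -0.093, -0.043, 0.422]
ft_force: [0.2, 0.4, 0.1]
grip_width: 0.0589
```

Request:
drive_tool:
  plan:
    - {"offset":[0,0,0],"delta_rot":[0,0,0],"jaw":6}
    - {"offset":[0,0.8,-0.6],"delta_rot":[0,0,0],"jaw":6}
    - {"offset":[0,2.5,-2],"delta_rot":[0,0,0],"jaw":6}
    - {"offset":[0,5,-4],"delta_rot":[0,0,0],"jaw":6}
    - {"offset":[0,7.5,-6],"delta_rot":[0,0,0],"jaw":6}
    - {"offset":[0,10,-8],"delta_rot":[0,0,0],"jaw":6}
    - {"offset":[0,12,-10],"delta_rot":[0,0,0],"jaw":6}
    - {"offset":[0,12,-10],"delta_rot":[0,0,0],"jaw":6}

```text
time: 18.8
position: [0.5381, -0.0383, 0.2091]
tool_rot: [0.901, -0.095, -0.038, 0.422]
ft_force: [1.2, -0.3, 0.2]
grip_width: 0.0603
```

```bash
python3 - <<'E'
from clr import *
where()
W=wpose(); snap("wrist","w9")
for i in (0,1):
  M=CC+xc*PL[i]+yc*.065+Z*.055; print(proj("wrist",M,W))
for h in (-60,-45,-30,-15,0,15):
    for t in (40,45): 
        p,Rm=grasp(FL["A"],np.radians(h),np.radians(t),.08,back=.015); q,c=ik(X,p,Rm,[[-1.,.9,2,1.7,.9,-1.3]]); print(h,t,clear(p,Rm,"B",.068),q.round(2),"%.0e"%c)
E
```

```text
t18.80 pos [ 0.5381 -0.0383  0.2091] x [ 0.979 -0.203  0.011] z [-0.149 -0.753 -0.641] F [ 1.2 -0.3  0.2] jaw 0.0603 q [ 0.14  0.67  1.56 -0.83  1.37  0.72]
[193.65250675 -19.75093731]
[313.03466994 -20.58997359]
-60 40 (np.float64(0.06593169698039315), 'floor') [-0.41  0.81  2.09  3.94  0.69 -1.79] 2e-19
-60 45 (np.float64(0.06561522368914977), 'floor') [-0.44  0.77  2.06  4.02  0.55 -1.91] 8e-25
-45 40 (np.float64(0.06433471895667178), 'pink') [-0.55  0.82  2.19  3.41  0.74 -1.62] 1e-28
-45 45 (np.float64(0.06561522368914977), 'floor') [-0.56  0.77  2.15  3.44  0.57 -1.66] 3e-24
-30 40 (np.float64(0.059236636141902284), 'B') [-0.71  0.83  2.23  2.94  0.8  -1.55] 2e-20
-30 45 (np.float64(0.059380309828036236), 'B') [-0.7   0.77  2.19  2.92  0.61 -1.52] 6e-31
-15 40 (np.float64(0.05417079364327285), 'B') [-0.86  0.83  2.22  2.49  0.8  -1.5 ] 3e-28
-15 45 (np.float64(0.05200707046132573), 'B') [-0.84  0.77  2.18  2.43  0.63 -1.39] 4e-27
0 40 (np.float64(0.03379652168314234), 'B') [-0.97  0.82  2.15  2.03  0.78 -1.37] 5e-26
0 45 (np.float64(0.030470065703841608), 'B') [-0.94  0.77  2.11  1.94  0.66 -1.23] 5e-28
15 40 (np.float64(0.01601187734439918), 'B') [-1.03  0.81  2.04  1.59  0.83 -1.18] 3e-30
15 45 (np.float64(0.01529149158311879), 'B') [-1.    0.77  2.01  1.51  0.74 -1.05] 2e-30
```

View pics/w9.png

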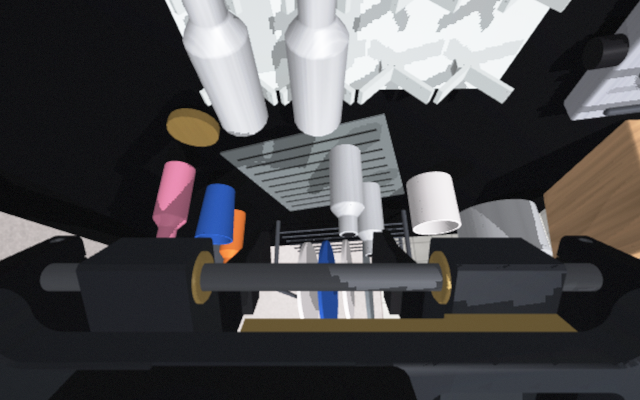

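```bash
python3 - <<'E'
from scene import *
p,Rm=grasp(FL["A"],np.radians(5),np.radians(45),.08,dz=.18,back=.015); go(p,Rm); print(p)
o=get_obs();T=tcp(o);rv=R.from_matrix(T[:3,:3].T@Rm).as_rotvec()
for s in np.linspace(0,1,6):
    M=T[:3,:3]@R.from_rotvec(rv*s).as_matrix(); st=min(1,s*17/7); P=T[:3,3]*(1-st)+p*st
    q,c=ik(X,P,M,[o["q"]]); print(round(s,2),P.round(2),q.round(2),"%.0e"%c,M[:,2].round(2))
E
```

```text
t18.85 offset [4.87, 17.12, 13.19] rot [80.29, -4.03, 81.06] F [-0.1  0.1  0.7] jaw 0.0598 q [ 0.14  0.67  1.56 -0.83  1.37  0.72]
[ 0.54156624 -0.25457557  0.2533934 ]
0.0 [ 0.54 -0.04  0.21] [ 0.14  0.67  1.56 -0.83  1.37  0.72] 2e-30 [-0.15 -0.75 -0.64]
0.2 [ 0.54 -0.14  0.23] [-0.15  0.51  1.63 -0.68  1.11  0.67] 4e-30 [-0.08 -0.56 -0.83]
0.4 [ 0.54 -0.25  0.25] [-0.47  0.4   1.63 -0.36  0.91  0.45] 4e-30 [ 0.06 -0.34 -0.94]
0.6 [ 0.54 -0.25  0.25] [-0.65  0.35  1.71  0.05  0.78  0.3 ] 1e-24 [ 0.27 -0.15 -0.95]
0.8 [ 0.54 -0.25  0.25] [-0.81  0.33  1.83  0.58  0.69  0.01] 1e-22 [ 0.49 -0.01 -0.87]
1.0 [ 0.54 -0.25  0.25] [-0.96  0.36  1.98  1.17  0.73 -0.37] 8e-20 [ 0.7   0.06 -0.71]
```

Request:
drive_tool:
  plan:
    - {"offset":[4.9,17.1,13.2],"delta_rot":[80.3,-4,81],"jaw":6.8}
    - {"offset":[4.9,17.1,13.2],"delta_rot":[80.3,-4,81],"jaw":6.8}
    - {"offset":[4.9,17.1,13.2],"delta_rot":[80.3,-4,81],"jaw":6.8}
    - {"offset":[4.9,17.1,13.2],"delta_rot":[80.3,-4,81],"jaw":6.8}
    - {"offset":[4.9,17.1,13.2],"delta_rot":[80.3,-4,81],"jaw":6.8}
    - {"offset":[4.9,17.1,13.2],"delta_rot":[80.3,-4,81],"jaw":6.8}
    - {"offset":[4.9,17.1,13.2],"delta_rot":[80.3,-4,81],"jaw":6.8}
    - {"offset":[4.9,17.1,13.2],"delta_rot":[80.3,-4,81],"jaw":6.8}

```text
time: 19.52
position: [0.5402, -0.2567, 0.2498]
tool_rot: [0.899, -0.413, 0.123, 0.078]
ft_force: [-0.9, 0.2, -0.8]
grip_width: 0.0684
```

```bash
python3 - <<'E'
from scene import *
p,Rm=grasp(FL["A"],np.radians(5),np.radians(45),.08,dz=.16,back=.015); go(p,Rm)
E
```

```text
t19.52 offset [-0.54, -0.3, 1.54] rot [40.18, -1.94, 39.98] F [-0.9  0.2 -0.8] jaw 0.0684 q [-0.57  0.38  1.66 -0.16  0.84  0.38]
```

Request:
drive_tool:
  plan:
    - {"offset":[-0.5,-0.3,0.5],"delta_rot":[40.2,-1.9,40],"jaw":6.8}
    - {"offset":[-0.5,-0.3,0.5],"delta_rot":[40.2,-1.9,40],"jaw":6.8}
    - {"offset":[-0.5,-0.3,0.5],"delta_rot":[40.2,-1.9,40],"jaw":6.8}
    - {"offset":[-0.5,-0.3,0.5],"delta_rot":[40.2,-1.9,40],"jaw":6.8}
    - {"offset":[-0.5,-0.3,0.5],"delta_rot":[40.2,-1.9,40],"jaw":6.8}
    - {"offset":[-0.5,-0.3,1],"delta_rot":[40.2,-1.9,40],"jaw":6.8}
    - {"offset":[-0.5,-0.3,1.5],"delta_rot":[40.2,-1.9,40],"jaw":6.8}
    - {"offset":[-0.5,-0.3,1.5],"delta_rot":[40.2,-1.9,40],"jaw":6.8}

```text
time: 20.18
position: [0.5416, -0.2532, 0.2331]
tool_rot: [0.69, -0.62, 0.255, -0.273]
ft_force: [0.9, 1.6, -0.5]
grip_width: 0.0685
```

```bash
python3 - <<'E'
from scene import *
W=wpose(); snap("wrist","w10")
for n in "AB": print(n,proj("wrist",[*FL[n],.134],W).round(0))
p,Rm=grasp(FL["A"],np.radians(5),np.radians(45),.08,dz=.16,back=.015); go(p,Rm)
p,Rm=grasp(FL["A"],np.radians(5),np.radians(45),.08,dz=0,back=.015); go(p,Rm)
E
```

```text
A [321. 298.]
B [467. 283.]
t20.23 offset [0.2, -0.32, -0.08] rot [1.11, 0.14, 0.55] F [-1.5 -0.2 -2.6] jaw 0.0678 q [-0.95  0.4   1.99  1.2   0.7  -0.43]
t20.23 offset [0.12, 10.78, 11.45] rot [1.11, 0.14, 0.55] F [-1.5 -0.2 -2.6] jaw 0.0678 q [-0.95  0.4   1.99  1.2   0.7  -0.43]
```

View pics/w10.png

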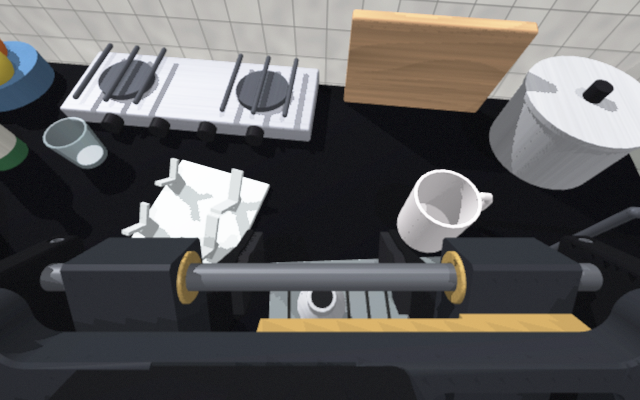

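Flask A's mouth is at (321,299), as predicted (321,298), so I'm descending.

Request:
drive_tool:
  plan:
    - {"offset":[0.1,1.7,1.9],"delta_rot":[1.1,0.1,0.5],"jaw":6.8}
    - {"offset":[0.1,3.7,4.1],"delta_rot":[1.1,0.1,0.5],"jaw":6.8}
    - {"offset":[0.1,5.7,6.2],"delta_rot":[1.1,0.1,0.5],"jaw":6.8}
    - {"offset":[0.1,7.7,8.2],"delta_rot":[1.1,0.1,0.5],"jaw":6.8}
    - {"offset":[0.1,9.5,10.1],"delta_rot":[1.1,0.1,0.5],"jaw":6.8}
    - {"offset":[0.1,10.8,11.4],"delta_rot":[1.1,0.1,0.5],"jaw":6.8}
    - {"offset":[0.1,10.8,11.4],"delta_rot":[1.1,0.1,0.5],"jaw":6.8}
    - {"offset":[0.1,10.8,11.4],"delta_rot":[1.1,0.1,0.5],"jaw":6.8}

```text
time: 20.9
position: [0.5431, -0.255, 0.0756]
tool_rot: [0.687, -0.619, 0.258, -0.28]
ft_force: [0.4, 0.7, 0.2]
grip_width: 0.0679
```

```bash
python3 - <<'E'
from scene import *
p,Rm=grasp(FL["A"],np.radians(5),np.radians(45),.08,dz=0,back=.015); go(p,Rm)
E
```

```text
t20.90 offset [-0.06, 0.26, 0.05] rot [0.25, 0.22, 0.82] F [0.4 0.7 0.2] jaw 0.0679 q [-0.96  0.76  2.08  1.76  0.67 -1.15]
```

Request:
drive_tool:
  plan:
    - {"offset":[0,0.2,0],"delta_rot":[0,0,0.5],"jaw":4}
    - {"offset":[0,0.2,0],"delta_rot":[0,0,0.5],"jaw":4}
    - {"offset":[0,0.2,0],"delta_rot":[0,0,0.5],"jaw":4}
    - {"offset":[0,0.2,0],"delta_rot":[0,0,0.5],"jaw":4}
    - {"offset":[0,0.2,0],"delta_rot":[0,0,0.5],"jaw":4}
    - {"offset":[0,0.2,0],"delta_rot":[0,0,0.5],"jaw":4}
    - {"offset":[0,0.2,0],"delta_rot":[0,0,0.5],"jaw":4}
    - {"offset":[0,0.2,0],"delta_rot":[0,0,0.5],"jaw":4}
  squeeze: 35

```text
time: 21.57
position: [0.5424, -0.2564, 0.0765]
tool_rot: [0.683, -0.622, 0.26, -0.281]
ft_force: [-1.0, 0.5, 6.2]
grip_width: 0.0475
```

```bash
python3 - <<'E'
from scene import *
where(); save_grasp(FL["A"])
T=tcp(); print("grasp point",(T[:3,3]-.015*T[:3,2]).round(4))
go(T[:3,3]+Z*.2)
E
```

```text
t21.57 pos [ 0.5424 -0.2564  0.0765] x [ 0.092 -0.996  0.005] z [ 0.704  0.062 -0.707] F [-1.   0.5  6.2] jaw 0.0475 q [-0.96  0.76  2.08  1.77  0.68 -1.15]
held axis [ 0.    -0.707 -0.707] base [0.     0.0593 0.0433]
grasp point [ 0.5318 -0.2573  0.0871]
t21.57 offset [0.11, -14.14, -14.14] rot [0.0, 0.0, 0.0] F [-1.   0.5  6.2] jaw 0.0475 q [-0.96  0.76  2.08  1.77  0.68 -1.15]
```

Request:
drive_tool:
  plan:
    - {"offset":[0,-1.2,-1.2],"delta_rot":[0,0,0],"jaw":4}
    - {"offset":[0,-3.2,-3.2],"delta_rot":[0,0,0],"jaw":4}
    - {"offset":[0,-5.5,-5.5],"delta_rot":[0,0,0],"jaw":4}
    - {"offset":[0,-8,-8],"delta_rot":[0,0,0],"jaw":4}
    - {"offset":[0,-10,-10],"delta_rot":[0,0,0],"jaw":4}
    - {"offset":[0,-12,-12],"delta_rot":[0,0,0],"jaw":4}
    - {"offset":[0,-14,-14],"delta_rot":[0,0,0],"jaw":4}
    - {"offset":[0,-14,-14],"delta_rot":[0,0,0],"jaw":4}

```text
time: 22.23
position: [0.5436, -0.257, 0.2787]
tool_rot: [0.684, -0.62, 0.263, -0.279]
ft_force: [0.4, -0.8, -1.2]
grip_width: 0.0473
```

```bash
python3 - <<'E'
from scene import *
where()
p,Rm=held_place(2,dz=.2); go(p,Rm)
o=get_obs();T=tcp(o); a,b=map(np.array,json.load(open("held.json")))
rv=R.from_matrix(T[:3,:3].T@Rm).as_rotvec()
for s in np.linspace(0,1,6):
    M=T[:3,:3]@R.from_rotvec(rv*s).as_matrix(); st=min(1,s*16/6); P=T[:3,3]*(1-st)+p*st
    B0=P+M@b; Mo=B0+M@a*.13; 
    q,c=ik(X,P,M,[o["q"]]); print(round(s,2),P.round(2),"base",B0.round(3),"mouth",Mo.round(3),q.round(2),"%.0e"%c)
E
```

```text
t22.23 pos [ 0.5436 -0.257   0.2787] x [ 0.092 -0.996  0.013] z [ 0.707  0.056 -0.705] F [ 0.4 -0.8 -1.2] jaw 0.0473 q [-0.96  0.32  1.95  1.1   0.76 -0.28]
t22.23 offset [-19.89, -3.61, 8.22] rot [-76.14, -0.82, -79.99] F [ 0.4 -0.8 -1.2] jaw 0.0473 q [-0.96  0.32  1.95  1.1   0.76 -0.28]
0.0 [ 0.54 -0.26  0.28] base [ 0.533 -0.259  0.206] mouth [ 0.532 -0.257  0.336] [-0.96  0.32  1.95  1.1   0.76 -0.28] 2e-31
0.2 [ 0.58 -0.15  0.26] base [ 0.552 -0.168  0.195] mouth [ 0.58  -0.136  0.317] [-0.58  0.3   1.86  0.52  0.6   0.25] 7e-27
0.4 [ 0.61 -0.05  0.24] base [ 0.574 -0.092  0.193] mouth [ 0.621 -0.027  0.295] [-0.24  0.38  1.68 -0.07  0.77  0.76] 2e-28
0.6 [ 0.61 -0.05  0.24] base [ 0.573 -0.108  0.212] mouth [ 0.626 -0.013  0.285] [-0.12  0.46  1.53 -0.34  1.04  0.75] 1e-17
0.8 [ 0.61 -0.05  0.24] base [ 0.58  -0.119  0.234] mouth [ 0.626 -0.002  0.27 ] [-0.02  0.56  1.42 -0.55  1.26  0.65] 4e-23
1.0 [ 0.61 -0.05  0.24] base [ 0.594 -0.123  0.255] mouth [0.62  0.005 0.255] [ 0.07  0.67  1.37 -0.76  1.43  0.52] 2e-31
```

Request:
drive_tool:
  plan:
    - {"offset":[-19.9,-3.6,8.2],"delta_rot":[-76,-0.8,-80],"jaw":4}
    - {"offset":[-19.9,-3.6,8.2],"delta_rot":[-76,-0.8,-80],"jaw":4}
    - {"offset":[-19.9,-3.6,8.2],"delta_rot":[-76,-0.8,-80],"jaw":4}
    - {"offset":[-19.9,-3.6,8.2],"delta_rot":[-76,-0.8,-80],"jaw":4}
    - {"offset":[-19.9,-3.6,8.2],"delta_rot":[-76,-0.8,-80],"jaw":4}
    - {"offset":[-19.9,-3.6,8.2],"delta_rot":[-76,-0.8,-80],"jaw":4}
    - {"offset":[-19.9,-3.6,8.2],"delta_rot":[-76,-0.8,-80],"jaw":4}
    - {"offset":[-19.9,-3.6,8.2],"delta_rot":[-76,-0.8,-80],"jaw":4}

```text
time: 22.9
position: [0.6061, -0.0468, 0.2379]
tool_rot: [0.901, -0.413, 0.124, 0.038]
ft_force: [-0.5, 0.4, -1.8]
grip_width: 0.0471
```

```bash
python3 - <<'E'
from scene import *
p,Rm=held_place(2,dz=.11); go(p,Rm)
E
```

```text
t22.90 offset [-1.62, 0.41, 8.27] rot [-40.2, 0.59, -41.07] F [-0.5  0.4 -1.8] jaw 0.0471 q [-0.19  0.42  1.62 -0.17  0.88  0.76]
```

Request:
drive_tool:
  plan:
    - {"offset":[-1.6,0.4,1],"delta_rot":[-40.2,0.6,-41],"jaw":4}
    - {"offset":[-1.6,0.4,2],"delta_rot":[-40.2,0.6,-41],"jaw":4}
    - {"offset":[-1.6,0.4,4],"delta_rot":[-40.2,0.6,-41],"jaw":4}
    - {"offset":[-1.6,0.4,6],"delta_rot":[-40.2,0.6,-41],"jaw":4}
    - {"offset":[-1.6,0.4,8.2],"delta_rot":[-40.2,0.6,-41],"jaw":4}
    - {"offset":[-1.6,0.4,8.2],"delta_rot":[-40.2,0.6,-41],"jaw":4}
    - {"offset":[-1.6,0.4,8.2],"delta_rot":[-40.2,0.6,-41],"jaw":4}
    - {"offset":[-1.6,0.4,8.2],"delta_rot":[-40.2,0.6,-41],"jaw":4}

```text
time: 23.57
position: [0.6096, -0.0538, 0.1534]
tool_rot: [0.919, -0.097, -0.04, 0.379]
ft_force: [-0.7, -0.1, -2.0]
grip_width: 0.0472
```

```bash
python3 - <<'E'
from scene import *
p,Rm=held_place(2,dz=.003); go(p,Rm)
W=wpose(); snap("wrist","w11")
T=tcp(); a,b=map(np.array,json.load(open("held.json"))); B0=T[:3,3]+T[:3,:3]@b; M=B0+T[:3,:3]@a*.13; print(B0,M,proj("wrist",M,W))
E
```

```text
t23.57 offset [-0.14, -7.65, 7.43] rot [-0.17, 0.2, -0.27] F [-0.7 -0.1 -2. ] jaw 0.0472 q [ 0.07  0.78  1.42 -0.78  1.31  0.63]
[ 0.59420042 -0.12259672  0.16179623] [0.62073032 0.00466734 0.16195336] [315.23567553 215.03457657]
```

View pics/w11.png

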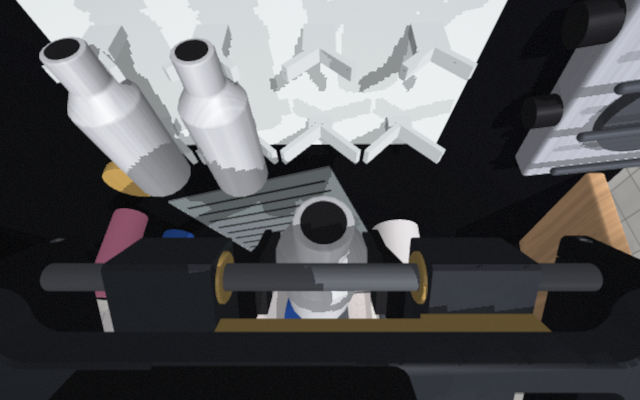

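Request:
drive_tool:
  plan:
    - {"offset":[-0.1,-1.5,1.4],"delta_rot":[-0.2,0.2,-0.3],"jaw":4}
    - {"offset":[-0.1,-3,2.9],"delta_rot":[-0.2,0.2,-0.3],"jaw":4}
    - {"offset":[-0.1,-4.5,4.4],"delta_rot":[-0.2,0.2,-0.3],"jaw":4}
    - {"offset":[-0.1,-5.8,5.6],"delta_rot":[-0.2,0.2,-0.3],"jaw":4}
    - {"offset":[-0.1,-6.8,6.6],"delta_rot":[-0.2,0.2,-0.3],"jaw":4}
    - {"offset":[-0.1,-7.6,7.4],"delta_rot":[-0.2,0.2,-0.3],"jaw":4}
    - {"offset":[-0.1,-7.7,7.5],"delta_rot":[-0.2,0.2,-0.3],"jaw":4}
    - {"offset":[-0.1,-7.7,7.5],"delta_rot":[-0.2,0.2,-0.3],"jaw":4}

```text
time: 24.28
position: [0.61, -0.0524, 0.048]
tool_rot: [0.919, -0.097, -0.037, 0.38]
ft_force: [0.7, 1.0, -2.4]
grip_width: 0.0475
```

```bash
python3 - <<'E'
from scene import *
p,Rm=held_place(2,dz=.0); go(p,Rm)
T=tcp(); a,b=map(np.array,json.load(open("held.json"))); B0=T[:3,3]+T[:3,:3]@b; M=B0+T[:3,:3]@a*.13; print(B0,M)
E
```

```text
t24.28 offset [-0.14, -0.34, 0.27] rot [-0.13, -0.06, -0.39] F [ 0.7  1.  -2.4] jaw 0.0475 q [ 0.07  0.93  1.44 -0.82  1.19  0.77]
[ 0.59496104 -0.12340521  0.05909222] [0.62187945 0.00377697 0.05939688]
```

Still 4 mm high, so I'm lowering the rest of the way to seat it, then releasing.

Request:
drive_tool:
  plan:
    - {"offset":[-0.1,-0.2,0.15],"delta_rot":[0,0,0],"jaw":4}
    - {"offset":[-0.1,-0.4,0.33],"delta_rot":[0,0,0],"jaw":4}
    - {"offset":[-0.1,-0.4,0.33],"delta_rot":[0,0,0],"jaw":4}
    - {"offset":[-0.1,-0.4,0.33],"delta_rot":[0,0,0],"jaw":4}
    - {"offset":[-0.1,-0.4,0.33],"delta_rot":[0,0,0],"jaw":4}
    - {"offset":[-0.1,-0.4,0.33],"delta_rot":[0,0,0],"jaw":6}
    - {"offset":[-0.1,-0.3,0.25],"delta_rot":[0,0,0],"jaw":6}
    - {"offset":[-0.1,-0.3,0.25],"delta_rot":[0,0,0],"jaw":6}

```text
time: 24.95
position: [0.6098, -0.0517, 0.0451]
tool_rot: [0.919, -0.097, -0.036, 0.38]
ft_force: [-0.4, -0.6, -0.2]
grip_width: 0.0578
```

Request:
drive_tool:
  plan:
    - {"offset":[0,0,0],"delta_rot":[0,0,0],"jaw":6}
    - {"offset":[0,0,0],"delta_rot":[0,0,0],"jaw":6}
    - {"offset":[0,0.8,-0.8],"delta_rot":[0,0,0],"jaw":6}
    - {"offset":[0,2.5,-2.5],"delta_rot":[0,0,0],"jaw":6}
    - {"offset":[0,5,-5],"delta_rot":[0,0,0],"jaw":6}
    - {"offset":[0,7.5,-7.5],"delta_rot":[0,0,0],"jaw":6}
    - {"offset":[0,9.5,-9.5],"delta_rot":[0,0,0],"jaw":6}
    - {"offset":[0,11,-11],"delta_rot":[0,0,0],"jaw":6}

```text
time: 25.62
position: [0.6091, -0.0519, 0.2042]
tool_rot: [0.919, -0.098, -0.035, 0.38]
ft_force: [0.4, 0.2, -0.5]
grip_width: 0.0601
```

```bash
python3 - <<'E'
from clr import *
where()
snap("wrist","w12"); snap("top","t12",(285,120,450,260),4.6)
for h in (-30,-20,-10,0,10):
    for t in (40,45): 
        p,Rm=grasp(FL["B"],np.radians(h),np.radians(t),.08,back=.015); q,c=ik(X,p,Rm,[[-1.,.9,2,1.7,.9,-1.3]]); print(h,t,clear(p,Rm,"",.068),q.round(2),"%.0e"%c)
E
```

```text
t25.62 pos [ 0.6091 -0.0519  0.2042] x [ 0.978 -0.206  0.011] z [-0.138 -0.692 -0.709] F [ 0.4  0.2 -0.5] jaw 0.0601 q [ 0.07  0.71  1.4  -0.77  1.37  0.58]
-30 40 (np.float64(0.04592278991463128), 'mug') [-0.89  0.81  2.01  2.62  0.58 -1.37] 8e-21
-30 45 (np.float64(0.0460981869984996), 'mug') [-0.87  0.77  1.97  2.52  0.43 -1.24] 4e-19
-20 40 (np.float64(0.054003741278560974), 'mug') [-0.96  0.81  1.99  2.27  0.62 -1.23] 5e-30
-20 45 (np.float64(0.05396148437167825), 'rack') [-0.94  0.78  1.95  2.13  0.49 -1.06] 3e-25
-10 40 (np.float64(0.04857377701027654), 'rack') [-1.03  0.82  1.94  1.95  0.67 -1.1 ] 8e-23
-10 45 (np.float64(0.047592050033297306), 'rack') [-1.    0.78  1.9   1.8   0.56 -0.92] 2e-28
0 40 (np.float64(0.04400000000000004), 'rack') [-1.07  0.82  1.87  1.65  0.74 -0.98] 5e-25
0 45 (np.float64(0.04400000000000004), 'rack') [-1.04  0.79  1.85  1.52  0.66 -0.82] 7e-18
10 40 (np.float64(0.01664844383599917), 'rack') [-1.1   0.84  1.79  1.41  0.84 -0.89] 2e-22
10 45 (np.float64(0.02011827889523954), 'rack') [-1.07  0.81  1.77  1.3   0.77 -0.75] 2e-30
```

View pics/w12.png

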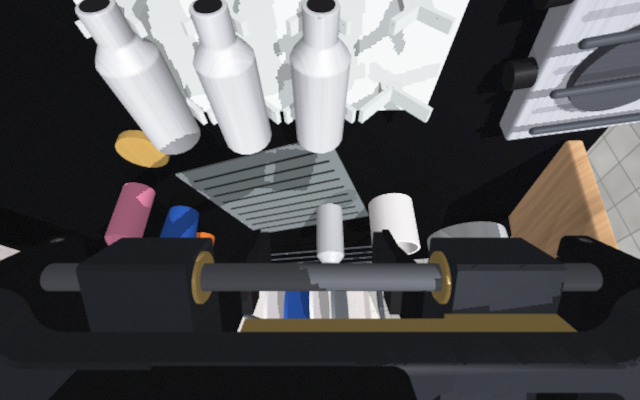

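View pics/t12.png

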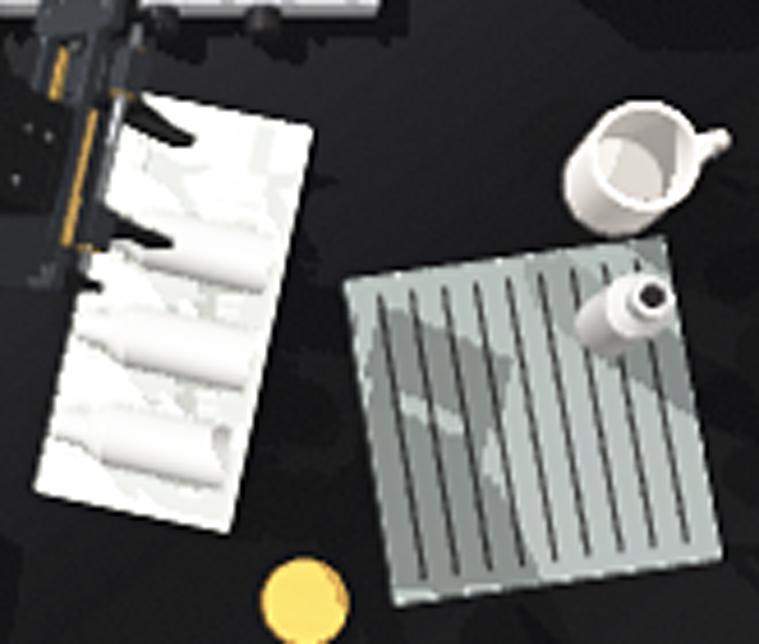

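```bash
python3 - <<'E'
from scene import *
p,Rm=grasp(FL["B"],np.radians(0),np.radians(45),.08,dz=.18,back=.015); go(p,Rm); print(p)
o=get_obs();T=tcp(o);rv=R.from_matrix(T[:3,:3].T@Rm).as_rotvec()
for s in np.linspace(0,1,6):
    M=T[:3,:3]@R.from_rotvec(rv*s).as_matrix(); st=min(1,s*17/8); P=T[:3,3]*(1-st)+p*st
    q,c=ik(X,P,M,[o["q"]]); print(round(s,2),P.round(2),q.round(2),"%.0e"%c,M[:,2].round(2))
E
```

```text
t25.72 offset [2.69, 26.95, 20.11] rot [73.73, -0.7, 85.31] F [ 0.7  0.4 -0.2] jaw 0.06 q [ 0.07  0.71  1.4  -0.77  1.37  0.58]
[ 0.5676066 -0.383      0.2533934]
0.0 [ 0.61 -0.05  0.21] [ 0.07  0.71  1.4  -0.77  1.37  0.58] 2e-30 [-0.13 -0.69 -0.71]
0.2 [ 0.59 -0.19  0.23] [-0.25  0.55  1.51 -0.6   1.08  0.54] 1e-25 [-0.06 -0.5  -0.86]
0.4 [ 0.57 -0.33  0.25] [-0.6   0.48  1.5  -0.26  0.91  0.3 ] 4e-29 [ 0.09 -0.31 -0.95]
0.6 [ 0.57 -0.38  0.25] [-0.8   0.46  1.52  0.14  0.85  0.14] 6e-20 [ 0.29 -0.15 -0.94]
0.8 [ 0.57 -0.38  0.25] [-0.93  0.45  1.62  0.57  0.79  0.  ] 7e-24 [ 0.51 -0.04 -0.86]
1.0 [ 0.57 -0.38  0.25] [-1.04  0.47  1.75  1.06  0.78 -0.21] 2e-19 [ 0.71  0.   -0.71]
```

Request:
drive_tool:
  plan:
    - {"offset":[2.7,27,20.1],"delta_rot":[73.7,-0.7,85.3],"jaw":6.8}
    - {"offset":[2.7,27,20.1],"delta_rot":[73.7,-0.7,85.3],"jaw":6.8}
    - {"offset":[2.7,27,20.1],"delta_rot":[73.7,-0.7,85.3],"jaw":6.8}
    - {"offset":[2.7,27,20.1],"delta_rot":[73.7,-0.7,85.3],"jaw":6.8}
    - {"offset":[2.7,27,20.1],"delta_rot":[73.7,-0.7,85.3],"jaw":6.8}
    - {"offset":[2.7,27,20.1],"delta_rot":[73.7,-0.7,85.3],"jaw":6.8}
    - {"offset":[2.7,27,20.1],"delta_rot":[73.7,-0.7,85.3],"jaw":6.8}
    - {"offset":[2.7,27,20.1],"delta_rot":[73.7,-0.7,85.3],"jaw":6.8}

```text
time: 26.38
position: [0.5656, -0.3808, 0.2485]
tool_rot: [0.889, -0.433, 0.135, 0.056]
ft_force: [0.2, 0.3, -1.1]
grip_width: 0.0678
```

```bash
python3 - <<'E'
from scene import *
p,Rm=grasp(FL["B"],np.radians(0),np.radians(45),.08,dz=.16,back=.015); go(p,Rm)
E
```

```text
t26.38 offset [-0.16, 0.0, 1.54] rot [36.53, -0.18, 41.7] F [ 0.2  0.3 -1.1] jaw 0.0678 q [-0.74  0.47  1.49 -0.04  0.88  0.18]
```

Request:
drive_tool:
  plan:
    - {"offset":[-0.2,0,0.5],"delta_rot":[36.5,0,41.7],"jaw":6.8}
    - {"offset":[-0.2,0,0.5],"delta_rot":[36.5,0,41.7],"jaw":6.8}
    - {"offset":[-0.2,0,0.5],"delta_rot":[36.5,0,41.7],"jaw":6.8}
    - {"offset":[-0.2,0,0.5],"delta_rot":[36.5,0,41.7],"jaw":6.8}
    - {"offset":[-0.2,0,0.5],"delta_rot":[36.5,0,41.7],"jaw":6.8}
    - {"offset":[-0.2,0,1],"delta_rot":[36.5,0,41.7],"jaw":6.8}
    - {"offset":[-0.2,0,1.5],"delta_rot":[36.5,0,41.7],"jaw":6.8}
    - {"offset":[-0.2,0,1.5],"delta_rot":[36.5,0,41.7],"jaw":6.8}

```text
time: 27.05
position: [0.5666, -0.381, 0.2313]
tool_rot: [-0.653, 0.655, -0.27, 0.269]
ft_force: [0.4, -0.1, 0.6]
grip_width: 0.0678
```

```bash
python3 - <<'E'
from scene import *
get_obs(); W=wpose(); snap("wrist","w13")
for n in "B": print(n,proj("wrist",[*FL[n],.134],W).round(0))
p,Rm=grasp(FL["B"],np.radians(0),np.radians(45),.08,dz=.16,back=.015); go(p,Rm)
p,Rm=grasp(FL["B"],np.radians(0),np.radians(45),.08,dz=0,back=.015); go(p,Rm)
E
```

```text
B [324. 298.]
t27.10 offset [0.28, -0.46, -0.11] rot [0.24, -0.02, -0.39] F [-0.7  0.2 -1.2] jaw 0.068 q [-1.04  0.5   1.78  1.11  0.75 -0.28]
t27.10 offset [0.35, 10.8, 11.25] rot [0.24, -0.02, -0.39] F [-0.7  0.2 -1.2] jaw 0.068 q [-1.04  0.5   1.78  1.11  0.75 -0.28]
```

View pics/w13.png

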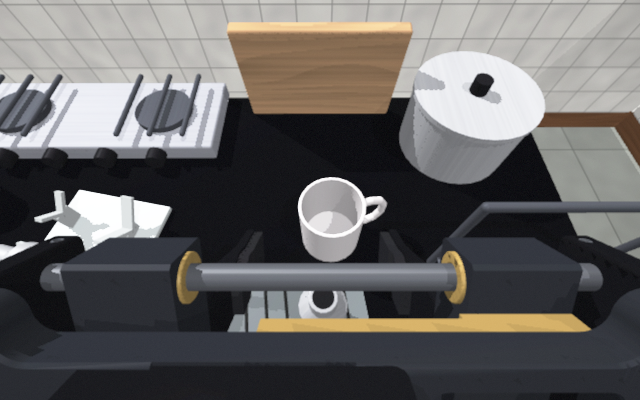

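Request:
drive_tool:
  plan:
    - {"offset":[0.3,1.7,1.9],"delta_rot":[0.2,0,-0.4],"jaw":6.8}
    - {"offset":[0.3,3.7,4],"delta_rot":[0.2,0,-0.4],"jaw":6.8}
    - {"offset":[0.3,5.7,6.1],"delta_rot":[0.2,0,-0.4],"jaw":6.8}
    - {"offset":[0.3,7.7,8.1],"delta_rot":[0.2,0,-0.4],"jaw":6.8}
    - {"offset":[0.3,9.5,9.9],"delta_rot":[0.2,0,-0.4],"jaw":6.8}
    - {"offset":[0.3,10.8,11.3],"delta_rot":[0.2,0,-0.4],"jaw":6.8}
    - {"offset":[0.3,10.8,11.3],"delta_rot":[0.2,0,-0.4],"jaw":6.8}
    - {"offset":[0.3,10.8,11.3],"delta_rot":[0.2,0,-0.4],"jaw":6.8}

```text
time: 27.77
position: [0.5709, -0.3837, 0.0757]
tool_rot: [0.657, -0.65, 0.271, -0.269]
ft_force: [-0.3, -0.4, -0.1]
grip_width: 0.0678
```

```bash
python3 - <<'E'
from scene import *
p,Rm=grasp(FL["B"],np.radians(0),np.radians(45),.08,dz=0,back=.015); go(p,Rm)
E
```

```text
t27.77 offset [-0.08, 0.4, -0.07] rot [0.11, 0.02, 0.65] F [-0.3 -0.4 -0.1] jaw 0.0678 q [-1.04  0.79  1.84  1.51  0.66 -0.81]
```

Request:
drive_tool:
  plan:
    - {"offset":[0,0.3,0],"delta_rot":[0,0,0.5],"jaw":4}
    - {"offset":[0,0.3,0],"delta_rot":[0,0,0.5],"jaw":4}
    - {"offset":[0,0.3,0],"delta_rot":[0,0,0.5],"jaw":4}
    - {"offset":[0,0.3,0],"delta_rot":[0,0,0.5],"jaw":4}
    - {"offset":[0,0.3,0],"delta_rot":[0,0,0.5],"jaw":4}
    - {"offset":[0,0.3,0],"delta_rot":[0,0,0.5],"jaw":4}
    - {"offset":[0,0.3,0],"delta_rot":[0,0,0.5],"jaw":4}
    - {"offset":[0,0.3,0],"delta_rot":[0,0,0.5],"jaw":4}
  squeeze: 35

```text
time: 28.43
position: [0.5694, -0.3847, 0.0761]
tool_rot: [0.654, -0.652, 0.273, -0.27]
ft_force: [-1.4, 2.2, 6.6]
grip_width: 0.0476
```

```bash
python3 - <<'E'
from scene import *
where(); save_grasp(FL["B"])
T=tcp(); print("grasp point",(T[:3,3]-.015*T[:3,2]).round(4))
go(T[:3,3]+Z*.2)
E
```

```text
t28.43 pos [ 0.5694 -0.3847  0.0761] x [ 0.001 -1.     0.005] z [ 0.709 -0.002 -0.706] F [-1.4  2.2  6.6] jaw 0.0476 q [-1.04  0.79  1.84  1.52  0.66 -0.81]
held axis [ 0.    -0.709 -0.706] base [0.     0.0599 0.0421]
grasp point [ 0.5588 -0.3847  0.0867]
t28.43 offset [0.09, -14.17, -14.11] rot [0.0, 0.0, 0.0] F [-1.4  2.2  6.6] jaw 0.0476 q [-1.04  0.79  1.84  1.52  0.66 -0.81]
```

Request:
drive_tool:
  plan:
    - {"offset":[0,-1.2,-1.2],"delta_rot":[0,0,0],"jaw":4}
    - {"offset":[0,-3.2,-3.2],"delta_rot":[0,0,0],"jaw":4}
    - {"offset":[0,-5.5,-5.5],"delta_rot":[0,0,0],"jaw":4}
    - {"offset":[0,-8,-8],"delta_rot":[0,0,0],"jaw":4}
    - {"offset":[0,-10,-10],"delta_rot":[0,0,0],"jaw":4}
    - {"offset":[0,-12,-12],"delta_rot":[0,0,0],"jaw":4}
    - {"offset":[0,-14,-14],"delta_rot":[0,0,0],"jaw":4}
    - {"offset":[0,-14,-14],"delta_rot":[0,0,0],"jaw":4}

```text
time: 29.1
position: [0.5703, -0.3861, 0.2789]
tool_rot: [0.654, -0.651, 0.277, -0.268]
ft_force: [0.5, -0.6, -0.8]
grip_width: 0.0472
```

```bash
python3 - <<'E'
from scene import *
where()
p,Rm=held_place(3,dz=.2); go(p,Rm)
o=get_obs();T=tcp(o); a,b=map(np.array,json.load(open("held.json")))
rv=R.from_matrix(T[:3,:3].T@Rm).as_rotvec()
for s in np.linspace(0,1,6):
    M=T[:3,:3]@R.from_rotvec(rv*s).as_matrix(); st=min(1,s*16/8); P=T[:3,3]*(1-st)+p*st
    B0=P+M@b; Mo=B0+M@a*.13; 
    q,c=ik(X,P,M,[o["q"]]); print(round(s,2),P.round(2),"base",B0.round(3),"mouth",Mo.round(3),q.round(2),"%.0e"%c)
E
```

```text
t29.10 pos [ 0.5703 -0.3861  0.2789] x [-0.    -1.     0.013] z [ 0.711 -0.01  -0.703] F [ 0.5 -0.6 -0.8] jaw 0.0472 q [-1.04  0.44  1.73  1.02  0.8  -0.15]
t29.10 offset [-31.95, -5.51, 10.13] rot [-74.07, -1.03, -85.59] F [ 0.5 -0.6 -0.8] jaw 0.0472 q [-1.04  0.44  1.73  1.02  0.8  -0.15]
0.0 [ 0.57 -0.39  0.28] base [ 0.558 -0.387  0.207] mouth [ 0.558 -0.385  0.337] [-1.04  0.44  1.73  1.02  0.8  -0.15] 1e-30
0.2 [ 0.61 -0.26  0.26] base [ 0.586 -0.278  0.2  ] mouth [ 0.616 -0.247  0.322] [-0.7   0.39  1.7   0.5   0.67  0.24] 2e-31
0.4 [ 0.66 -0.13  0.25] base [ 0.622 -0.17   0.2  ] mouth [ 0.671 -0.106  0.302] [-0.34  0.45  1.55 -0.06  0.81  0.71] 5e-30
0.6 [ 0.68 -0.07  0.24] base [ 0.644 -0.122  0.213] mouth [ 0.699 -0.029  0.284] [-0.13  0.56  1.35 -0.34  1.11  0.76] 1e-22
0.8 [ 0.68 -0.07  0.24] base [ 0.651 -0.133  0.235] mouth [ 0.699 -0.018  0.27 ] [-0.04  0.66  1.23 -0.54  1.34  0.61] 8e-31
1.0 [ 0.68 -0.07  0.24] base [ 0.666 -0.138  0.255] mouth [ 0.693 -0.01   0.255] [ 0.05  0.76  1.17 -0.76  1.49  0.42] 8e-19
```

Request:
drive_tool:
  plan:
    - {"offset":[-32,-5.5,10.1],"delta_rot":[-74,-1,-85.6],"jaw":4}
    - {"offset":[-32,-5.5,10.1],"delta_rot":[-74,-1,-85.6],"jaw":4}
    - {"offset":[-32,-5.5,10.1],"delta_rot":[-74,-1,-85.6],"jaw":4}
    - {"offset":[-32,-5.5,10.1],"delta_rot":[-74,-1,-85.6],"jaw":4}
    - {"offset":[-32,-5.5,10.1],"delta_rot":[-74,-1,-85.6],"jaw":4}
    - {"offset":[-32,-5.5,10.1],"delta_rot":[-74,-1,-85.6],"jaw":4}
    - {"offset":[-32,-5.5,10.1],"delta_rot":[-74,-1,-85.6],"jaw":4}
    - {"offset":[-32,-5.5,10.1],"delta_rot":[-74,-1,-85.6],"jaw":4}

```text
time: 29.77
position: [0.6752, -0.0719, 0.2384]
tool_rot: [0.896, -0.421, 0.129, 0.063]
ft_force: [0.7, 0.2, -2.8]
grip_width: 0.0476
```

```bash
python3 - <<'E'
from clr import *
p,Rm=held_place(3,dz=.11); go(p,Rm)
for z in (0,.05,.08): print([onz("top",u,z).round(3).tolist() for u in [(255,122),(365,122),(275,126)]])
# side view: stove front-bottom edge and top edge
for u in [(206,268),(252,185),(200,270)]:
    print([onz("side",u,z).round(3).tolist() for z in (0,.05,.08)])
p,Rm=held_place(3,dz=0)
P=grip(.048)@Rm.T+p
for lo_,hi_ in [(.0,.06),(.06,.08),(.08,.1),(.1,.12),(.12,.15)]:
    m=(P[:,2]>lo_)&(P[:,2]<=hi_); print(lo_, P[m].max(0) if m.any() else None, P[m].min(0) if m.any() else None)
i=np.argmax(P[:,0]); print("maxx",P[i])
E
python3 - <<'E'
import cv2
im=cv2.imread("pics/side0.png"); cv2.imwrite("pics/g.png",cv2.resize(im[160:300,140:300],None,fx=4.6,fy=4.6,interpolation=cv2.INTER_CUBIC))
E
```

```text
t29.77 offset [-2.42, -0.8, 8.23] rot [-37.1, 0.09, -42.25] F [ 0.7  0.2 -2.8] jaw 0.0476 q [-0.19  0.52  1.44 -0.22  0.97  0.8 ]
[[0.81, 0.198, 0.0], [0.811, -0.204, 0.0], [0.795, 0.124, 0.0]]
[[0.792, 0.188, 0.05], [0.792, -0.198, 0.05], [0.777, 0.117, 0.05]]
[[0.781, 0.182, 0.08], [0.782, -0.195, 0.08], [0.767, 0.113, 0.08]]
[[0.802, 0.187, 0.0], [0.777, 0.221, 0.05], [0.762, 0.241, 0.08]]
[[0.801, -0.196, 0.0], [0.776, -0.144, 0.05], [0.761, -0.113, 0.08]]
[[0.817, 0.198, 0.0], [0.791, 0.232, 0.05], [0.775, 0.252, 0.08]]
0.0 [ 0.72591517 -0.02735206  0.05959785] [ 0.64135957 -0.08263737  0.0347945 ]
0.06 [0.79190511 0.11194064 0.07976049] [ 0.60083751 -0.07054764  0.06271812]
0.08 [0.79423341 0.1312842  0.09992314] [ 0.59678992 -0.04636819  0.08364098]
0.1 [0.79889001 0.15062776 0.11862003] [ 0.59274233 -0.06403917  0.10025182]
0.12 [0.80587491 0.13674975 0.14974136] [ 0.59507063 -0.052813    0.12009522]
maxx [0.80820321 0.07781274 0.15783101]
```

View pics/g.png

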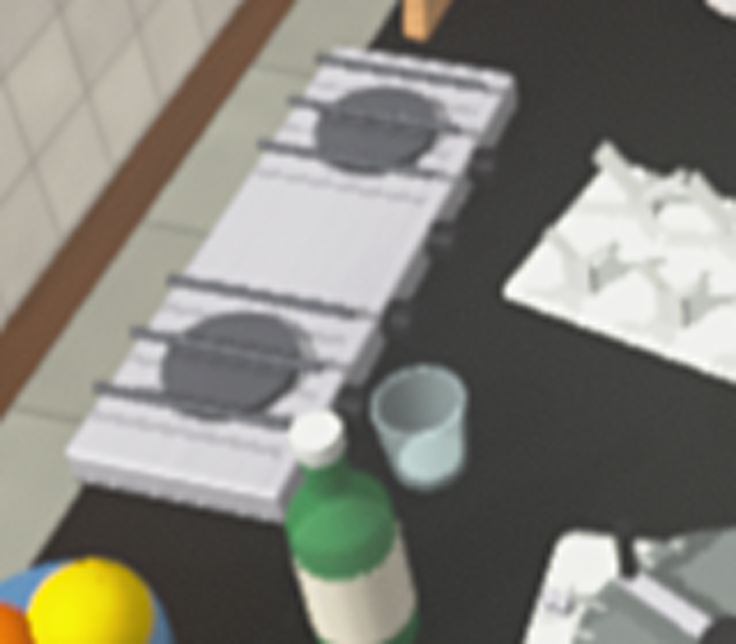

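Request:
drive_tool:
  plan:
    - {"offset":[-2.4,-0.8,1],"delta_rot":[-37,0,-42.2],"jaw":4}
    - {"offset":[-2.4,-0.8,2],"delta_rot":[-37,0,-42.2],"jaw":4}
    - {"offset":[-2.4,-0.8,4],"delta_rot":[-37,0,-42.2],"jaw":4}
    - {"offset":[-2.4,-0.8,6],"delta_rot":[-37,0,-42.2],"jaw":4}
    - {"offset":[-2.4,-0.8,8.2],"delta_rot":[-37,0,-42.2],"jaw":4}
    - {"offset":[-2.4,-0.8,8.2],"delta_rot":[-37,0,-42.2],"jaw":4}
    - {"offset":[-2.4,-0.8,8.2],"delta_rot":[-37,0,-42.2],"jaw":4}
    - {"offset":[-2.4,-0.8,8.2],"delta_rot":[-37,0,-42.2],"jaw":4}

```text
time: 30.43
position: [0.6813, -0.068, 0.1504]
tool_rot: [0.92, -0.093, -0.041, 0.377]
ft_force: [1.0, 0.3, -1.9]
grip_width: 0.0473
```

```bash
python3 - <<'E'
from scene import *
snap("wrist","w14"); snap("side","s14",(140,120,340,300),4)
p,Rm=held_place(3,dz=.003); go(p,Rm)
T=tcp(); a,b=map(np.array,json.load(open("held.json"))); B0=T[:3,3]+T[:3,:3]@b; M=B0+T[:3,:3]@a*.13; print(B0,M)
E
```

```text
t30.53 offset [0.14, -7.17, 7.4] rot [-0.45, 0.24, 0.16] F [-0.8 -0.4 -2.7] jaw 0.0472 q [ 0.04  0.86  1.22 -0.76  1.37  0.53]
[ 0.66572036 -0.13696274  0.16047292] [ 0.692249   -0.00970243  0.16149596]
```

View pics/w14.png

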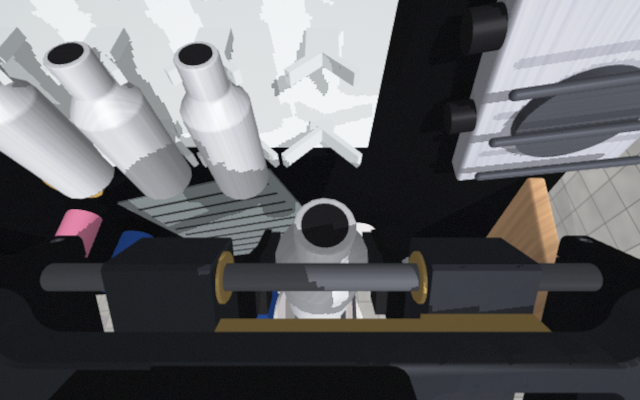

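View pics/s14.png

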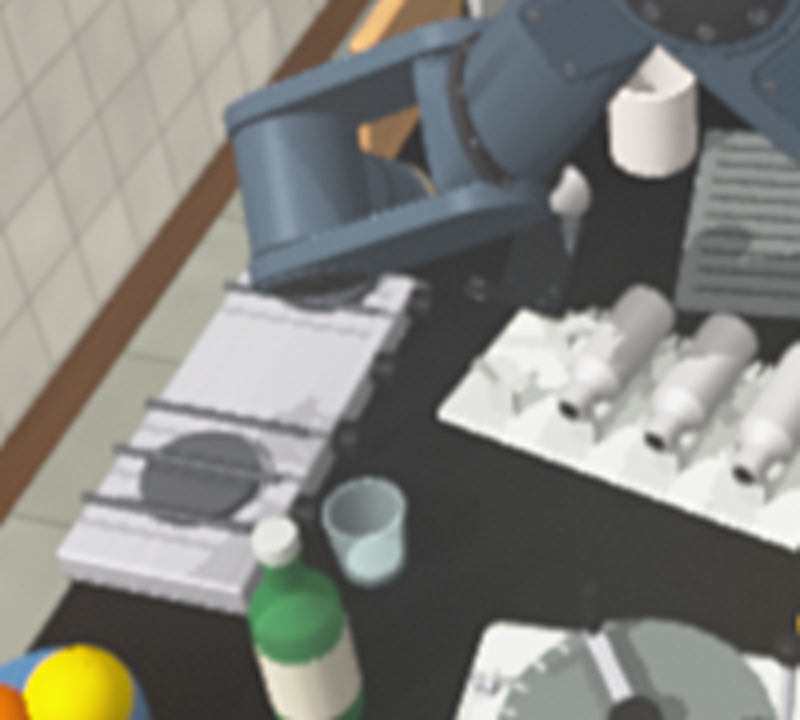

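Request:
drive_tool:
  plan:
    - {"offset":[0.1,-1.4,1.4],"delta_rot":[-0.4,0.2,0.2],"jaw":4}
    - {"offset":[0.1,-2.8,2.8],"delta_rot":[-0.4,0.2,0.2],"jaw":4}
    - {"offset":[0.1,-3.9,4],"delta_rot":[-0.4,0.2,0.2],"jaw":4}
    - {"offset":[0.1,-4.8,5],"delta_rot":[-0.4,0.2,0.2],"jaw":4}
    - {"offset":[0.1,-5.6,5.8],"delta_rot":[-0.4,0.2,0.2],"jaw":4}
    - {"offset":[0.1,-6.2,6.4],"delta_rot":[-0.4,0.2,0.2],"jaw":4}
    - {"offset":[0.1,-6.7,6.9],"delta_rot":[-0.4,0.2,0.2],"jaw":4}
    - {"offset":[0.1,-7.1,7.3],"delta_rot":[-0.4,0.2,0.2],"jaw":4}

```text
time: 31.2
position: [0.6835, -0.0698, 0.0521]
tool_rot: [0.919, -0.098, -0.035, 0.38]
ft_force: [-0.3, 0.0, -2.6]
grip_width: 0.0476
```

```bash
python3 - <<'E'
from scene import *
snap("wrist","w15"); snap("side","s15",(140,120,340,300),4)
p,Rm=held_place(3,dz=.0); go(p,Rm)
T=tcp(); a,b=map(np.array,json.load(open("held.json"))); B0=T[:3,3]+T[:3,:3]@b; M=B0+T[:3,:3]@a*.13; print(B0,M)
E
```

```text
t31.30 offset [-0.24, -0.8, 0.51] rot [0.02, -0.14, -0.5] F [-0.4 -0.4 -1.3] jaw 0.0471 q [ 0.04  0.99  1.24 -0.8   1.27  0.65]
[ 0.66789643 -0.14012271  0.06427356] [ 0.69486833 -0.0129515   0.06423013]
```

View pics/w15.png

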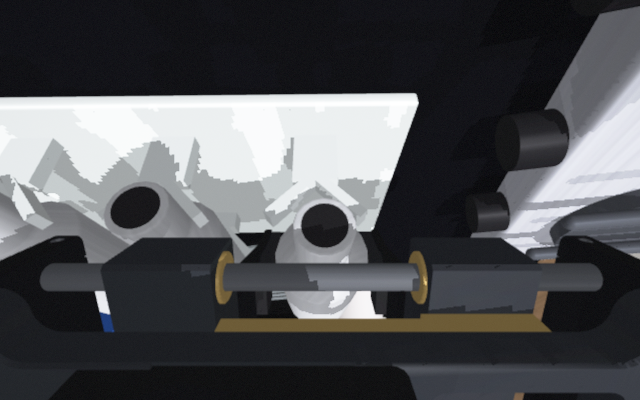

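View pics/s15.png

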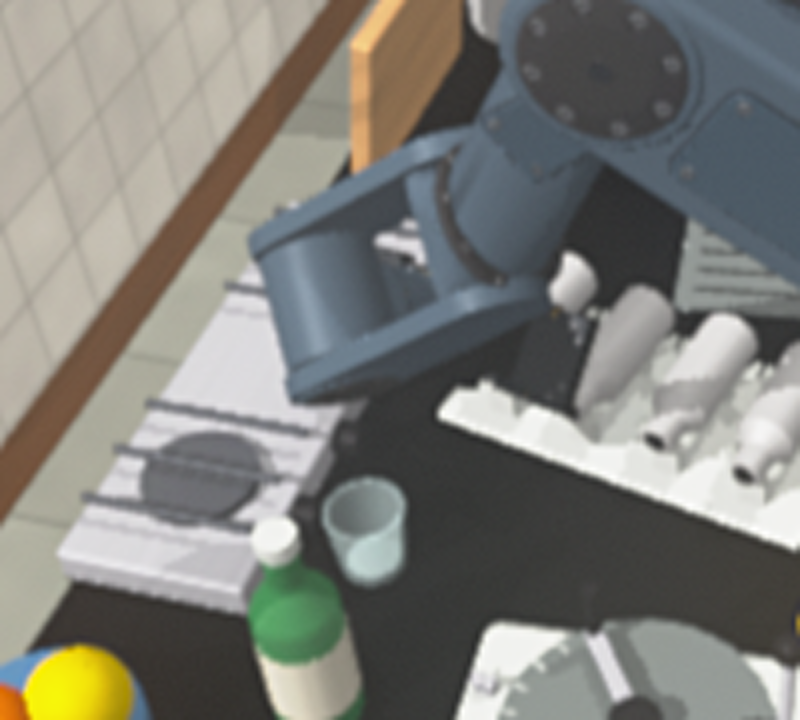

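Request:
drive_tool:
  plan:
    - {"offset":[-0.2,-0.3,0.2],"delta_rot":[0,0,-0.4],"jaw":4}
    - {"offset":[-0.2,-0.6,0.4],"delta_rot":[0,0,-0.4],"jaw":4}
    - {"offset":[-0.2,-0.85,0.6],"delta_rot":[0,0,-0.4],"jaw":4}
    - {"offset":[-0.2,-0.85,0.6],"delta_rot":[0,0,-0.4],"jaw":4}
    - {"offset":[-0.2,-0.85,0.6],"delta_rot":[0,0,-0.4],"jaw":4}
    - {"offset":[-0.2,-0.85,0.6],"delta_rot":[0,0,-0.4],"jaw":4}
    - {"offset":[-0.2,-0.85,0.6],"delta_rot":[0,0,-0.4],"jaw":4}
    - {"offset":[-0.2,-0.85,0.6],"delta_rot":[0,0,-0.4],"jaw":4}

```text
time: 31.97
position: [0.6821, -0.0675, 0.0441]
tool_rot: [0.919, -0.095, -0.037, 0.381]
ft_force: [-1.8, 1.2, 5.9]
grip_width: 0.0474
```

```bash
python3 - <<'E'
from scene import *
p,Rm=held_place(3,dz=.0); go(p,Rm)
T=tcp(); a,b=map(np.array,json.load(open("held.json"))); B0=T[:3,3]+T[:3,:3]@b; M=B0+T[:3,:3]@a*.13; print(B0,M)
E
```

```text
t31.97 offset [-0.1, -0.12, 0.1] rot [0.12, -0.25, -0.15] F [-1.8  1.2  5.9] jaw 0.0474 q [ 0.05  1.    1.24 -0.8   1.26  0.65]
[ 0.66750401 -0.13803849  0.05668896] [ 0.69374732 -0.01071521  0.05642049]
```

Seated: the force on contact is +6 N and the flask height is 0.0565. I'm releasing and lifting.

Request:
drive_tool:
  plan:
    - {"offset":[0,0.1,-0.1],"delta_rot":[0,0,0],"jaw":6}
    - {"offset":[0,0.1,-0.1],"delta_rot":[0,0,0],"jaw":6}
    - {"offset":[0,0.1,-0.1],"delta_rot":[0,0,0],"jaw":6}
    - {"offset":[0,0.1,-0.1],"delta_rot":[0,0,0],"jaw":6}
    - {"offset":[0,1.2,-1.2],"delta_rot":[0,0,0],"jaw":6}
    - {"offset":[0,3.5,-3.5],"delta_rot":[0,0,0],"jaw":6}
    - {"offset":[0,6,-6],"delta_rot":[0,0,0],"jaw":6}
    - {"offset":[0,8.5,-8.5],"delta_rot":[0,0,0],"jaw":6}

```text
time: 32.63
position: [0.6808, -0.0678, 0.1641]
tool_rot: [0.919, -0.095, -0.038, 0.38]
ft_force: [1.2, 0.7, 1.3]
grip_width: 0.0599
```

Request:
drive_tool:
  plan:
    - {"offset":[0,3,-3],"delta_rot":[0,0,0],"jaw":4}
    - {"offset":[-2,6,-7],"delta_rot":[0,0,0],"jaw":4}
    - {"offset":[-4,6,-10],"delta_rot":[6,0,0],"jaw":4}
    - {"offset":[-6,6,-13],"delta_rot":[12,0,0],"jaw":4}
    - {"offset":[-8,6,-16],"delta_rot":[18,0,0],"jaw":4}
    - {"offset":[-10,6,-18],"delta_rot":[24,0,0],"jaw":4}
    - {"offset":[-10,6,-20],"delta_rot":[30,0,0],"jaw":4}
    - {"offset":[-10,6,-20],"delta_rot":[30,0,0],"jaw":4}

```text
time: 33.3
position: [0.6038, 0.0491, 0.3536]
tool_rot: [0.987, -0.102, -0.005, 0.128]
ft_force: [0.4, -0.6, 1.6]
grip_width: 0.0401
```

```bash
python3 - <<'E'
from scene import *
where()
snap("wrist","w16"); snap("side","s16",(180,120,400,300),3.6); snap("top","t16",(185,100,450,260),3)
E
```

```text
t33.30 pos [0.6038 0.0491 0.3536] x [ 0.979 -0.203  0.017] z [-0.035 -0.251 -0.967] F [ 0.4 -0.6  1.6] jaw 0.0401 q [ 0.02  0.43  1.27 -0.25  1.49  0.26]
```

View pics/s16.png

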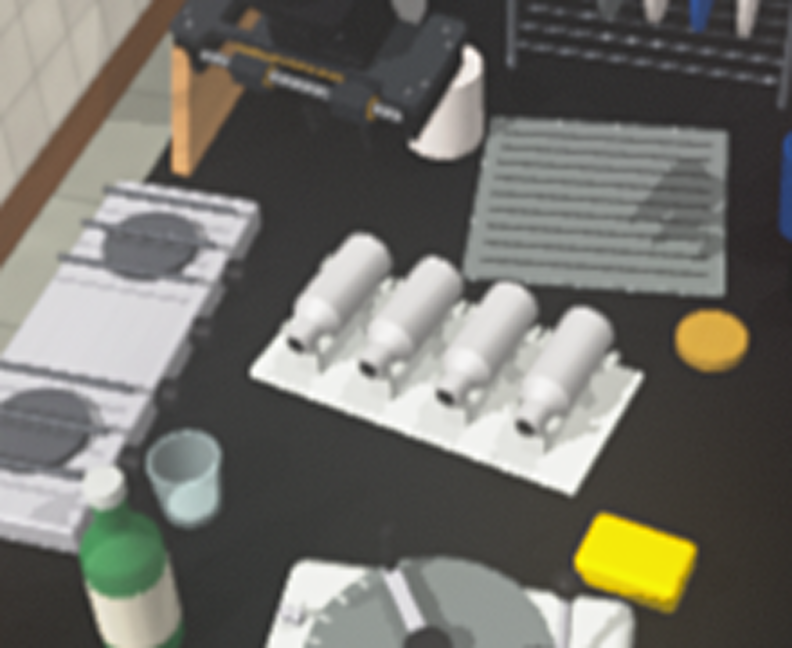

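View pics/t16.png

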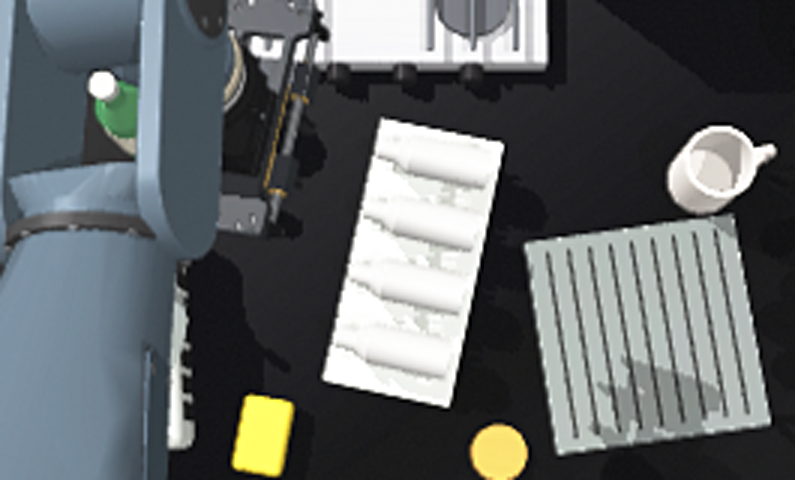

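View pics/w16.png

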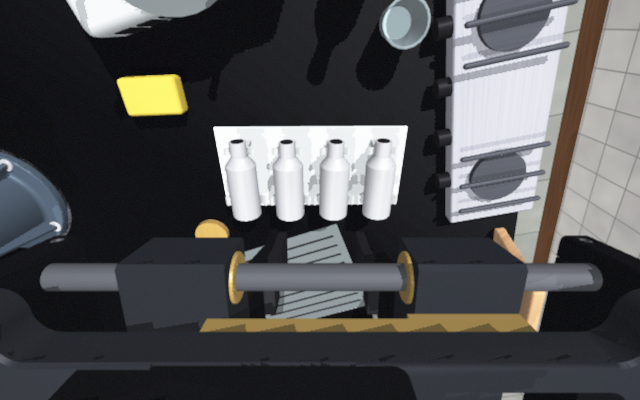

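```bash
python3 - <<'E'
from scene import *
W=wpose(); snap("wrist","w17",(200,100,420,240),3.6)
for i in range(4):
    for s in (-.065,.065):
        print(i,s,((proj("wrist",CC+xc*PL[i]+yc*s+Z*(.055),W)-[200,100])*3.6).round(0),end=" ")
    print()
# next: above timer post at off
h=np.array([.4842,.2898]); th=-.92
print("post",h+.075*np.array([np.cos(th),np.sin(th)]))
go([.5296,.2301,.24],down(th+np.pi/2))
E
```

```text
0 -0.065 [176. 411.] 0 0.065 [138. 149.] 
1 -0.065 [332. 411.] 1 0.065 [316. 149.] 
2 -0.065 [487. 410.] 2 0.065 [495. 149.] 
3 -0.065 [643. 410.] 3 0.065 [674. 148.] 
post [0.52963651 0.23012988]
t33.50 offset [-10.77, -18.43, 5.88] rot [14.13, 6.36, -48.7] F [ 0.2 -0.3  0.3] jaw 0.0397 q [ 0.03  0.44  1.27 -0.26  1.49  0.26]
```

View pics/w17.png

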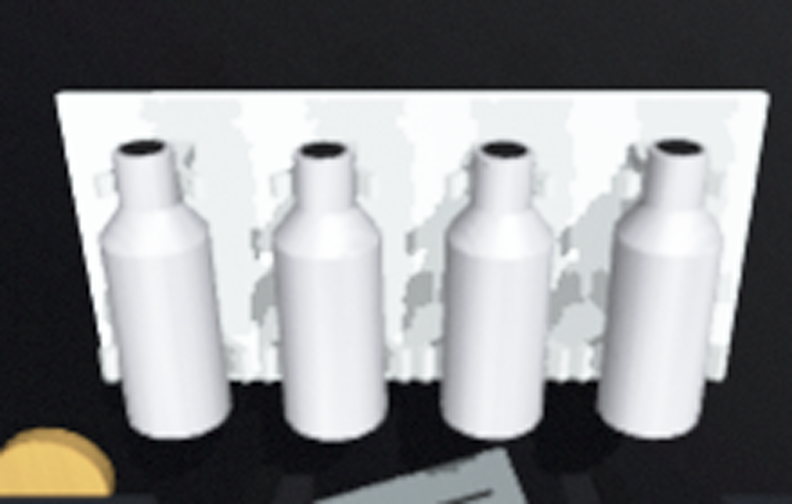

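Request:
drive_tool:
  plan:
    - {"offset":[-10.8,-18.4,5.9],"delta_rot":[14.1,6.4,-48.7],"jaw":4}
    - {"offset":[-10.8,-18.4,5.9],"delta_rot":[14.1,6.4,-48.7],"jaw":4}
    - {"offset":[-10.8,-18.4,5.9],"delta_rot":[14.1,6.4,-48.7],"jaw":4}
    - {"offset":[-10.8,-18.4,5.9],"delta_rot":[14.1,6.4,-48.7],"jaw":4}
    - {"offset":[-10.8,-18.4,5.9],"delta_rot":[14.1,6.4,-48.7],"jaw":4}
    - {"offset":[-10.8,-18.4,5.9],"delta_rot":[14.1,6.4,-48.7],"jaw":4}
    - {"offset":[-10.8,-18.4,5.9],"delta_rot":[14.1,6.4,-48.7],"jaw":4}
    - {"offset":[-10.8,-18.4,5.9],"delta_rot":[14.1,6.4,-48.7],"jaw":4}
  squeeze: 8

```text
time: 34.17
position: [0.5283, 0.2304, 0.2381]
tool_rot: [0.947, 0.322, -0.001, -0.0]
ft_force: [0.9, -0.2, -0.4]
grip_width: 0.0402
```

```bash
python3 - <<'E'
from scene import *
W=wpose(); np.save("W18.npy",W); snap("wrist","w18",(230,60,430,230),3.7); 
U=lambda P:((proj("wrist",P,W)-[230,60]+.5)*3.7-.5).round(0)
print("post top",U([.5296,.2301,.145]),"hub",U([.4842,.2898,.11]))
go([.5296,.2301,.117],down(-.92+np.pi/2))
E
```

```text
post top [338. 531.] hub [340. 206.]
t34.22 offset [0.04, 0.0, 12.2] rot [0.02, 0.06, 0.0] F [-0.3  0.1 -0.1] jaw 0.04 q [ 0.22  0.44  1.54 -0.    1.16 -0.43]
```

View pics/w18.png

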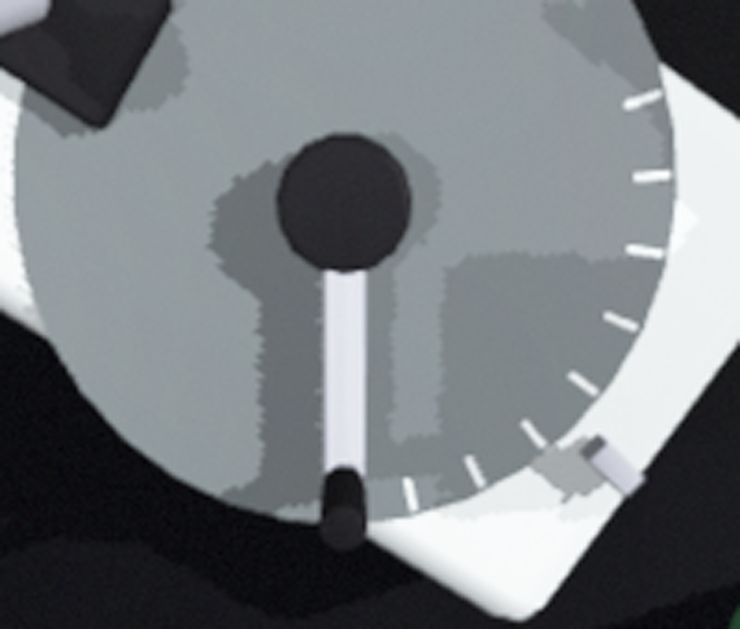

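```bash
python3 - <<'E'
from h import *
W=np.load("W18.npy")
U=lambda p:[(p[0]+.5)/3.7-.5+230,(p[1]+.5)/3.7-.5+60]
O=lambda p,z:onz("wrist",U(p),z,W)
h=O((344,202),.11);p=O((343.5,527),.145);t=O((613,466),.094)
for z in (.1,.105,.115):
  h=O((344,202),z)
  ang=lambda a:np.arctan2(a[1]-h[1],a[0]-h[0])
  print(z,h.round(4),p.round(4),t.round(4),ang(p).round(3),np.linalg.norm((p-h)[:2]).round(4),ang(t).round(3),np.linalg.norm((t-h)[:2]).round(4), "diff",(ang(t)-ang(p)).round(3))
a=O((346,280),.1);b=O((345,455),.1);print("arm",np.arctan2(*(b-a)[1::-1]))
# tab long axis
a=O((595,447),.094);b=O((634,483),.094);print("tab axis",np.arctan2(*(b-a)[1::-1]))
E
```

```text
0.1 [0.4844 0.2912 0.1   ] [0.5301 0.2316 0.145 ] [0.5887 0.2808 0.094 ] -0.917 0.0751 -0.1 0.1049 diff 0.817
0.105 [0.4844 0.2912 0.105 ] [0.5301 0.2316 0.145 ] [0.5887 0.2808 0.094 ] -0.917 0.0751 -0.1 0.1049 diff 0.817
0.115 [0.4844 0.2912 0.115 ] [0.5301 0.2316 0.145 ] [0.5887 0.2808 0.094 ] -0.916 0.0751 -0.099 0.1049 diff 0.817
arm -0.9191286759916765
tab axis -0.0712497943626689
```

Request:
drive_tool:
  plan:
    - {"offset":[0.15,0,4],"delta_rot":[0,0,0],"jaw":4}
    - {"offset":[0.15,0,8],"delta_rot":[0,0,0],"jaw":4}
    - {"offset":[0.15,0,11],"delta_rot":[0,0,0],"jaw":4}
    - {"offset":[0.15,0,12.2],"delta_rot":[0,0,0],"jaw":4}
    - {"offset":[0.15,0,12.2],"delta_rot":[0,0,0],"jaw":0.8}
    - {"offset":[0.15,0,12.2],"delta_rot":[0,0,0],"jaw":0.8}
    - {"offset":[0.15,0,12.2],"delta_rot":[0,0,0],"jaw":0.8}
    - {"offset":[0.15,0,12.2],"delta_rot":[0,0,0],"jaw":0.8}
  squeeze: 6

```text
time: 34.88
position: [0.5333, 0.2318, 0.1209]
tool_rot: [0.948, 0.319, 0.004, 0.0]
ft_force: [0.3, -0.6, 0.0]
grip_width: 0.0209
```

Request:
drive_tool:
  plan:
    - {"offset":[0,0,0],"delta_rot":[0,0,0],"jaw":0.8}
    - {"offset":[0,0,0],"delta_rot":[0,0,0],"jaw":0.8}
    - {"offset":[0,0,0],"delta_rot":[0,0,0],"jaw":0.8}
    - {"offset":[0,0,0],"delta_rot":[0,0,0],"jaw":0.8}
    - {"offset":[0,0,0],"delta_rot":[0,0,0],"jaw":0.8}
    - {"offset":[0,0,0],"delta_rot":[0,0,0],"jaw":0.8}
    - {"offset":[0,0,0],"delta_rot":[0,0,0],"jaw":0.8}
    - {"offset":[0,0,0],"delta_rot":[0,0,0],"jaw":0.8}

```text
time: 35.55
position: [0.5326, 0.2315, 0.1205]
tool_rot: [0.947, 0.32, 0.003, 0.0]
ft_force: [-0.6, -2.6, 7.3]
grip_width: 0.0114
```

```bash
python3 - <<'E'
from h import *
where(); 
for d in np.array([.1,.2,.3,.4,.5,.6,.7,.82]): print(d,(7.5*np.sin(d)).round(2),(7.5*(np.cos(d)-1)).round(2),-np.degrees(d).round(1))
E
```

```text
t35.55 pos [0.5326 0.2315 0.1205] x [0.795 0.606 0.006] z [ 0.006  0.001 -1.   ] F [-0.6 -2.6  7.3] jaw 0.0114 q [ 0.22  0.6   1.64  0.    0.89 -0.43]
0.1 0.75 -0.04 -5.7
0.2 1.49 -0.15 -11.5
0.3 2.22 -0.33 -17.2
0.4 2.92 -0.59 -22.9
0.5 3.6 -0.92 -28.6
0.6 4.23 -1.31 -34.4
0.7 4.83 -1.76 -40.1
0.82 5.48 -2.38 -47.0
```

Request:
drive_tool:
  plan:
    - {"offset":[0.75,-0.04,0],"delta_rot":[0,0,-5.7],"jaw":0.8}
    - {"offset":[1.5,-0.15,0],"delta_rot":[0,0,-11.5],"jaw":0.8}
    - {"offset":[2.22,-0.33,0],"delta_rot":[0,0,-17.2],"jaw":0.8}
    - {"offset":[2.92,-0.6,0],"delta_rot":[0,0,-22.9],"jaw":0.8}
    - {"offset":[3.6,-0.92,0],"delta_rot":[0,0,-28.6],"jaw":0.8}
    - {"offset":[4.23,-1.3,0],"delta_rot":[0,0,-34.4],"jaw":0.8}
    - {"offset":[4.83,-1.76,0],"delta_rot":[0,0,-40.1],"jaw":0.8}
    - {"offset":[5.2,-2.1,0],"delta_rot":[0,0,-44],"jaw":0.8}

```text
time: 36.22
position: [0.5598, 0.2807, 0.1204]
tool_rot: [0.757, 0.653, 0.002, 0.0]
ft_force: [-3.0, -1.3, 7.1]
grip_width: 0.0113
```

```bash
python3 - <<'E'
from h import *
where(); p=get_obs()["position"]; print(np.arctan2(p[1]-.2905,p[0]-.4842),np.hypot(p[1]-.2905,p[0]-.4842)); T=tcp(); print("xang-90",np.arctan2(T[1,0],T[0,0])-np.pi/2)
E
```

```text
t36.22 pos [0.5598 0.2807 0.1204] x [0.147 0.989 0.002] z [ 0.003  0.002 -1.   ] F [-3.  -1.3  7.1] jaw 0.0113 q [ 0.29  0.65  1.52  0.    0.97 -1.14]
-0.12946434149267114 0.07623019260598021
xang-90 -0.14734492754156725
```

Request:
drive_tool:
  plan:
    - {"offset":[0.38,-0.05,0],"delta_rot":[0,0,-3],"jaw":0.8}
    - {"offset":[0.38,-0.05,0],"delta_rot":[0,0,-3],"jaw":0.8}
    - {"offset":[0.38,-0.05,0],"delta_rot":[0,0,-3],"jaw":0.8}
    - {"offset":[0.38,-0.05,0],"delta_rot":[0,0,-3],"jaw":0.8}
    - {"offset":[0.38,-0.05,0],"delta_rot":[0,0,-3],"jaw":0.8}
    - {"offset":[0.38,-0.05,0],"delta_rot":[0,0,-3],"jaw":0.8}
    - {"offset":[0.38,-0.05,0],"delta_rot":[0,0,-3],"jaw":0.8}
    - {"offset":[0.38,-0.05,0],"delta_rot":[0,0,-3],"jaw":0.8}

```text
time: 36.88
position: [0.5602, 0.285, 0.1205]
tool_rot: [0.742, 0.671, 0.003, -0.0]
ft_force: [-2.3, 0.9, 4.8]
grip_width: 0.0118
```

```bash
python3 - <<'E'
from h import *
where(); p=get_obs()["position"]; print(np.arctan2(p[1]-.2905,p[0]-.4842),np.hypot(p[1]-.2905,p[0]-.4842)); T=tcp(); print("xang-90",np.arctan2(T[1,0],T[0,0])-np.pi/2)
E
```

```text
t36.88 pos [0.5602 0.285  0.1205] x [0.1   0.995 0.004] z [ 0.004  0.004 -1.   ] F [-2.3  0.9  4.8] jaw 0.0118 q [ 0.29  0.65  1.52  0.    0.97 -1.18]
-0.07236607303074348 0.07618027710602422
xang-90 -0.09991201743627998
```

Now I'm releasing, lifting and checking with the camera.

Request:
drive_tool:
  plan:
    - {"offset":[0,0,0],"delta_rot":[0,0,0],"jaw":4}
    - {"offset":[0,0,0],"delta_rot":[0,0,0],"jaw":4}
    - {"offset":[0,0,0],"delta_rot":[0,0,0],"jaw":4}
    - {"offset":[0,0,0],"delta_rot":[0,0,0],"jaw":4}
    - {"offset":[0,0,-3],"delta_rot":[0,0,0],"jaw":4}
    - {"offset":[0,0,-6],"delta_rot":[0,0,0],"jaw":4}
    - {"offset":[0,0,-10],"delta_rot":[0,0,0],"jaw":4}
    - {"offset":[0,0,-13],"delta_rot":[0,0,0],"jaw":4}

```text
time: 37.55
position: [0.5606, 0.2835, 0.2518]
tool_rot: [0.741, 0.671, 0.003, 0.001]
ft_force: [1.5, 0.3, -0.8]
grip_width: 0.0399
```

```bash
python3 - <<'E'
from scene import *
camera("top")
W=wpose(); np.save("W19.npy",W); snap("wrist","w19full"); im=cv2.imread("pics/w19full.png")
cv2.imwrite("pics/w19.png",cv2.resize(im[70:230,230:430],None,fx=3.7,fy=3.7,interpolation=cv2.INTER_CUBIC)); where()
E
```

```text
t37.65 pos [0.5638 0.2846 0.256 ] x [0.099 0.995 0.007] z [ 0.017  0.005 -1.   ] F [ 1.   0.6 -0.4] jaw 0.0398 q [ 0.29  0.5   1.39  0.    1.24 -1.18]
```

View pics/w19.png

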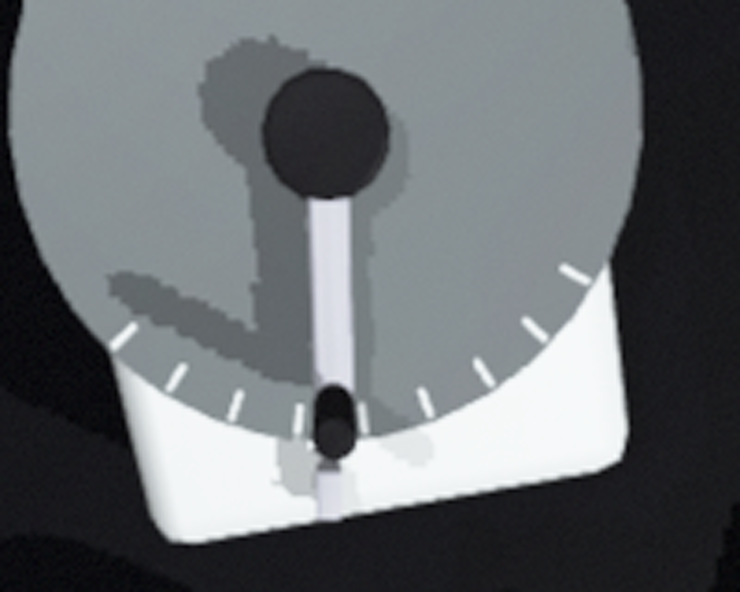

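View pics/w19full.png

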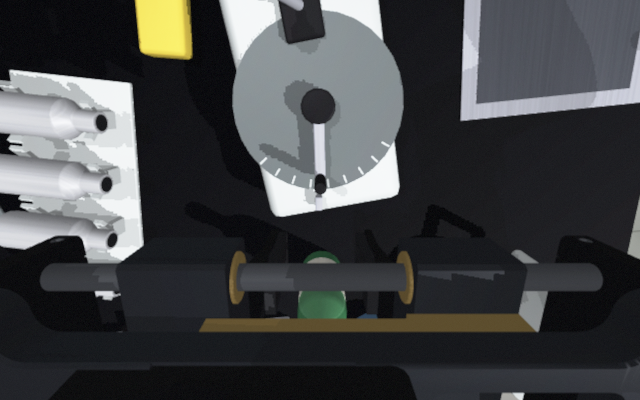

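```bash
python3 - <<'E'
from h import *
W=np.load("W19.npy")
U=lambda p:[(p[0]+.5)/3.7-.5+230,(p[1]+.5)/3.7-.5+70]
O=lambda p,z:onz("wrist",U(p),z,W)
A=lambda a,b:np.arctan2(b[1]-a[1],b[0]-a[0])
h=O((326,133),.108)
p=O((335.5,440),.145); pb=O((333,402),.1);t=O((328,496),.094); t2=O((328,467),.094)
print("hub",h.round(4),"post",p.round(4),A(h,p).round(4),np.hypot(*(p-h)[:2]).round(4),"base",A(h,pb).round(4),"tab",t.round(4),A(h,t).round(4),np.hypot(*(t-h)[:2]).round(4))
print("arm",A(O((330,202),.1),O((335,380),.1)).round(4),"tab axis",A(O((327.5,470),.094),O((328.5,518),.094)).round(4))
E
```

```text
hub [0.4842 0.2908 0.108 ] post [0.5595 0.2856 0.145 ] -0.0682 0.0754 base -0.0755 tab [0.5902 0.2805 0.094 ] -0.0971 0.1065
arm -0.0724 tab axis -0.082
```

```bash
python3 - <<'E'
from scene import *
yw=.08; xd=np.array([np.cos(yw),np.sin(yw),0]); yd=np.array([-np.sin(yw),np.cos(yw),0])
H=np.array([.4842,.2908,0])-.095*xd; print(H)
P=H-.073*yd; P[2]=.24; print(P, ik(X,P,down(yw+np.pi/2),[get_obs()["q"]])); go(P,down(yw+np.pi/2))
E
```

```text
[0.38950384 0.2832081  0.        ]
[0.39533761 0.21044158 0.24      ] (array([ 2.38702889e-01,  2.64091634e-01,  1.83630643e+00, -1.19602927e-14,
        1.04119459e+00, -1.41209344e+00]), np.float64(1.7264189162357539e-28))
t37.65 offset [-9.06, -16.05, 1.28] rot [0.95, -0.31, -10.28] F [ 1.   0.6 -0.4] jaw 0.0398 q [ 0.29  0.5   1.39  0.    1.24 -1.18]
```

Request:
drive_tool:
  plan:
    - {"offset":[-9.1,-16,1.3],"delta_rot":[1,-0.3,-10.3],"jaw":0}
    - {"offset":[-9.1,-16,1.3],"delta_rot":[1,-0.3,-10.3],"jaw":0}
    - {"offset":[-9.1,-16,1.3],"delta_rot":[1,-0.3,-10.3],"jaw":0}
    - {"offset":[-9.1,-16,1.3],"delta_rot":[1,-0.3,-10.3],"jaw":0}
    - {"offset":[-9.1,-16,1.3],"delta_rot":[1,-0.3,-10.3],"jaw":0}
    - {"offset":[-9.1,-16,1.3],"delta_rot":[1,-0.3,-10.3],"jaw":0}
    - {"offset":[-9.1,-16,1.3],"delta_rot":[1,-0.3,-10.3],"jaw":0}
    - {"offset":[-9.1,-16,1.3],"delta_rot":[1,-0.3,-10.3],"jaw":0}

```text
time: 38.32
position: [0.3936, 0.2092, 0.236]
tool_rot: [0.678, 0.735, -0.005, -0.003]
ft_force: [-0.0, 0.8, 0.2]
grip_width: 0.0018
```

```bash
python3 - <<'E'
from scene import *
camera("top"); snap("top","t20",(185,150,300,260),5.5)
W=wpose(); snap("wrist","w20"); where()
print("ball pred",proj("wrist",[.3916,.2576,.158],W),"hub",proj("wrist",[.4842,.2908,.108],W))
yw=.08
go([.3953,.2104,.141],down(yw+np.pi/2))
E
```

```text
t38.47 pos [0.3936 0.2092 0.2358] x [-0.08   0.997 -0.002] z [-0.012 -0.003 -1.   ] F [-0.5 -0.  -0.9] jaw 0.0008 q [ 0.24  0.27  1.84 -0.    1.04 -1.41]
ball pred [378.57007725 209.09939251] hub [389.42970633 279.5635227 ]
t38.47 offset [0.12, 0.3, 9.48] rot [-0.71, 0.13, 0.02] F [-0.5 -0.  -0.9] jaw 0.0008 q [ 0.24  0.27  1.84 -0.    1.04 -1.41]
```

View pics/w20.png

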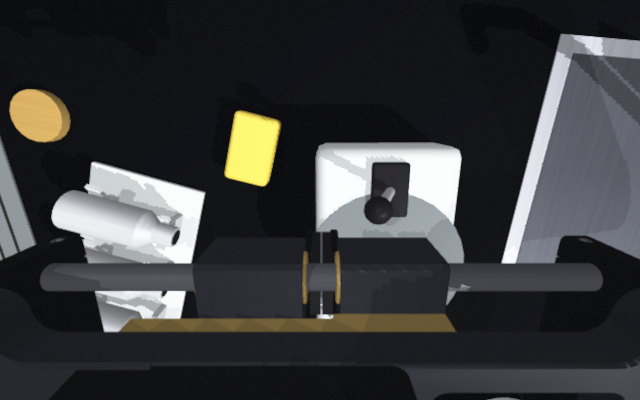

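Request:
drive_tool:
  plan:
    - {"offset":[0.1,0.3,3],"delta_rot":[-0.7,0,0],"jaw":0}
    - {"offset":[0.1,0.3,6],"delta_rot":[-0.7,0,0],"jaw":0}
    - {"offset":[0.1,0.3,8.5],"delta_rot":[-0.7,0,0],"jaw":0}
    - {"offset":[0.1,0.3,9.5],"delta_rot":[-0.7,0,0],"jaw":0}
    - {"offset":[1,0.3,9.5],"delta_rot":[-0.7,0,0],"jaw":0}
    - {"offset":[2,0.3,9.5],"delta_rot":[-0.7,0,0],"jaw":0}
    - {"offset":[3,0.3,9.5],"delta_rot":[-0.7,0,0],"jaw":0}
    - {"offset":[3.5,0.3,9.5],"delta_rot":[-0.7,0,0],"jaw":0}

```text
time: 39.13
position: [0.3921, 0.2449, 0.142]
tool_rot: [0.677, 0.736, -0.0, 0.002]
ft_force: [-0.3, -4.9, 5.2]
grip_width: 0.0003
```

```bash
python3 - <<'E'
from scene import *
where(); yw=.08; yd=np.array([-np.sin(yw),np.cos(yw),0]);xd=np.array([np.cos(yw),np.sin(yw),0])
d=get_obs()["position"]-np.array([.3895,.2832,0]); print("y'",d@yd,"x'",d@xd)
E
```

```text
t39.13 pos [0.3921 0.2449 0.142 ] x [-0.083  0.997 -0.003] z [ 0.002 -0.003 -1.   ] F [-0.3 -4.9  5.2] jaw 0.0003 q [ 0.32  0.44  1.91 -0.01  0.78 -1.33]
y' -0.03842992028569856 x' -0.00044526984281195855
```

Request:
drive_tool:
  plan:
    - {"offset":[0.6,0,0],"delta_rot":[0,0,0],"jaw":0}
    - {"offset":[1.2,0,0],"delta_rot":[0,0,0],"jaw":0}
    - {"offset":[1.8,0,0],"delta_rot":[0,0,0],"jaw":0}
    - {"offset":[2.3,0,0],"delta_rot":[0,0,0],"jaw":0}
    - {"offset":[2.8,0,0],"delta_rot":[0,0,0],"jaw":0}
    - {"offset":[3.2,0,0],"delta_rot":[0,0,0],"jaw":0}
    - {"offset":[3.5,0,0],"delta_rot":[0,0,0],"jaw":0}
    - {"offset":[3.5,0,0],"delta_rot":[0,0,0],"jaw":0}

```text
time: 39.8
position: [0.389, 0.2793, 0.142]
tool_rot: [0.677, 0.736, -0.0, 0.002]
ft_force: [1.1, -4.2, 4.5]
grip_width: 0.0003
```

```bash
python3 - <<'E'
from scene import *
where(); yw=.08; yd=np.array([-np.sin(yw),np.cos(yw),0]);xd=np.array([np.cos(yw),np.sin(yw),0])
d=get_obs()["position"]-np.array([.3895,.2832,0]); print("y'",d@yd,"x'",d@xd)
snap("side","s21",(230,230,400,360),4.5)
E
```

```text
t39.80 pos [0.389  0.2793 0.142 ] x [-0.082  0.997 -0.003] z [ 0.002 -0.002 -1.   ] F [ 1.1 -4.2  4.5] jaw 0.0003 q [ 0.39  0.46  1.87 -0.    0.81 -1.26]
y' -0.0038917043254751934 x' -0.000862234655150922
```

View pics/s21.png

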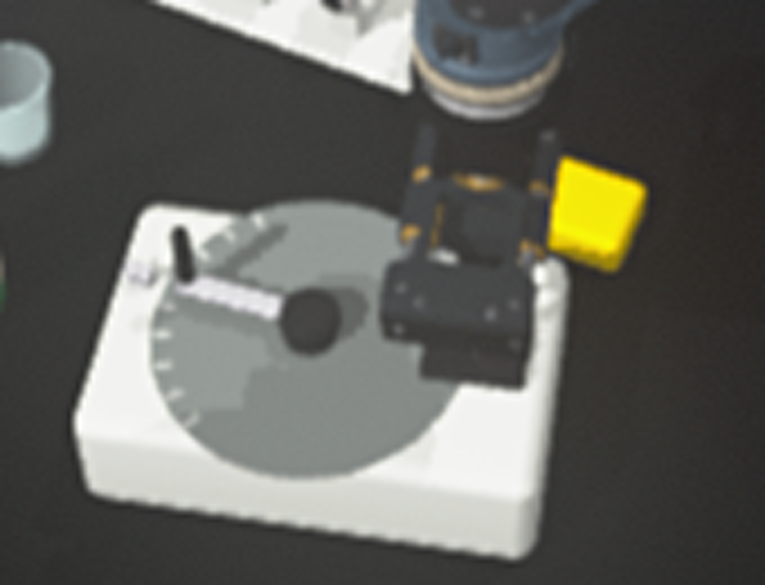

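Request:
drive_tool:
  plan:
    - {"offset":[0.2,0,0],"delta_rot":[0,0,0],"jaw":0}
    - {"offset":[0.3,0,0],"delta_rot":[0,0,0],"jaw":0}
    - {"offset":[0.4,0,0],"delta_rot":[0,0,0],"jaw":0}
    - {"offset":[0.5,0,0],"delta_rot":[0,0,0],"jaw":0}
    - {"offset":[0.5,0,0],"delta_rot":[0,0,0],"jaw":0}
    - {"offset":[0.5,0,0],"delta_rot":[0,0,0],"jaw":0}
    - {"offset":[0.5,0,0],"delta_rot":[0,0,0],"jaw":0}
    - {"offset":[0.5,0,0],"delta_rot":[0,0,0],"jaw":0}

```text
time: 40.52
position: [0.3884, 0.2834, 0.1412]
tool_rot: [0.678, 0.735, -0.001, 0.001]
ft_force: [1.2, -4.1, 4.2]
grip_width: 0.0002
```

Request:
drive_tool:
  plan:
    - {"offset":[0.2,0,0],"delta_rot":[0,0,0],"jaw":0}
    - {"offset":[0.3,0,0],"delta_rot":[0,0,0],"jaw":0}
    - {"offset":[0.4,0,0],"delta_rot":[0,0,0],"jaw":0}
    - {"offset":[0.5,0,0],"delta_rot":[0,0,0],"jaw":0}
    - {"offset":[0.5,0,0],"delta_rot":[0,0,0],"jaw":0}
    - {"offset":[0.5,0,0],"delta_rot":[0,0,0],"jaw":0}
    - {"offset":[0.5,0,0],"delta_rot":[0,0,0],"jaw":0}
    - {"offset":[0.5,0,0],"delta_rot":[0,0,0],"jaw":0}

```text
time: 41.18
position: [0.388, 0.2875, 0.1407]
tool_rot: [0.678, 0.735, -0.002, 0.002]
ft_force: [2.4, -8.2, 2.0]
grip_width: 0.0004
```

Request:
drive_tool:
  plan:
    - {"offset":[0.2,0,0],"delta_rot":[0,0,0],"jaw":0}
    - {"offset":[0.4,0,0],"delta_rot":[0,0,0],"jaw":0}
    - {"offset":[0.4,0,0],"delta_rot":[0,0,0],"jaw":0}
    - {"offset":[0.4,0,0],"delta_rot":[0,0,0],"jaw":0}
    - {"offset":[0.4,0,0],"delta_rot":[0,0,0],"jaw":0}
    - {"offset":[0.4,0,0],"delta_rot":[0,0,0],"jaw":0}
    - {"offset":[0.4,0,0],"delta_rot":[0,0,0],"jaw":0}
    - {"offset":[0.4,0,0],"delta_rot":[0,0,0],"jaw":0}

```text
time: 41.85
position: [0.3879, 0.2882, 0.1406]
tool_rot: [0.677, 0.736, -0.004, 0.004]
ft_force: [5.8, -18.9, 3.3]
grip_width: 0.0009
```

```bash
python3 - <<'E'
from scene import *
where(); W=wpose(); snap("wrist","w22")
E
```

```text
t41.85 pos [0.3879 0.2882 0.1406] x [-0.084  0.996 -0.011] z [-0.    -0.011 -1.   ] F [  5.8 -18.9   3.3] jaw 0.0009 q [ 0.41  0.47  1.86 -0.01  0.82 -1.23]
```

View pics/w22.png

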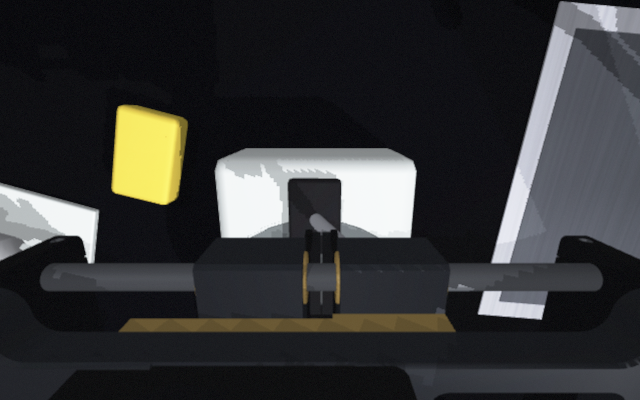

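Request:
drive_tool:
  plan:
    - {"offset":[-1.5,0,0],"delta_rot":[0,0,0],"jaw":0}
    - {"offset":[-3,0,0],"delta_rot":[0,0,0],"jaw":0}
    - {"offset":[-5,0,0],"delta_rot":[0,0,0],"jaw":0}
    - {"offset":[-7,0,0],"delta_rot":[0,0,0],"jaw":0}
    - {"offset":[-9,0,0],"delta_rot":[0,0,0],"jaw":0}
    - {"offset":[-9.5,0,-3],"delta_rot":[0,0,0],"jaw":0}
    - {"offset":[-9.5,0,-7],"delta_rot":[0,0,0],"jaw":0}
    - {"offset":[-9.5,0,-11],"delta_rot":[0,0,0],"jaw":0}

```text
time: 42.57
position: [0.3935, 0.1981, 0.2512]
tool_rot: [0.679, 0.734, -0.002, -0.001]
ft_force: [1.2, 1.5, -0.9]
grip_width: 0.0007
```

```bash
python3 - <<'E'
from scene import *
where(); 
go([.45,.1,.36],down(.3))
E
```

```text
t42.57 pos [0.3935 0.1981 0.2512] x [-0.078  0.997 -0.001] z [-0.005 -0.001 -1.   ] F [ 1.2  1.5 -0.9] jaw 0.0007 q [ 0.21  0.24  1.83 -0.    1.07 -1.44]
t42.57 offset [-10.23, 4.81, -10.89] rot [-0.21, 0.25, 77.31] F [ 1.2  1.5 -0.9] jaw 0.0007 q [ 0.21  0.24  1.83 -0.    1.07 -1.44]
```

```bash
python3 - <<'E'
from scene import *
go([.48,.15,.33],down(.08))
E
```

```text
t42.57 offset [-5.48, 8.21, -7.91] rot [-0.19, 0.28, 89.92] F [ 1.2  1.5 -0.9] jaw 0.0007 q [ 0.21  0.24  1.83 -0.    1.07 -1.44]
```

Request:
drive_tool:
  plan:
    - {"offset":[-5.5,8.2,-7.9],"delta_rot":[0,0,90],"jaw":0}
    - {"offset":[-5.5,8.2,-7.9],"delta_rot":[0,0,90],"jaw":0}
    - {"offset":[-5.5,8.2,-7.9],"delta_rot":[0,0,90],"jaw":0}
    - {"offset":[-5.5,8.2,-7.9],"delta_rot":[0,0,90],"jaw":0}
    - {"offset":[-5.5,8.2,-7.9],"delta_rot":[0,0,90],"jaw":0}
    - {"offset":[-5.5,8.2,-7.9],"delta_rot":[0,0,90],"jaw":0}
    - {"offset":[-5.5,8.2,-7.9],"delta_rot":[0,0,90],"jaw":0}
    - {"offset":[-5.5,8.2,-7.9],"delta_rot":[0,0,90],"jaw":0}

```text
time: 43.23
position: [0.4806, 0.151, 0.3296]
tool_rot: [0.948, 0.317, -0.001, -0.0]
ft_force: [-0.1, -0.2, 0.0]
grip_width: 0.0008
```

Request:
drive_tool:
  plan:
    - {"offset":[0,0,0],"delta_rot":[0,0,33],"jaw":0}
    - {"offset":[0,0,0],"delta_rot":[0,0,33],"jaw":0}
    - {"offset":[0,0,0],"delta_rot":[0,0,33],"jaw":0}
    - {"offset":[0,0,0],"delta_rot":[0,0,33],"jaw":0}
    - {"offset":[0,0,0],"delta_rot":[0,0,33],"jaw":0}
    - {"offset":[0,0,0],"delta_rot":[0,0,33],"jaw":0}
    - {"offset":[0,0,0],"delta_rot":[0,0,33],"jaw":0}
    - {"offset":[0,0,0],"delta_rot":[0,0,33],"jaw":0}

```text
time: 43.9
position: [0.4807, 0.1505, 0.3297]
tool_rot: [0.999, 0.039, -0.001, 0.001]
ft_force: [0.1, 0.1, -0.2]
grip_width: 0.0003
```

```bash
python3 - <<'E'
from scene import *
camera("top"); W=wpose(); np.save("W23.npy",W); snap("wrist","w23"); where(); snap("side","s23",(180,120,400,360),3)
for i in range(4): print(proj("wrist",CC+xc*PL[i]+yc*.065+Z*.055,W).round(0))
im=cv2.imread("pics/w23.png")
E
```

```text
t44.00 pos [0.4807 0.1502 0.3298] x [ 0.997  0.076 -0.002] z [-0.001 -0.002 -1.   ] F [-0.3 -0.2 -0.2] jaw 0.0006 q [ 0.08  0.24  1.58 -0.    1.32  0.01]
[312. 240.]
[356. 252.]
[400. 263.]
[443. 275.]
```

View pics/w23.png

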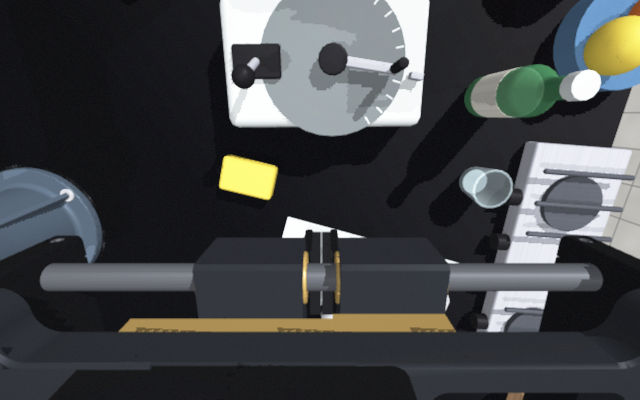

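View pics/s23.png

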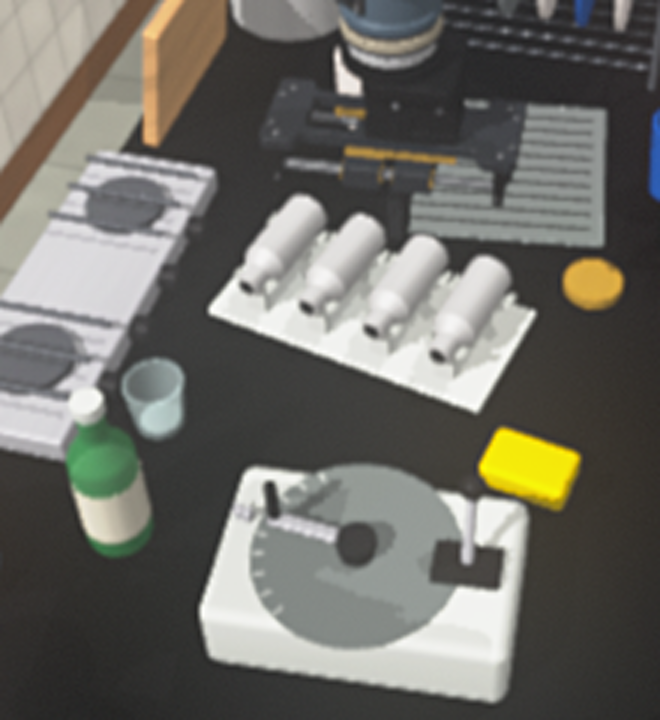

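```bash
python3 - <<'E'
import cv2
im=cv2.imread("pics/w23.png"); cv2.imwrite("pics/w23c.png",cv2.resize(im[20:120,300:440],None,fx=5.5,fy=5.5,interpolation=cv2.INTER_CUBIC))
E
```

```text
(no output)
```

View pics/w23c.png

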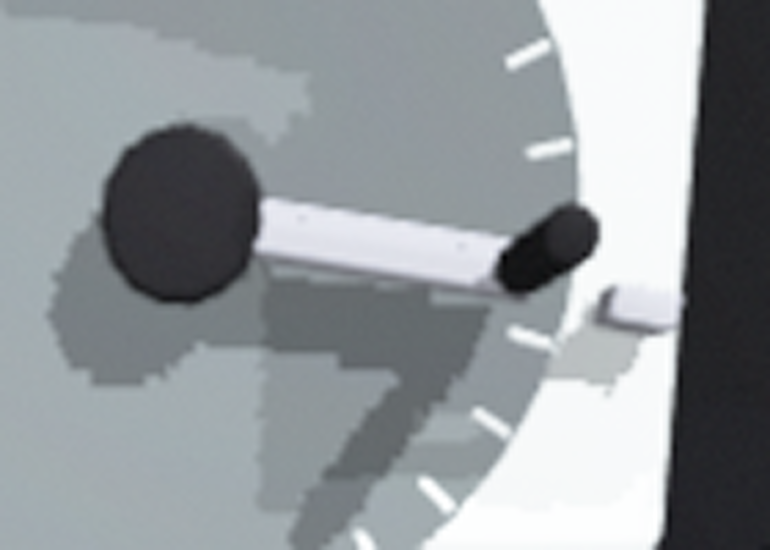

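```bash
python3 - <<'E'
from h import *
W=np.load("W23.npy")
U=lambda p:[(p[0]+.5)/5.5-.5+300,(p[1]+.5)/5.5-.5+20]
O=lambda p,z:onz("wrist",U(p),z,W)
A=lambda a,b:np.arctan2(b[1]-a[1],b[0]-a[0]).round(4)
h=np.array([.4842,.2908,0])
p=O((571,235),.145);t=O((642,303),.094)
print("hubimg",[O((182,213),z).round(4) for z in(.105,.115)],"post",p.round(4),A(h,p),np.hypot(*(p-h)[:2]),"tab",t.round(4),A(h,t),np.hypot(*(t-h)[:2]))
# arm edges at z=.1
print("arm upper edge",A(O((270,199),.1),O((500,237),.1)),"lower edge",A(O((268,250),.1),O((495,285),.1)),"tab edges",A(O((620,287),.094),O((680,295),.094)),A(O((610,325),.094),O((668,330),.094)))
a=O((269,225),.1);b=O((497,261),.1);print(A(a,b),A(h,b),a.round(4),b.round(4))
E
```

```text
hubimg [array([0.4847, 0.2899, 0.105 ]), array([0.4845, 0.2882, 0.115 ])] post [0.5592 0.2851 0.145 ] -0.0759 0.07526178529639513 tab [0.5895 0.2812 0.094 ] -0.0911 0.10568886799573561
arm upper edge -0.0728 lower edge -0.064 tab edges -0.0451 -0.003
-0.0668 -0.0626 [0.504  0.2898 0.1   ] [0.5546 0.2864 0.1   ]
```

```bash
python3 - <<'E'
from h import *
where(); print(hand_in())
E
```

```text
t44.05 pos [0.4808 0.1502 0.3298] x [ 0.997  0.076 -0.002] z [-0.001 -0.002 -1.   ] F [ 0.4 -0.3  0.1] jaw 0.0007 q [ 0.08  0.24  1.58 -0.    1.32  0.01]
the job is handed in; nothing more can be done
None
```

I turned the timer to its off stop and laid all four flasks in the cradle with their necks to the dryer. I then set the timer to the tab, pushed the start lever to its stop and let it spring back. The job was handed in at about 44 s; the hand-in gave no verdict.

What my last checks showed:
- **Timer off:** the post pressed against its stop with about 10 N. The camera put the off direction about 0.82 rad clockwise from the tab.
- **Flasks:** all four lie parallel in their places. The wrist camera saw the four mouths within about 2 mm of where they should be. The last two pictures still show them seated, with the bystanders in view where they were; I did not check every bystander again at the end.
- **Timer set:** two pictures put the lever about 0.02 to 0.03 rad from the tab, against the 0.08 allowed. The tab's short edges gave a less consistent reading, so I relied on the line from the hinge to the tab's centre.
- **Start lever:** the push rose to about 19 N with almost no further travel, so I take it as at its stop. Afterwards the lever was back at rest and the arm was clear, at 0.33 m height.

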